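Clamp stone test blocks in the grinding fixture

ROBOT

A 6-joint arm with a two-finger parallel gripper is mounted at the origin on the work surface. World frame = base frame: x ahead of the robot, y to its left, z up, the work surface at z = 0. Lengths are in m, angles in rad, forces in N, time in s.
With the tool pointing down it reaches from about 0.25 to 0.775 m from the base axis. Payload 4 kg.
Tool frame: the origin (TCP) lies at the very end of the fingers, on their centre line; the grasp point (between the pads) lies 19 mm behind it; z points along the fingers, x is the direction in which the jaws open and shut, and the axes are right-handed (so a half turn about z gives the same grasp; the last joint's range is limited). The gripper opens to 94 mm and grips with 3 to 60 N. Pads are 16 mm wide; open, the fingers measure 119 mm over their backs; the gripper's body (75 mm by 177 mm) begins 78 mm behind the grasp point.
Start: joints at [-1.405, 0.087, 1.371, -0, 1.684, -0.103], TCP at [0.146, -0.53, 0.206] pointing down, gripper open.
Joint ranges: [-3.1, 3.1], [-0.76, 2.03], [0.27, 2.55], [-1.08, 4.22], [0.17, 2.65], [-2.57, 2.57]. Speed limits (rad/s): [2.79, 2.79, 3.14, 3.14, 3.14, 3.14].

INTERFACE

Orientations are given as [roll, pitch, yaw] about the fixed x, y, z axes, in that order (R = Rz(yaw) Ry(pitch) Rx(roll)).
In Python, from bench import robot, cams, ticket gives the robot as it stands.
- The arm moves only by the tool jog_arm, never from a script. Its argument "series" is a list of rows, each an object of numbers: "x", "y", "z": the shift along the tool's x, y, z in m; "rx", "ry", "rz": the turn, a rotation vector about the tool's x, y, z in degrees. A call has 1 to 12 rows; each row shifts and turns the pose as measured when the row begins, along the tool's axes as they then stand; what a row does not reach is not made up. A row lasts 1/12 s, in which the tool goes at most 41.7 mm and 7.16 degrees, less where a joint would pass 70% of its speed; a pose out of reach is approached as far as the arm can. A call with a gripper value outside its range is refused whole. "claw" is the opening, from 0 (shut) to 1 (fully open), set as the call begins (left out, the last holds). The fingers move at their own pace and stop on an object; the grip force is fixed at half the most. Time passes only in rows, so rows that do not move let the fingers close. It gives the time, the measured TCP pose, the force and the opening at its end, in the units of the state.
- robot.get_obs(): the state, without advancing time (a new reading comes with each control period).
- cams.snapshot(name): name is "scene" or "side" or "wrist"; returns a dict with "img" (480x640x3 uint8, red, green, blue), "mtx" (3x3 intrinsics, pixels), "origin" and "attitude" of the camera in the world. Camera axes: x right, y down, z forward; pixel columns grow to the right and rows downward; lengths in m; the calibration is good to about 2 mm. A picture is of the moment at which its call begins. There is no depth.
- ticket.close_job(): hands the job in, once; it reports no verdict.
Trained networks look in a picture, given as the dict that the camera call returned (one of the last four; its "shot" number tells which), for a name from the list of things; names that differ only in an ending like _2 or _b are one class to them, and where a whole thing is asked for, a point or a joint stands for the part that bears it (a point fixed in the world has none). Each returns a list of dicts, best first, with "p" (0 to 1); they miss things now and then, are a little off and sometimes report something else, mostly with a low value. They report only what shows in the picture. A call takes as long as a camera call. They do not tell look-alikes from the thing itself.
- cams.look_for(thing, picture): "bbox" ([left, top, width, height] in pixels, round what is visible of it).
The state is a dict: "time": time; "joint_positions": joint angles; "qvel": joint speeds; "joint_torque": joint torques, N m; "tool_pos": TCP position; "ee_rot": TCP orientation; "wrist_force": force on the tool from outside, world axes, zero at the start; "wrist_torque": the same for the moment, N m; "width": finger opening in m.
Only numpy, scipy, OpenCV 4.12 (cv2) and the standard library are available. Lean on these libraries where they do the work, as an engineer would, in place of code of your own. Each camera call takes 0.05 s, during which the arm holds its last target.

TASK

Stand every pale stone block from the bench upright in a pocket of the clamping fixture, one to a pocket, right down on the floor. Then screw the four black wing nuts down clockwise in star order, each time going to the nut diagonally opposite before its neighbours: all four about half way on a first round, then all four fully home on a second, so that the clamp plate goes down evenly and never tips noticeably. Last of all, swing the hasp over until it lies flat on its staple; leave the other things on the bench where they are.

Things in the scene. Friction and masses are not known exactly. Their poses are not given: they have to be found in the camera images.
- sample0: Pale stone test block, 54 x 40 x 42 mm (its x, y, z), 0.2 kg, standing upright on the bench. Origin at the centre of its underside. x runs along the 54 mm side (either way round fits). From two to four of these blocks are present in a run.
- sample1: Pale stone test block, 54 x 40 x 42 mm (its x, y, z), 0.2 kg, standing upright on the bench. Origin at the centre of its underside. x runs along the 54 mm side (either way round fits). From two to four of these blocks are present in a run.
- sample2: Pale stone test block, 54 x 40 x 42 mm (its x, y, z), 0.2 kg, standing upright on the bench. Origin at the centre of its underside. x runs along the 54 mm side (either way round fits). From two to four of these blocks are present in a run.
- sample3: Pale stone test block, 54 x 40 x 42 mm (its x, y, z), 0.2 kg, standing upright on the bench. Origin at the centre of its underside. x runs along the 54 mm side (either way round fits). From two to four of these blocks are present in a run.
- fixture: Aluminium clamping fixture fixed to the bench: base block 232 x 184 x 50 mm (x, y, z) with four rectangular pockets, a steel clamp plate over it and a hasp on its +y side. Origin at the centre of its underside, z up.
- pocket0 (a point): Centre of the floor of the pocket in the fixture's (-x, +y) quarter, 40 mm above the bench and 10 mm below the base block's top; axes as the fixture's. The pocket is 58 mm (x) by 44 mm (y); the clamp plate's window above it is 62 x 48 mm. One block stands upright in a pocket, its 54 mm side along the pocket's x, either way round; its top is then 42 mm above this point. The plate's top is 24 mm above this point while loose, 18 mm when clamped down.
- pocket1 (a point): Centre of the floor of the pocket in the fixture's (-x, -y) quarter, 40 mm above the bench and 10 mm below the base block's top; axes as the fixture's. The pocket is 58 mm (x) by 44 mm (y); the clamp plate's window above it is 62 x 48 mm. One block stands upright in a pocket, its 54 mm side along the pocket's x, either way round; its top is then 42 mm above this point. The plate's top is 24 mm above this point while loose, 18 mm when clamped down.
- pocket2 (a point): Centre of the floor of the pocket in the fixture's (+x, -y) quarter, 40 mm above the bench and 10 mm below the base block's top; axes as the fixture's. The pocket is 58 mm (x) by 44 mm (y); the clamp plate's window above it is 62 x 48 mm. One block stands upright in a pocket, its 54 mm side along the pocket's x, either way round; its top is then 42 mm above this point. The plate's top is 24 mm above this point while loose, 18 mm when clamped down.
- pocket3 (a point): Centre of the floor of the pocket in the fixture's (+x, +y) quarter, 40 mm above the bench and 10 mm below the base block's top; axes as the fixture's. The pocket is 58 mm (x) by 44 mm (y); the clamp plate's window above it is 62 x 48 mm. One block stands upright in a pocket, its 54 mm side along the pocket's x, either way round; its top is then 42 mm above this point. The plate's top is 24 mm above this point while loose, 18 mm when clamped down.
- nut0_wing (a point): Middle of the wing of the tall black wing nut at the clamp plate's (-x, +y) corner (92 mm in x and 68 mm in y from the fixture's centre). The wing is a bar 46 mm along this point's x, 14 mm thick along its y, 24 mm high (12 mm above and below this point), about 100 mm above the bench; it turns and sinks with the nut. Its top is clear of blocks in the pockets.
- nut0 (a joint): Turn of nut 0 in rad: grows clockwise seen from above (tightening), 0 to 2.4 (hard stop, fully home); starts nearly loose, 0 to 0.2. The nut goes down 2.5 mm per rad. About 0.15 N m turns it and it stays where it is left. Nuts 0, 1, 2, 3 go round the plate: 0 is diagonally opposite 2, and 1 opposite 3.
- nut1_wing (a point): Middle of the wing of the tall black wing nut at the clamp plate's (-x, -y) corner (92 mm in x and 68 mm in y from the fixture's centre). The wing is a bar 46 mm along this point's x, 14 mm thick along its y, 24 mm high (12 mm above and below this point), about 100 mm above the bench; it turns and sinks with the nut. Its top is clear of blocks in the pockets.
- nut1 (a joint): Turn of nut 1 in rad: grows clockwise seen from above (tightening), 0 to 2.4 (hard stop, fully home); starts nearly loose, 0 to 0.2. The nut goes down 2.5 mm per rad. About 0.15 N m turns it and it stays where it is left. Nuts 0, 1, 2, 3 go round the plate: 0 is diagonally opposite 2, and 1 opposite 3.
- nut2_wing (a point): Middle of the wing of the tall black wing nut at the clamp plate's (+x, -y) corner (92 mm in x and 68 mm in y from the fixture's centre). The wing is a bar 46 mm along this point's x, 14 mm thick along its y, 24 mm high (12 mm above and below this point), about 100 mm above the bench; it turns and sinks with the nut. Its top is clear of blocks in the pockets.
- nut2 (a joint): Turn of nut 2 in rad: grows clockwise seen from above (tightening), 0 to 2.4 (hard stop, fully home); starts nearly loose, 0 to 0.2. The nut goes down 2.5 mm per rad. About 0.15 N m turns it and it stays where it is left. Nuts 0, 1, 2, 3 go round the plate: 0 is diagonally opposite 2, and 1 opposite 3.
- nut3_wing (a point): Middle of the wing of the tall black wing nut at the clamp plate's (+x, +y) corner (92 mm in x and 68 mm in y from the fixture's centre). The wing is a bar 46 mm along this point's x, 14 mm thick along its y, 24 mm high (12 mm above and below this point), about 100 mm above the bench; it turns and sinks with the nut. Its top is clear of blocks in the pockets.
- nut3 (a joint): Turn of nut 3 in rad: grows clockwise seen from above (tightening), 0 to 2.4 (hard stop, fully home); starts nearly loose, 0 to 0.2. The nut goes down 2.5 mm per rad. About 0.15 N m turns it and it stays where it is left. Nuts 0, 1, 2, 3 go round the plate: 0 is diagonally opposite 2, and 1 opposite 3.
- plate_top (a point): Centre of the top face of the clamp plate (224 x 176 x 8 mm steel, four windows) which rests on springs and is pushed down by the nuts; z is square to the plate. About 64 mm above the bench at the start, 58 mm when all nuts are home. It tips if the nuts are turned unevenly: one nut 1.2 rad ahead of the other three tips it by about 0.013 rad, 2.2 rad ahead by about 0.024 rad.
- hasp (a joint): Angle of the hasp in rad: 0 = closed (strap level over the plate's edge, staple through its slot), grows as it is lifted; starts open at 1.45 to 1.85 (about upright), limit 1.95. It is stiff (about 0.07 N m) and stays where it is left.
- hasp_hinge (a point): Hinge axis (along x) of the hasp, 136 mm from the fixture's centre towards +y, 63 mm up; axes as the fixture's. Closed, the strap lies from here towards -y; open, it stands up. Its bracket (40 mm in x) reaches 9 mm beyond the axis. Dark steel strap 30 mm wide (x), 6 mm thick, 72 mm long; solid to 44 mm, then a slot for the staple. To close, push on the face away from the plate.
- rub_stone: Grey rubbing stone, 150 x 50 x 35 mm, rounded edges; origin at its underside's centre. Not part of the job: leave it where it is.
- tape_roll: Roll of paper tape, 90 mm across, 24 mm high; origin at its underside's centre. Not part of the job: leave it where it is.
- spray_can: White plastic bottle, 66 mm across, 170 mm high; origin at its underside's centre. Not part of the job: leave it where it is.
- sealer_jar: Grey jar, 80 mm across, 90 mm high; origin at its underside's centre. Not part of the job: leave it where it is.
Not all that is in view belongs to the job. Leave any turquoise look-alike of the sample2 alone.

How it is judged:
On the way, in this order (a step that is already met when the one before it is completed fails the run):
1. every block stands on the floor of a pocket (((horizontal distance between sample0 and pocket0 below 0.006 m and z of sample0 in the frame of pocket0 below 0.004 m) or (horizontal distance between sample0 and pocket1 below 0.006 m and z of sample0 in the frame of pocket1 below 0.004 m) or (horizontal distance between sample0 and pocket2 below 0.006 m and z of sample0 in the frame of pocket2 below 0.004 m) or (horizontal distance between sample0 and pocket3 below 0.006 m and z of sample0 in the frame of pocket3 below 0.004 m)) and ((horizontal distance between sample1 and pocket0 below 0.006 m and z of sample1 in the frame of pocket0 below 0.004 m) or (horizontal distance between sample1 and pocket1 below 0.006 m and z of sample1 in the frame of pocket1 below 0.004 m) or (horizontal distance between sample1 and pocket2 below 0.006 m and z of sample1 in the frame of pocket2 below 0.004 m) or (horizontal distance between sample1 and pocket3 below 0.006 m and z of sample1 in the frame of pocket3 below 0.004 m)) and ((horizontal distance between sample2 and pocket0 below 0.006 m and z of sample2 in the frame of pocket0 below 0.004 m) or (horizontal distance between sample2 and pocket1 below 0.006 m and z of sample2 in the frame of pocket1 below 0.004 m) or (horizontal distance between sample2 and pocket2 below 0.006 m and z of sample2 in the frame of pocket2 below 0.004 m) or (horizontal distance between sample2 and pocket3 below 0.006 m and z of sample2 in the frame of pocket3 below 0.004 m)) and ((horizontal distance between sample3 and pocket0 below 0.006 m and z of sample3 in the frame of pocket0 below 0.004 m) or (horizontal distance between sample3 and pocket1 below 0.006 m and z of sample3 in the frame of pocket1 below 0.004 m) or (horizontal distance between sample3 and pocket2 below 0.006 m and z of sample3 in the frame of pocket2 below 0.004 m) or (horizontal distance between sample3 and pocket3 below 0.006 m and z of sample3 in the frame of pocket3 below 0.004 m)) and angle between each of sample0, sample1, sample2, sample3's own z axis and vertical below 0.12 rad), for 0.2 s.
2. all four nuts have been turned part of the way down (value of joint each of nut0, nut1, nut2, nut3 above 0.7 rad), for 0.2 s.
3. all four nuts are home and the plate is down (value of joint each of nut0, nut1, nut2, nut3 above 2.15 rad and angle between plate_top's own z axis and vertical below 0.008 rad), for 0.2 s.
4. the hasp lies closed over its staple (value of joint hasp below 0.1 rad), for 0.3 s.
At the end, for the whole second after the job is handed in: Every block present stands in a pocket of its own: within 6 mm of the pocket's centre, within 4 mm of its floor, within 0.12 rad of upright, at rest. All four nuts are past 2.15 rad, the clamp plate is level within 0.008 rad and the hasp is closed to within 0.1 rad (all of step 1 and all of step 3 and value of joint hasp below 0.1 rad and velocity of joint hasp below 0.1 rad/s and linear speed of each of sample0, sample1, sample2, sample3 below 0.02 m/s); the robot touches nothing.
It fails at once if the clamp plate is tipped by more than 0.021 rad (angle between plate_top's own z axis and vertical above 0.021 rad).
It fails at once if two neighbouring nuts are turned past 0.9 rad while the other two are both still below 0.5 rad (not star order) ((value of joint each of nut0, nut1 above 0.9 rad and value of joint each of nut2, nut3 below 0.5 rad) or (value of joint each of nut1, nut2 above 0.9 rad and value of joint each of nut3, nut0 below 0.5 rad) or (value of joint each of nut2, nut3 above 0.9 rad and value of joint each of nut0, nut1 below 0.5 rad) or (value of joint each of nut3, nut0 above 0.9 rad and value of joint each of nut1, nut2 below 0.5 rad)).
It fails at once if on the second round, two neighbouring nuts are turned past 2.1 rad while the other two are both still below 1.7 rad (not star order) ((value of joint each of nut0, nut1 above 2.1 rad and value of joint each of nut2, nut3 below 1.7 rad) or (value of joint each of nut1, nut2 above 2.1 rad and value of joint each of nut3, nut0 below 1.7 rad) or (value of joint each of nut2, nut3 above 2.1 rad and value of joint each of nut0, nut1 below 1.7 rad) or (value of joint each of nut3, nut0 above 2.1 rad and value of joint each of nut1, nut2 below 1.7 rad)).
It fails at once if one of the other things on the bench is moved by more than 40 mm (distance of any of rub_stone, tape_roll, spray_can, sealer_jar from where it was at the start of the episode above 0.04 m).
Of sample0, sample1, sample2, sample3 only 2 to 4 are there at a start; the rules pass over those that are not, and their reading is None.
At some moment in a run one of sample0, sample1, sample2, sample3 may be knocked a few centimetres aside while the robot is not near it.
Once in a run the grip may slacken for a moment while it holds something.
It also fails if it takes over 210 s, if anything falls off the work surface, if the arm or the gripper's body presses on something with over 40 N, if the wrist force passes 120 N, or if a joint passes its speed limit or range.

## Working session

There is one attempt and no reset: what is moved stays moved. The work goes in short steps, Python scripts to look and compute and a tool call to move; the robot and the scene stay as the last step left them, time stands still between calls to the robot, and variables do not carry over. Pictures are saved under pics/ and viewed, and the job is handed in when it is done.

Besides the shell and the picture viewer there is one more tool, called after ">>>" as name([rows], argument=value, ...), one row to a line, values as JSON. jog_arm: Moves the arm, as the interface text tells. Its arguments: {"type":"object","properties":{"series":{"type":"array","items":{"type":"object","properties":{"x":{"type":"number"},"y":{"type":"number"},"z":{"type":"number"},"rx":{"type":"number"},"ry":{"type":"number"},"rz":{"type":"number"}}}},"claw":{"type":"number"}},"required":["series"]}

```bash
ls; mkdir -p pics; python3 - <<'E'
from bench import robot,cams,ticket
import cv2
print(robot.get_obs())
for n in ["scene","side","wrist"]:
    s=cams.snapshot(n); cv2.imwrite(f"pics/a_{n}.png",s["img"][:,:,::-1]); print(n,s["mtx"].tolist(),s["origin"],s["attitude"],s["shot"])
    for t in ["sample0","fixture","nut0_wing","hasp","rub_stone","tape_roll","spray_can","sealer_jar"]:
        print(t,[(d["bbox"],round(d["p"],2)) for d in cams.look_for(t,s)])
print(robot.get_obs()["time"])
E
```

```text
pics
{'time': 0.0, 'joint_positions': array([-1.40507977e+00,  8.79587286e-02,  1.37221683e+00, -2.23633151e-05,
        1.68360812e+00, -1.03064263e-01]), 'qvel': array([ 0.00039588, -0.00066818, -0.00047295, -0.00097258,  0.00154   ,
       -0.00125064]), 'joint_torque': array([ 2.76819637e-04, -3.40180528e+01, -3.02424216e+01,  7.18920864e-02,
        3.29398981e-02, -1.69474511e-04]), 'tool_pos': array([ 0.14597305, -0.5297135 ,  0.20432114]), 'ee_rot': array([-3.14138934e+00,  2.18168838e-03, -1.30201778e+00]), 'wrist_force': array([-0.13027456,  0.33347606, -0.78577032]), 'wrist_torque': array([ 0.0552195 ,  0.02434805, -0.01115131]), 'width': 0.09420829896825972}
scene [[551.0879787891635, 0.0, 318.07634240302025], [0.0, 551.0879787891635, 234.4755466336397], [0.0, 0.0, 1.0]] [ 1.19249035 -0.86044721  0.90278   ] [-2.21967115  0.0223374   0.63034838] 1
sample0 [([222.8, 328.7, 33.4, 30.3], 0.93), ([378.7, 190.8, 26.4, 22.6], 0.85), ([380.6, 172.2, 16.5, 17.5], 0.66), ([344.1, 198.4, 12.3, 22.7], 0.64), ([349.6, 180.7, 17.8, 21.8], 0.63), ([310.5, 178.0, 18.8, 21.1], 0.61)]
fix
[... 770 characters left out ...]
ixture [([241.6, 203.8, 110.7, 103.2], 0.73)]
nut0_wing [([320.9, 251.7, 19.5, 18.8], 0.82)]
hasp [([274.6, 257.9, 13.9, 21.6], 0.82)]
rub_stone [([196.0, 370.6, 60.1, 66.5], 0.72)]
tape_roll [([359.7, 162.3, 27.5, 22.3], 0.9)]
spray_can [([205.2, 284.4, 35.9, 70.4], 0.8), ([237.6, 200.6, 116.4, 105.8], 0.51)]
sealer_jar [([251.7, 167.3, 33.0, 37.9], 0.91), ([193.2, 370.1, 64.5, 67.9], 0.24)]
wrist [[389.9813121172333, 0.0, 323.3251189252964], [0.0, 389.9813121172333, 236.0182509734704], [0.0, 0.0, 1.0]] [ 0.22359903 -0.50989139  0.384709  ] [ 2.86541953e+00  7.80325552e-04 -1.30180642e+00] 3
sample0 []
fixture []
nut0_wing []
hasp []
rub_stone []
tape_roll []
spray_can []
sealer_jar []
1.35
```

View pictures.

```bash
python3 - <<'E'
import cv2
a=cv2.imread("pics/a_scene.png")[150:400,120:480]; cv2.imwrite("pics/a1.png",cv2.resize(a,(792,550),interpolation=cv2.INTER_CUBIC))
a=cv2.imread("pics/a_side.png")[140:460,170:450]; cv2.imwrite("pics/a2.png",cv2.resize(a,(525,600),interpolation=cv2.INTER_CUBIC))
E
```

```text
(no output)
```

View pics/a1.png

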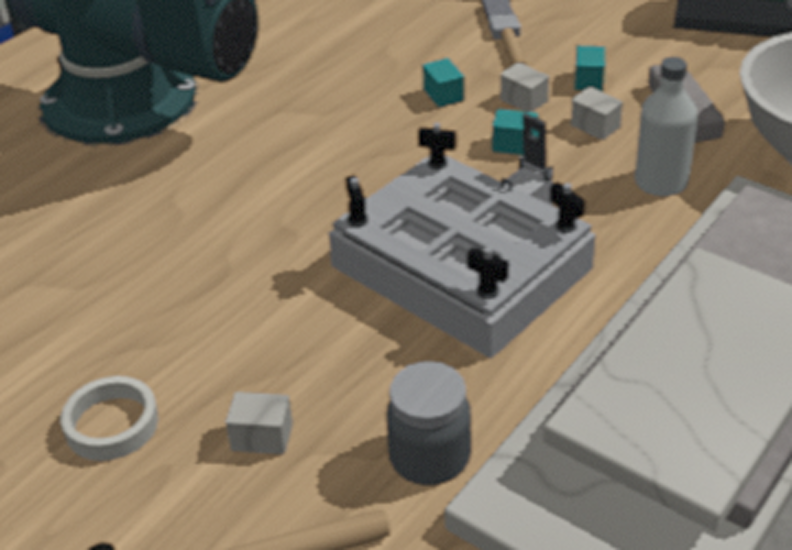

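View pics/a2.png

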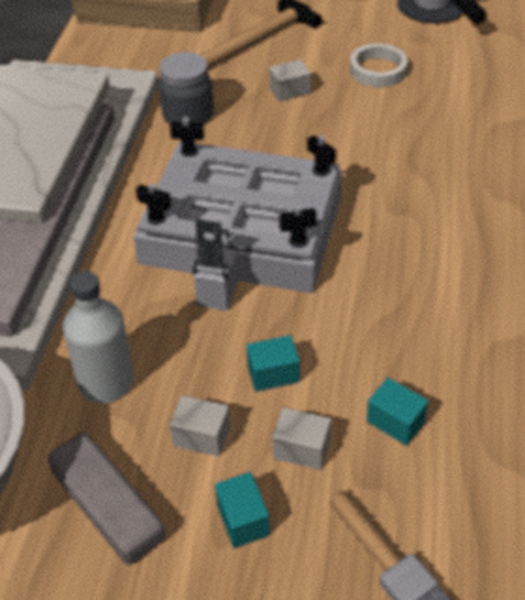

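View pics/a_wrist.png

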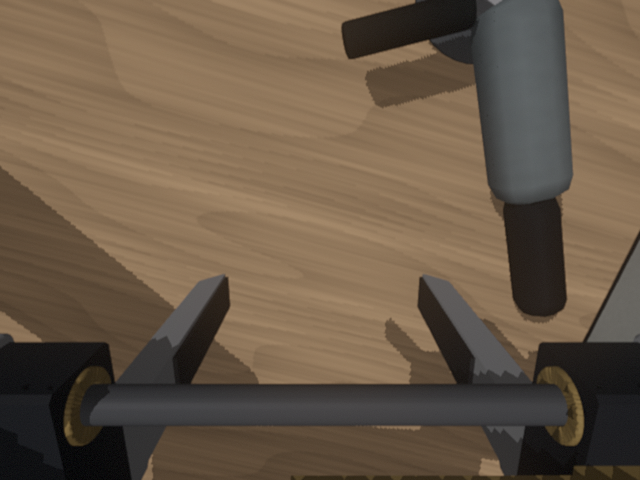

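```bash
cat > h.py <<'E'
import numpy as np, cv2
from scipy.spatial.transform import Rotation as R
def rot(a): return R.from_euler('xyz',a).as_matrix()
def ray(s,u,v,z):
    d=rot(s["attitude"])@np.linalg.solve(s["mtx"],[u,v,1.]); o=np.asarray(s["origin"])
    return o+d*(z-o[2])/d[2]
def proj(s,P):
    p=(np.atleast_2d(P)-s["origin"])@rot(s["attitude"]); q=p@np.asarray(s["mtx"]).T
    return q[:,:2]/q[:,2:]
def snap(cams,n,f):
    s=cams.snapshot(n); cv2.imwrite(f"pics/{f}.png",s["img"][:,:,::-1]); return s
def pose(o): return np.array(o["tool_pos"]),rot(o["ee_rot"])
E
python3 - <<'E'
from h import *
S=dict(mtx=np.array([[551.088,0,318.076],[0,551.088,234.476],[0,0,1]]),origin=np.array([1.19249,-.860447,.90278]),attitude=[-2.21967,.0223374,.630348])
T=dict(mtx=np.array([[532.635,0,318.857],[0,532.635,245.394],[0,0,1]]),origin=np.array([.367031,.920723,.928103]),attitude=[-2.3097386,.0180184,-2.978513])
c=lambda b:(b[0]+b[2]/2,b[1]+b[3]/2)
for n,b in dict(b1=[315.4,358.9,30.3,32.6],b2=[261,352,31,30],b3=[313.6,173,26.7,21.1]).items(): print(n,ray(T,*c(b),.021).round(3))
for n,b in dict(b3=[222.8,328.7,33.4,30.3],b1=[349.6,180.7,17.8,21.8],b2=[380,190.8,26,22.6]).items(): print('S',n,ray(S,*c(b),.021).round(3))
def px(x,y): return (170+x*280/525,140+y*320/600)
for n,p in dict(nA=(186,133),nB=(320,153),nC=(153,200),nD=(298,222)).items(): print(n,ray(T,*px(*p),.1).round(3))
print('bottle',ray(T,*px(102,390),0).round(3),'hasp hinge',ray(T,*px(212,272),.063).round(3))
E
```

```text
b1 [0.459 0.317 0.021]
b2 [0.57  0.314 0.021]
b3 [ 0.565 -0.325  0.021]
S b3 [ 0.579 -0.335  0.021]
S b1 [0.466 0.303 0.021]
S b2 [0.578 0.312 0.021]
nA [ 0.673 -0.082  0.1  ]
nB [ 0.491 -0.066  0.1  ]
nC [0.682 0.053 0.1  ]
nD [0.5   0.066 0.1  ]
bottle [0.696 0.269 0.   ] hasp hinge [0.594 0.127 0.063]
```

>>> jog_arm([
  {"x": -0.023,"y": -0.027,"z": -0.012},
  {"x": -0.023,"y": -0.027,"z": -0.012},
  {"x": -0.023,"y": -0.027,"z": -0.012},
  {"x": -0.023,"y": -0.027,"z": -0.012},
  {"x": -0.023,"y": -0.027,"z": -0.012},
  {"x": -0.023,"y": -0.027,"z": -0.012},
  {"x": -0.023,"y": -0.027,"z": -0.012},
  {"x": -0.023,"y": -0.027,"z": -0.012},
  {"x": -0.023,"y": -0.027,"z": -0.012},
  {"x": -0.023,"y": -0.027,"z": -0.012},
  {"x": -0.023,"y": -0.027,"z": -0.012},
  {"x": -0.023,"y": -0.027,"z": -0.012},
])

```text
invalid input
```

```bash
cat >> h.py <<'E'
def go(o,tx,ty,tz,yaw=None):
    """remaining shift in present tool axes + rotvec (deg) to reach pointing-down pose"""
    p,M=pose(o); d=M.T@(np.array([tx,ty,tz])-p)
    y=o["ee_rot"][2] if yaw is None else yaw
    T=rot([np.pi,0,y]); rv=R.from_matrix(M.T@T).as_rotvec(degrees=True)
    print("t %.2f pos %s yaw %.3f w %.4f F %s"%(o["time"],p.round(4),o["ee_rot"][2],o["width"],np.round(o["wrist_force"],1)))
    print(" shift mm",(d*1000).round(1)," rot deg",rv.round(2))
E
python3 -c "
from h import *
from bench import robot
go(robot.get_obs(),.5,0,.38,-np.pi/2)"
```

```text
t 1.35 pos [ 0.1461 -0.5303  0.2055] yaw -1.302 w 0.0936 F [ 0.8 -0.   0.2]
 shift mm [-417.2 -482.1 -174.5]  rot deg [-0.00e+00 -1.00e-02  1.54e+01]
```

>>> jog_arm([
  {"x": -0.023,"y": -0.027,"z": -0.012,"rx": 0,"ry": 0,"rz": 0},
])

```text
time: 1.43
tool_pos: [0.1633, -0.5025, 0.2137]
ee_rot: [3.14, 0.005, -1.307]
wrist_force: [1.0, 0.5, -0.2]
width: 0.0942
```

>>> jog_arm([
  {"x": -0.026,"y": -0.03,"z": -0.011,"rx": 0,"ry": 0,"rz": 0},
  {"x": -0.026,"y": -0.03,"z": -0.011,"rx": 0,"ry": 0,"rz": 0},
  {"x": -0.026,"y": -0.03,"z": -0.011,"rx": 0,"ry": 0,"rz": 0},
  {"x": -0.026,"y": -0.03,"z": -0.011,"rx": 0,"ry": 0,"rz": 0},
  {"x": -0.026,"y": -0.03,"z": -0.011,"rx": 0,"ry": 0,"rz": 0},
  {"x": -0.026,"y": -0.03,"z": -0.011,"rx": 0,"ry": 0,"rz": 0},
  {"x": -0.026,"y": -0.03,"z": -0.011,"rx": 0,"ry": 0,"rz": 0},
  {"x": -0.026,"y": -0.03,"z": -0.011,"rx": 0,"ry": 0,"rz": 0},
  {"x": -0.026,"y": -0.03,"z": -0.011,"rx": 0,"ry": 0,"rz": 0},
  {"x": -0.026,"y": -0.03,"z": -0.011,"rx": 0,"ry": 0,"rz": 0},
  {"x": -0.026,"y": -0.03,"z": -0.011,"rx": 0,"ry": 0,"rz": 0},
  {"x": -0.026,"y": -0.03,"z": -0.011,"rx": 0,"ry": 0,"rz": 0},
])

```text
time: 2.43
tool_pos: [0.4315, -0.1022, 0.3501]
ee_rot: [-3.138, 0.003, -1.319]
wrist_force: [1.5, -0.2, 0.5]
width: 0.0943
```

```bash
python3 -c "
from h import *
from bench import robot
go(robot.get_obs(),.5,0,.38,-np.pi/2)"
```

```text
t 2.43 pos [ 0.4315 -0.1022  0.3501] yaw -1.319 w 0.0943 F [ 1.5 -0.2  0.5]
 shift mm [-82.  -91.9 -29.3]  rot deg [-0.18  0.22 14.41]
```

>>> jog_arm([
  {"x": -0.02,"y": -0.023,"z": -0.008,"rx": 0,"ry": 0,"rz": 3},
  {"x": -0.022,"y": -0.022,"z": -0.008,"rx": 0,"ry": 0,"rz": 4},
  {"x": -0.023,"y": -0.022,"z": -0.008,"rx": 0,"ry": 0,"rz": 4},
  {"x": -0.024,"y": -0.022,"z": -0.008,"rx": 0,"ry": 0,"rz": 4},
  {"x": 0,"y": 0,"z": 0,"rx": 0,"ry": 0,"rz": 0},
])

```text
time: 2.85
tool_pos: [0.5105, 0.0118, 0.3868]
ee_rot: [-3.133, 0.005, -1.584]
wrist_force: [-0.3, -0.4, -0.3]
width: 0.0941
```

```bash
python3 - <<'E'
from h import *
from bench import robot,cams
go(robot.get_obs(),.5,0,.38,-np.pi/2)
s=snap(cams,"wrist","w1"); print(s["origin"],s["attitude"])
import pickle; pickle.dump(s,open("w1.pkl","wb"))
for t in ["nut0_wing","hasp","fixture","sample0"]: print(t,[(np.round(d["bbox"]),d["p"]) for d in cams.look_for(t,s)])
E
```

```text
t 2.85 pos [0.5105 0.0118 0.3868] yaw -1.584 w 0.0941 F [-0.3 -0.4 -0.3]
 shift mm [12.  10.4  6.7]  rot deg [-0.51  0.31 -0.73]
[0.58930515 0.00903805 0.56673811] [ 2.87414271  0.00641187 -1.58336463]
nut0_wing [(array([277., 186.,  24.,  40.]), 0.67), (array([228.,  14., 205., 216.]), 0.47)]
hasp [(array([227., 110.,  16.,  28.]), 0.95), (array([550., 114.,  60.,  51.]), 0.3), (array([283.,  14.,  20.,  52.]), 0.22)]
fixture [(array([227.,  13., 206., 216.]), 0.86)]
sample0 [(array([550., 115.,  59.,  49.]), 0.94), (array([ 84., 124.,  45.,  45.]), 0.86), (array([ 98., 205.,  40.,  46.]), 0.82), (array([157., 169.,  47.,  48.]), 0.69), (array([ 16., 174.,  66.,  43.]), 0.66), (array([136., 265.,  48.,  51.]), 0.57)]
```

View pics/w1.png

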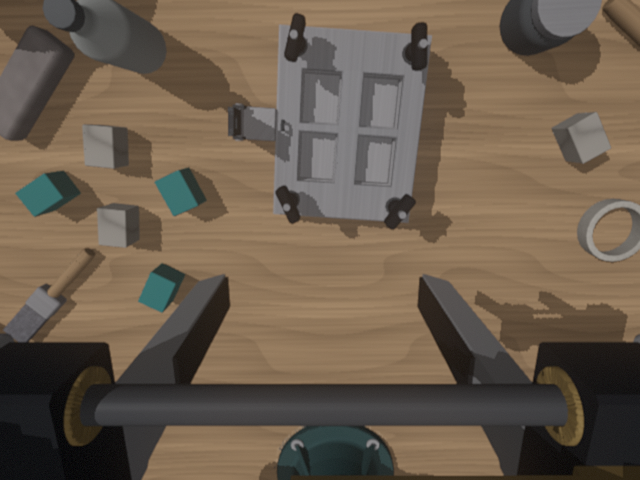

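```bash
python3 - <<'E'
import cv2
a=cv2.imread("pics/w1.png")
cv2.imwrite("pics/w1f.png",cv2.resize(a[5:240,215:445],None,fx=2.5,fy=2.5,interpolation=cv2.INTER_CUBIC))
b=cv2.resize(a[100:260,60:180],None,fx=3.5,fy=3.5,interpolation=cv2.INTER_CUBIC)
c=cv2.resize(a[100:180,540:620],None,fx=3.5,fy=3.5,interpolation=cv2.INTER_CUBIC)
c=cv2.copyMakeBorder(c,0,b.shape[0]-c.shape[0],0,0,cv2.BORDER_CONSTANT)
cv2.imwrite("pics/w1b.png",cv2.hconcat([b,c]))
E
```

```text
(no output)
```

View pics/w1f.png

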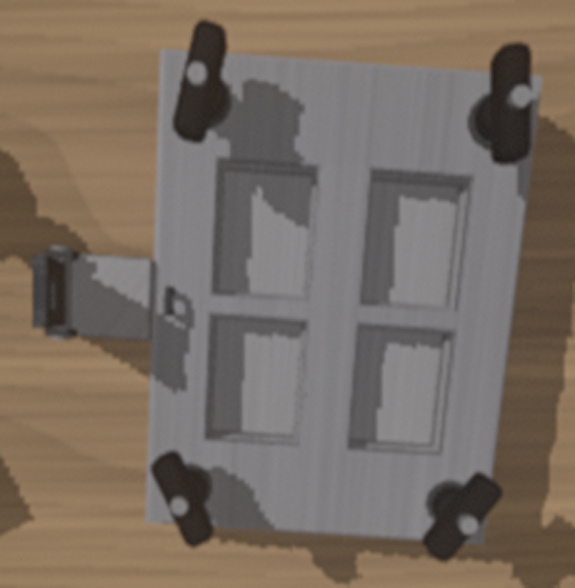

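View pics/w1b.png

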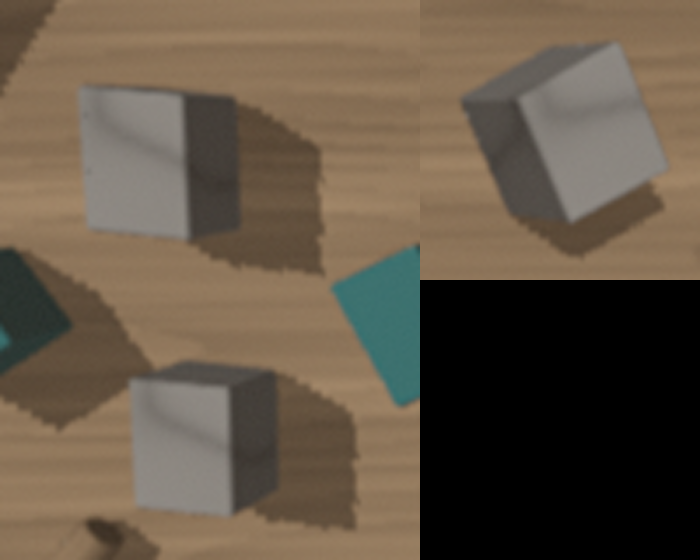

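```bash
python3 - <<'E'
from h import *; import pickle
s=pickle.load(open("w1.pkl","rb"))
def q(name,pts,o,k,z):
    P=np.array([ray(s,o[0]+x/k,o[1]+y/k,z)[:2] for x,y in pts]); c=P.mean(0)
    e=np.roll(P,-1,0)-P; L=np.linalg.norm(e,axis=1)
    a=np.arctan2(e[:,1],e[:,0]); print(name,c.round(4),"L",(L*1000).round(1),"ang",a.round(3))
    return c
q("b2",[(80,87),(183,97),(189,238),(88,227)],(60,100),3.5,.042)
q("b1",[(131,379),(228,386),(233,515),(136,506)],(60,100),3.5,.042)
q("b3",[(100,98),(198,43),(247,166),(150,221)],(540,100),3.5,.042)
o=(215,5);k=2.5
q("plate",[(161,49),(540,75),(483,543),(147,521)],o,k,.064)
W=[q(n,p,o,k,.064) for n,p in dict(p3=[(218,158),(318,166),(307,302),(212,295)],p2=[(371,168),(472,178),(459,314),(360,305)],p0=[(210,314),(307,322),(298,445),(205,438)],p1=[(358,322),(454,332),(440,455),(348,449)]).items()]
W=np.array(W); print("mean win",W.mean(0), "x pitch",(W[0]-W[2]),(W[1]-W[3]),"y",W[0]-W[1],W[2]-W[3])
for n,p in dict(n0=(182,499),n1=(462,517),n2=(502,103),n3=(202,81)).items(): print(n,ray(s,o[0]+p[0]/k,o[1]+p[1]/k,.112).round(4))
E
```

```text
b2 [0.5709 0.3087] L [38.  52.1 38.3 51.6] ang [-1.678  3.03   1.45  -0.116]
b1 [0.4606 0.3082] L [37.9 53.2 38.9 52.3] ang [-1.656  3.033  1.463 -0.127]
b3 [ 0.574  -0.3336] L [37.8 51.1 38.3 51.9] ang [-1.045 -2.614  2.116  0.517]
plate [ 0.5885 -0.0182] L [177.4 225.2 177.8 224.9] ang [-1.647  3.068  1.493 -0.075]
p3 [0.6265 0.0153] L [48.  62.9 47.2 63.1] ang [-1.658  3.055  1.487 -0.074]
p2 [ 0.6204 -0.0587] L [48.8 63.1 49.5 63.3] ang [-1.676  3.081  1.471 -0.072]
p0 [0.5551 0.0207] L [48.5 61.5 48.  61.7] ang [-1.663  3.063  1.484 -0.071]
p1 [ 0.5493 -0.0528] L [48.3 61.7 47.6 63.5] ang [-1.684  3.062  1.494 -0.07 ]
mean win [ 0.5878207  -0.01888703] x pitch [ 0.07143155 -0.00546094] [ 0.07115716 -0.00596729] y [0.00604248 0.07400247] [0.0057681  0.07349611]
n0 [0.5038 0.0551 0.112 ]
n1 [ 0.4936 -0.0777  0.112 ]
n2 [ 0.6733 -0.0876  0.112 ]
n3 [0.6836 0.04   0.112 ]
```

>>> jog_arm([
  {"x": -0.024,"y": 0.004,"z": 0.018,"rx": 0,"ry": 0,"rz": 0.5},
  {"x": -0.024,"y": 0.004,"z": 0.018,"rx": 0,"ry": 0,"rz": 0.5},
  {"x": -0.024,"y": 0.004,"z": 0.018,"rx": 0,"ry": 0,"rz": 0.5},
  {"x": -0.024,"y": 0.004,"z": 0.018,"rx": 0,"ry": 0,"rz": 0.5},
  {"x": -0.024,"y": 0.004,"z": 0.018,"rx": 0,"ry": 0,"rz": 0.5},
  {"x": -0.024,"y": 0.004,"z": 0.018,"rx": 0,"ry": 0,"rz": 0.5},
  {"x": -0.024,"y": 0.004,"z": 0.018,"rx": 0,"ry": 0,"rz": 0.5},
  {"x": -0.024,"y": 0.004,"z": 0.018,"rx": 0,"ry": 0,"rz": 0.5},
  {"x": -0.024,"y": 0.004,"z": 0.018,"rx": 0,"ry": 0,"rz": 0.5},
  {"x": -0.024,"y": 0.004,"z": 0.018,"rx": 0,"ry": 0,"rz": 0.5},
  {"x": -0.024,"y": 0.004,"z": 0.01,"rx": 0,"ry": 0,"rz": 0.5},
  {"x": 0,"y": 0,"z": 0,"rx": 0,"ry": 0,"rz": 0},
], claw=0.75)

```text
time: 4.1
tool_pos: [0.4812, 0.2621, 0.1892]
ee_rot: [-3.127, -0.001, -1.723]
wrist_force: [-0.5, -0.2, -0.5]
width: 0.0706
```

```bash
python3 -c "
from h import *
from bench import robot
go(robot.get_obs(),.4606,.3082,.1,-1.689)"
```

```text
t 4.10 pos [0.4812 0.2621 0.1892] yaw -1.723 w 0.0706 F [-0.5 -0.2 -0.5]
 shift mm [-42.6  28.7  88.8]  rot deg [-0.83 -0.09 -1.93]
```

>>> jog_arm([
  {"x": -0.01,"y": 0.007,"z": 0.02,"rx": -0.2,"ry": 0,"rz": -0.5},
  {"x": -0.01,"y": 0.007,"z": 0.02,"rx": -0.2,"ry": 0,"rz": -0.5},
  {"x": -0.01,"y": 0.007,"z": 0.02,"rx": -0.2,"ry": 0,"rz": -0.5},
  {"x": -0.01,"y": 0.006,"z": 0.02,"rx": -0.2,"ry": 0,"rz": -0.5},
  {"x": 0,"y": 0,"z": 0,"rx": 0,"ry": 0,"rz": 0},
  {"x": 0,"y": 0,"z": 0,"rx": 0,"ry": 0,"rz": 0},
])

```text
time: 4.6
tool_pos: [0.4626, 0.2965, 0.1091]
ee_rot: [-3.136, -0.004, -1.695]
wrist_force: [1.3, 0.1, 0.1]
width: 0.0703
```

```bash
python3 - <<'E'
from h import *
from bench import robot,cams
go(robot.get_obs(),.4606,.3082,.1,-1.689)
s=snap(cams,"wrist","w2")
import pickle; pickle.dump(s,open("w2.pkl","wb"))
E
```

```text
t 4.60 pos [0.4626 0.2965 0.1091] yaw -1.695 w 0.0703 F [1.3 0.1 0.1]
 shift mm [-11.4   3.5   9.1]  rot deg [-0.31 -0.23 -0.36]
```

View pics/w2.png

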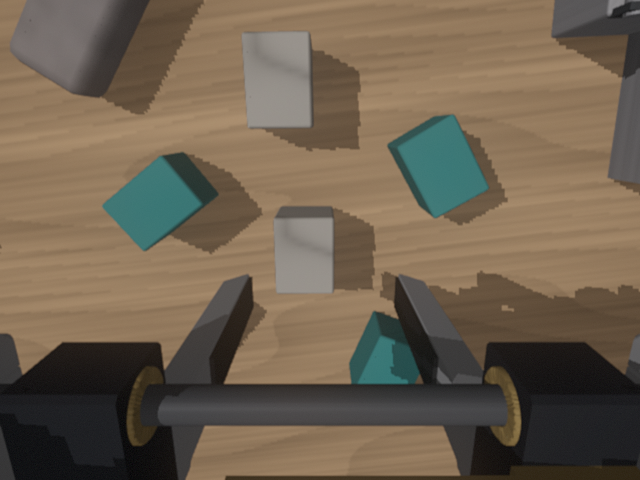

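```bash
cat >> h.py <<'E'
def quad(s,name,pts,o,k,z):
    P=np.array([ray(s,o[0]+x/k,o[1]+y/k,z)[:2] for x,y in pts]); c=P.mean(0)
    e=np.roll(P,-1,0)-P; L=np.linalg.norm(e,axis=1); a=np.arctan2(e[:,1],e[:,0]); print(name,c.round(4),"L",(L*1000).round(1),"ang",a.round(3))
    return c
E
python3 - <<'E'
from h import *; import pickle
s=pickle.load(open("w2.pkl","rb"))
quad(s,"b1",[(276,219),(333,219),(333,293),(276,292)],(0,0),1,.042)
quad(s,"b2",[(244,34),(310,32),(313,127),(249,127)],(0,0),1,.042)
print(ray(s,385,355,.02), [ray(s,*p,.042).round(3) for p in [(378,313),(410,325),(355,360)]])
E
```

```text
b1 [0.4607 0.3086] L [37.  51.9 39.  51.2] ang [-1.696  3.024  1.426 -0.157]
b2 [0.5707 0.3086] L [37.9 52.5 39.  51.4] ang [-1.667  3.043  1.447 -0.119]
[0.3654258  0.25919415 0.02      ] [array([0.413, 0.264, 0.042]), array([0.401, 0.242, 0.042]), array([0.378, 0.283, 0.042])]
```

>>> jog_arm([
  {"x": -0.006,"y": 0.002,"z": 0.02,"rx": -0.2,"ry": -0.1,"rz": -0.2},
  {"x": -0.005,"y": 0.001,"z": 0.02,"rx": -0.1,"ry": -0.1,"rz": -0.1},
  {"x": 0,"y": 0,"z": 0.02,"rx": 0,"ry": 0,"rz": 0},
  {"x": 0,"y": 0,"z": 0.008,"rx": 0,"ry": 0,"rz": 0},
  {"x": 0,"y": 0,"z": 0,"rx": 0,"ry": 0,"rz": 0},
  {"x": 0,"y": 0,"z": 0,"rx": 0,"ry": 0,"rz": 0},
])

```text
time: 5.15
tool_pos: [0.4711, 0.3037, 0.052]
ee_rot: [-3.123, 0.009, -1.699]
wrist_force: [0.8, 0.2, 0.1]
width: 0.0703
```

```bash
python3 -c "
from h import *
from bench import robot
go(robot.get_obs(),.4607,.3085,.026,-1.689)"
```

```text
t 5.15 pos [0.4711 0.3037 0.052 ] yaw -1.699 w 0.0703 F [0.8 0.2 0.1]
 shift mm [-3.2 11.4 25.8]  rot deg [-1.06  0.5  -0.6 ]
```

>>> jog_arm([
  {"x": -0.003,"y": 0.011,"z": 0,"rx": -1,"ry": 0.5,"rz": -0.6},
  {"x": 0,"y": 0,"z": 0,"rx": 0,"ry": 0,"rz": 0},
])

```text
time: 5.32
tool_pos: [0.4618, 0.3081, 0.055]
ee_rot: [-3.138, 0.002, -1.69]
wrist_force: [-0.4, 0.3, 0.3]
width: 0.0704
```

```bash
python3 -c "
from h import *
from bench import robot
go(robot.get_obs(),.4607,.3085,.026,-1.689)"
```

```text
t 5.32 pos [0.4618 0.3081 0.055 ] yaw -1.690 w 0.0704 F [-0.4  0.3  0.3]
 shift mm [-0.2  1.2 29. ]  rot deg [-0.18  0.1  -0.07]
```

>>> jog_arm([
  {"x": 0,"y": 0.001,"z": 0.015,"rx": 0,"ry": 0,"rz": 0},
  {"x": 0,"y": 0.001,"z": 0.014,"rx": 0,"ry": 0,"rz": 0},
  {"x": 0,"y": 0,"z": 0,"rx": 0,"ry": 0,"rz": 0},
])

```text
time: 5.57
tool_pos: [0.4629, 0.3107, 0.0313]
ee_rot: [-3.13, 0.007, -1.689]
wrist_force: [-0.3, -1.2, -1.2]
width: 0.0703
```

```bash
python3 -c "
from h import *
from bench import robot
go(robot.get_obs(),.4607,.3085,.026,-1.689)"
```

```text
t 5.57 pos [0.4629 0.3107 0.0313] yaw -1.689 w 0.0703 F [-0.3 -1.2 -1.2]
 shift mm [2.5 2.  5.2]  rot deg [-0.67  0.43  0.01]
```

>>> jog_arm([
  {"x": 0.002,"y": 0.002,"z": 0.005,"rx": -0.6,"ry": 0.4,"rz": 0},
  {"x": 0,"y": 0,"z": 0,"rx": 0,"ry": 0,"rz": 0},
])

```text
time: 5.73
tool_pos: [0.4612, 0.3096, 0.028]
ee_rot: [-3.139, 0.001, -1.688]
wrist_force: [-0.1, -0.4, -0.3]
width: 0.0705
```

>>> jog_arm([
  {"x": 0,"y": 0,"z": 0,"rx": 0,"ry": 0,"rz": 0},
  {"x": 0,"y": 0,"z": 0,"rx": 0,"ry": 0,"rz": 0},
  {"x": 0,"y": 0,"z": 0,"rx": 0,"ry": 0,"rz": 0},
  {"x": 0,"y": 0,"z": 0,"rx": 0,"ry": 0,"rz": 0},
  {"x": 0,"y": 0,"z": 0,"rx": 0,"ry": 0,"rz": 0},
], claw=0.2)

```text
time: 6.15
tool_pos: [0.4632, 0.3105, 0.0314]
ee_rot: [-3.135, 0.004, -1.688]
wrist_force: [0.5, -0.5, -0.5]
width: 0.0407
```

>>> jog_arm([
  {"x": 0,"y": 0,"z": -0.02,"rx": 0,"ry": 0,"rz": 0},
  {"x": 0,"y": 0,"z": -0.025,"rx": 0,"ry": 0,"rz": 0},
  {"x": 0.01,"y": -0.005,"z": -0.025,"rx": 0,"ry": 0,"rz": 0},
  {"x": 0.025,"y": -0.011,"z": -0.022,"rx": 0,"ry": 0,"rz": 0},
  {"x": 0.03,"y": -0.013,"z": -0.022,"rx": 0,"ry": 0,"rz": -0.4},
  {"x": 0.03,"y": -0.013,"z": -0.02,"rx": 0,"ry": 0,"rz": -0.4},
  {"x": 0.03,"y": -0.013,"z": -0.005,"rx": 0,"ry": 0,"rz": -0.4},
  {"x": 0.03,"y": -0.013,"z": 0,"rx": 0,"ry": 0,"rz": -0.4},
  {"x": 0.03,"y": -0.013,"z": 0,"rx": 0,"ry": 0,"rz": -0.4},
  {"x": 0.03,"y": -0.013,"z": 0,"rx": 0,"ry": 0,"rz": -0.4},
  {"x": 0.02,"y": -0.01,"z": 0,"rx": 0,"ry": 0,"rz": 0},
  {"x": 0,"y": 0,"z": 0,"rx": 0,"ry": 0,"rz": 0},
])

```text
time: 7.15
tool_pos: [0.542, 0.055, 0.1708]
ee_rot: [3.139, -0.005, -1.637]
wrist_force: [-0.8, 0.2, -2.5]
width: 0.04
```

```bash
python3 -c "
from h import *
from bench import robot
go(robot.get_obs(),.5549,.0209,.14,-1.647)"
```

```text
t 7.15 pos [0.542  0.055  0.1708] yaw -1.637 w 0.0400 F [-0.8  0.2 -2.5]
 shift mm [ 33.  -15.2  30.9]  rot deg [ 0.16 -0.3   0.57]
```

>>> jog_arm([
  {"x": 0.017,"y": -0.008,"z": 0.005,"rx": 0.1,"ry": -0.2,"rz": 0.3},
  {"x": 0.014,"y": -0.006,"z": 0.005,"rx": 0,"ry": 0,"rz": 0.2},
  {"x": 0,"y": 0,"z": 0.002,"rx": 0,"ry": 0,"rz": 0},
  {"x": 0,"y": 0,"z": 0,"rx": 0,"ry": 0,"rz": 0},
])

```text
time: 7.48
tool_pos: [0.5528, 0.0224, 0.1565]
ee_rot: [3.136, 0.001, -1.649]
wrist_force: [-0.1, 0.3, -1.8]
width: 0.0397
```

```bash
python3 - <<'E'
from h import *
from bench import robot,cams
go(robot.get_obs(),.5549,.0209,.14,-1.647)
s=snap(cams,"wrist","w3")
import pickle; pickle.dump(s,open("w3.pkl","wb"))
E
```

```text
t 7.48 pos [0.5528 0.0224 0.1565] yaw -1.649 w 0.0397 F [-0.1  0.3 -1.8]
 shift mm [ 1.4 -2.3 16.5]  rot deg [ 0.33  0.06 -0.1 ]
```

View pics/w3.png

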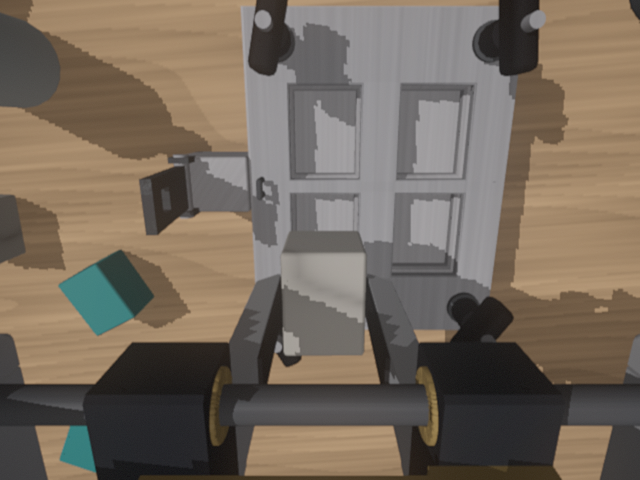

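```bash
python3 - <<'E'
from h import *; import pickle
s=pickle.load(open("w3.pkl","rb"))
for z in (.163,.167,.171): quad(s,"b1",[(284,251),(365,251),(364,354),(281,352)],(0,0),1,z)
print(ray(s,285,233,.125),ray(s,361,233,.125))
quad(s,"p3",[(288,84),(362,84),(360,180),(289,178)],(0,0),1,.064)
quad(s,"p2",[(400,84),(474,84),(465,181),(395,179)],(0,0),1,.064)
E
```

```text
b1 [0.55  0.022] L [37.7 54.7 41.8 53.6] ang [-1.648  3.084  1.467 -0.134]
b1 [0.5519 0.0218] L [36.8 53.4 40.8 52.4] ang [-1.648  3.084  1.467 -0.134]
b1 [0.5539 0.0217] L [35.9 52.1 39.9 51.1] ang [-1.648  3.084  1.467 -0.134]
[0.57659044 0.04161287 0.125     ] [ 0.5733077  -0.00082243  0.125     ]
p3 [0.6274 0.0153] L [48.1 62.4 49.3 61.1] ang [-1.649  3.069  1.465 -0.092]
p2 [ 0.6214 -0.0575] L [48.1 63.1 48.7 61.7] ang [-1.649  3.072  1.465 -0.079]
```

>>> jog_arm([
  {"x": 0.001,"y": -0.003,"z": 0.015,"rx": 0.3,"ry": 0,"rz": 0},
  {"x": 0,"y": 0,"z": 0.02,"rx": 0,"ry": 0,"rz": 0},
  {"x": 0,"y": 0,"z": 0.01,"rx": 0,"ry": 0,"rz": 0},
  {"x": 0,"y": 0,"z": 0,"rx": 0,"ry": 0,"rz": 0},
])

```text
time: 7.87
tool_pos: [0.5554, 0.0266, 0.1122]
ee_rot: [-3.139, 0.003, -1.643]
wrist_force: [-0.5, -0.5, -2.2]
width: 0.0398
```

```bash
python3 -c "
from h import *
from bench import robot
go(robot.get_obs(),.5555,.0209,.08,-1.647)"
```

```text
t 7.87 pos [0.5554 0.0266 0.1122] yaw -1.643 w 0.0398 F [-0.5 -0.5 -2.2]
 shift mm [ 5.8 -0.4 32.2]  rot deg [-0.15  0.18  0.25]
```

>>> jog_arm([
  {"x": 0.005,"y": 0,"z": 0.005,"rx": 0,"ry": 0,"rz": 0.2},
  {"x": 0,"y": 0,"z": 0,"rx": 0,"ry": 0,"rz": 0},
])

```text
time: 8.03
tool_pos: [0.5545, 0.0232, 0.1071]
ee_rot: [-3.14, 0.003, -1.644]
wrist_force: [-0.6, 0.6, -2.4]
width: 0.0397
```

```bash
python3 - <<'E'
from h import *
from bench import robot,cams
go(robot.get_obs(),.5555,.0209,.08,-1.647)
s=snap(cams,"wrist","w4")
go(robot.get_obs(),.5555,.0209,.08,-1.647)
E
```

```text
t 8.03 pos [0.5545 0.0232 0.1071] yaw -1.644 w 0.0397 F [-0.6  0.6 -2.4]
 shift mm [ 2.3 -1.1 27.1]  rot deg [-0.11  0.2   0.2 ]
t 8.08 pos [0.5552 0.0236 0.1082] yaw -1.644 w 0.0396 F [ 0.1  0.9 -1.8]
 shift mm [ 2.8 -0.4 28.2]  rot deg [-0.21  0.25  0.2 ]
```

View pics/w4.png

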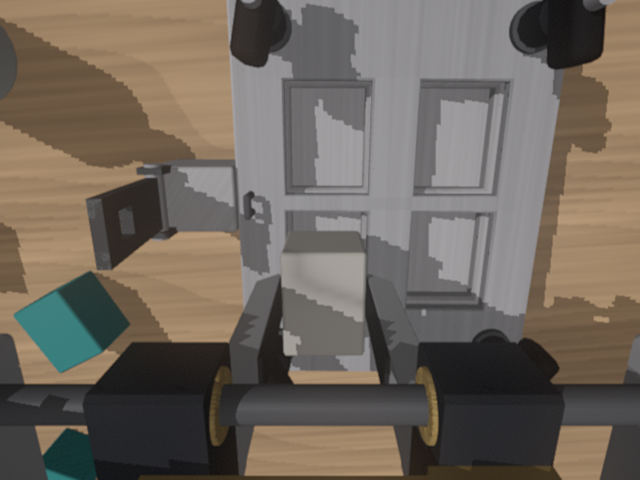

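>>> jog_arm([
  {"x": 0.003,"y": 0,"z": 0.006,"rx": 0,"ry": 0.2,"rz": 0.2},
  {"x": 0,"y": 0,"z": 0.006,"rx": 0,"ry": 0,"rz": 0},
  {"x": 0,"y": 0,"z": 0,"rx": 0,"ry": 0,"rz": 0},
])

```text
time: 8.33
tool_pos: [0.5567, 0.0205, 0.098]
ee_rot: [-3.133, 0.001, -1.647]
wrist_force: [-0.6, 0.5, -1.7]
width: 0.0394
```

```bash
python3 -c "
from h import *
from bench import robot
go(robot.get_obs(),.5555,.0209,.08,-1.647)"
```

```text
t 8.33 pos [0.5567 0.0205 0.098 ] yaw -1.647 w 0.0394 F [-0.6  0.5 -1.7]
 shift mm [-0.3  1.3 18. ]  rot deg [-0.51  0.05 -0.02]
```

>>> jog_arm([
  {"x": 0,"y": 0.001,"z": 0.006,"rx": -0.5,"ry": 0,"rz": 0},
  {"x": 0,"y": 0,"z": 0.006,"rx": -0.1,"ry": 0,"rz": 0},
  {"x": 0,"y": 0,"z": 0,"rx": 0,"ry": 0,"rz": 0},
])

```text
time: 8.58
tool_pos: [0.5561, 0.0203, 0.0855]
ee_rot: [3.14, 0.001, -1.648]
wrist_force: [-0.6, 0.3, -2.1]
width: 0.0397
```

```bash
python3 -c "
from h import *
from bench import robot
go(robot.get_obs(),.5555,.0209,.071,-1.647)"
```

```text
t 8.58 pos [0.5561 0.0203 0.0855] yaw -1.648 w 0.0397 F [-0.6  0.3 -2.1]
 shift mm [-0.6  0.7 14.5]  rot deg [ 0.06  0.05 -0.05]
```

>>> jog_arm([
  {"x": 0,"y": 0.001,"z": 0.005,"rx": 0,"ry": 0,"rz": 0},
  {"x": 0,"y": 0,"z": 0.005,"rx": 0,"ry": 0,"rz": 0},
  {"x": 0,"y": 0,"z": 0.001,"rx": 0,"ry": 0,"rz": 0},
])

```text
time: 8.83
tool_pos: [0.556, 0.0202, 0.0737]
ee_rot: [-3.141, 0.001, -1.648]
wrist_force: [1.1, -0.4, -1.4]
width: 0.0396
```

```bash
python3 -c "
from h import *
from bench import robot
go(robot.get_obs(),.5555,.0209,.071,-1.647)"
```

```text
t 8.83 pos [0.556  0.0202 0.0737] yaw -1.648 w 0.0396 F [ 1.1 -0.4 -1.4]
 shift mm [-0.6  0.5  2.7]  rot deg [-0.04  0.06 -0.06]
```

>>> jog_arm([
  {"x": 0,"y": 0,"z": 0.003,"rx": 0,"ry": 0,"rz": 0},
  {"x": 0,"y": 0,"z": 0.001,"rx": 0,"ry": 0,"rz": 0},
])

```text
time: 9.0
tool_pos: [0.5562, 0.0202, 0.0713]
ee_rot: [-3.14, 0.001, -1.648]
wrist_force: [-3.0, 0.1, 4.2]
width: 0.0395
```

>>> jog_arm([
  {"x": 0,"y": 0,"z": 0,"rx": 0,"ry": 0,"rz": 0},
  {"x": 0,"y": 0,"z": 0,"rx": 0,"ry": 0,"rz": 0},
  {"x": 0,"y": 0,"z": 0,"rx": 0,"ry": 0,"rz": 0},
], claw=0.7)

```text
time: 9.25
tool_pos: [0.557, 0.0202, 0.0727]
ee_rot: [-3.137, 0.001, -1.648]
wrist_force: [-0.1, -1.2, 0.1]
width: 0.0563
```

>>> jog_arm([
  {"x": 0,"y": 0,"z": -0.015,"rx": 0,"ry": 0,"rz": 0},
  {"x": 0,"y": 0,"z": -0.03,"rx": 0,"ry": 0,"rz": 0},
  {"x": 0,"y": 0,"z": -0.03,"rx": 0,"ry": 0,"rz": 0},
  {"x": 0,"y": 0,"z": -0.03,"rx": 0,"ry": 0,"rz": 0},
  {"x": -0.02,"y": 0.02,"z": -0.03,"rx": 0,"ry": 0,"rz": 0},
  {"x": -0.02,"y": 0.01,"z": -0.02,"rx": 0,"ry": 0,"rz": 0},
  {"x": 0,"y": 0,"z": 0,"rx": 0,"ry": 0,"rz": 0},
])

```text
time: 9.83
tool_pos: [0.5278, 0.0627, 0.2307]
ee_rot: [3.139, 0.002, -1.651]
wrist_force: [-0.1, 1.0, 0.6]
width: 0.0658
```

```bash
python3 - <<'E'
from h import *
from bench import robot,cams
s=snap(cams,"wrist","w5")
go(robot.get_obs(),.5707,.3086,.12,-1.685)
import pickle; pickle.dump(s,open("w5.pkl","wb"))
E
```

```text
t 9.88 pos [0.5278 0.0613 0.229 ] yaw -1.652 w 0.0659 F [-0.5 -0.3  0.6]
 shift mm [-250.   -23.2  108.9]  rot deg [0.25 0.   1.9 ]
```

View pics/w5.png

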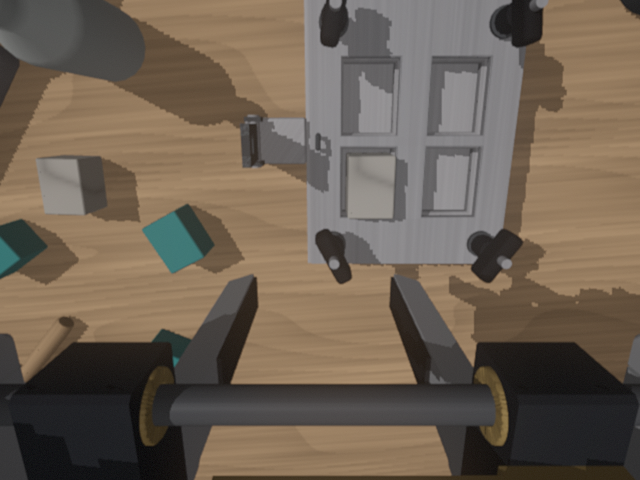

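```bash
python3 - <<'E'
from h import *; import pickle
s=pickle.load(open("w5.pkl","rb"))
quad(s,"b2",[(38,159),(80,157),(85,214),(44,212)],(0,0),1,.042)
quad(s,"b1 in p0",[(346,153),(397,152),(394,220),(347,219)],(0,0),1,.082)
E
```

```text
b2 [0.5721 0.3078] L [39.5 54.4 39.4 50.6] ang [-1.604  2.979  1.441 -0.167]
b1 in p0 [0.5546 0.0201] L [42.  57.5 40.6 55.9] ang [-1.632  3.068  1.469 -0.049]
```

>>> jog_arm([
  {"x": -0.025,"y": -0.002,"z": 0,"rx": 0,"ry": 0,"rz": 0.2},
  {"x": -0.028,"y": -0.002,"z": 0.004,"rx": 0,"ry": 0,"rz": 0.2},
  {"x": -0.028,"y": -0.002,"z": 0.006,"rx": 0,"ry": 0,"rz": 0.2},
  {"x": -0.028,"y": -0.002,"z": 0.012,"rx": 0,"ry": 0,"rz": 0.2},
  {"x": -0.028,"y": -0.002,"z": 0.014,"rx": 0,"ry": 0,"rz": 0.2},
  {"x": -0.028,"y": -0.002,"z": 0.016,"rx": 0,"ry": 0,"rz": 0.2},
  {"x": -0.028,"y": -0.002,"z": 0.016,"rx": 0,"ry": 0,"rz": 0.2},
  {"x": -0.028,"y": -0.002,"z": 0.016,"rx": 0,"ry": 0,"rz": 0.2},
  {"x": -0.025,"y": -0.004,"z": 0.014,"rx": 0,"ry": 0,"rz": 0.2},
  {"x": 0,"y": 0,"z": 0,"rx": 0,"ry": 0,"rz": 0},
], claw=0.75)

```text
time: 10.72
tool_pos: [0.5738, 0.3024, 0.1072]
ee_rot: [3.125, -0.016, -1.696]
wrist_force: [-1.5, -1.2, -0.7]
width: 0.0705
```

```bash
python3 - <<'E'
from h import *
from bench import robot,cams
s=snap(cams,"wrist","w6")
go(robot.get_obs(),.5707,.3086,.12,-1.685)
import pickle; pickle.dump(s,open("w6.pkl","wb"))
E
```

```text
t 10.77 pos [0.5737 0.3003 0.108 ] yaw -1.697 w 0.0704 F [-0.3 -0.4 -0.8]
 shift mm [ -7.6   4.2 -12.1]  rot deg [ 0.93 -1.03 -0.68]
```

View pics/w6.png

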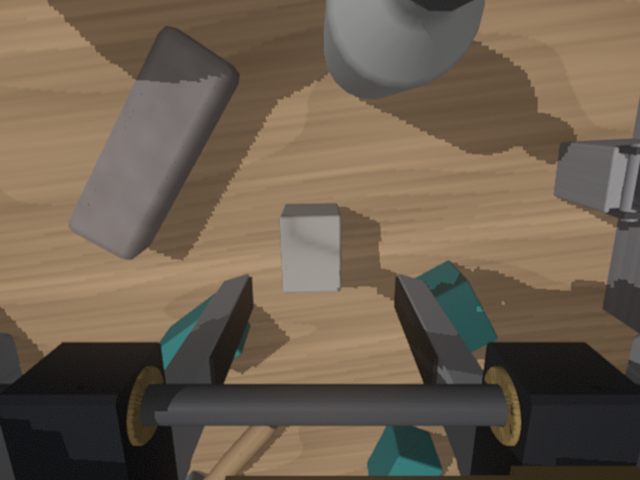

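```bash
python3 - <<'E'
from h import *
from bench import robot,cams
import pickle
a=cv2.imread("pics/w5.png")[130:240,320:430]; a=cv2.resize(a,(500,500),interpolation=cv2.INTER_CUBIC)
s=snap(cams,"scene","s6"); t=snap(cams,"side","t6"); pickle.dump((s,t),open("st6.pkl","wb"))
b=cv2.imread("pics/s6.png")[195:315,260:400]; b=cv2.resize(b,None,fx=3,fy=3,interpolation=cv2.INTER_CUBIC)
b=cv2.copyMakeBorder(b,0,500-b.shape[0],0,0,cv2.BORDER_CONSTANT)
cv2.imwrite("pics/c6.png",cv2.hconcat([a[:, :370],b]))
w=pickle.load(open("w6.pkl","rb"))
quad(w,"b2",[(282,215),(341,216),(341,292),(283,291)],(0,0),1,.042)
E
```

```text
b2 [0.5719 0.3088] L [37.8 53.2 39.4 53. ] ang [-1.717  3.03   1.42  -0.143]
```

View pics/c6.png

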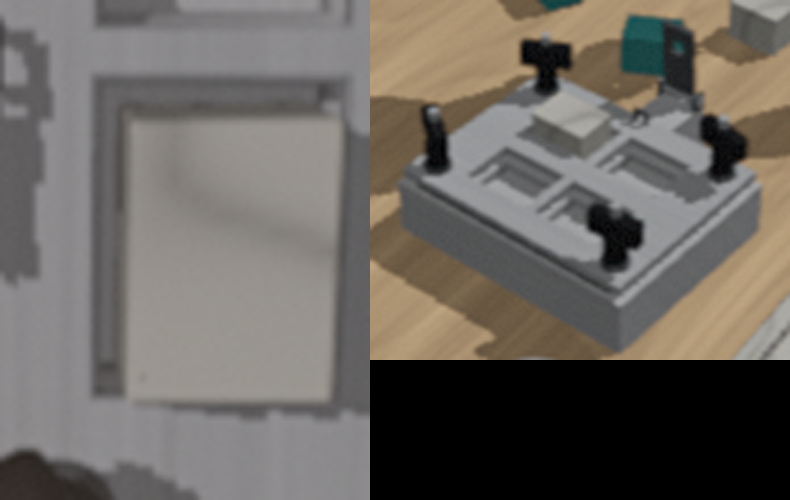

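>>> jog_arm([
  {"x": -0.008,"y": 0.003,"z": 0.015,"rx": 0.9,"ry": -1,"rz": -0.7},
  {"x": 0,"y": 0,"z": 0.02,"rx": 0,"ry": 0,"rz": 0},
  {"x": 0,"y": 0,"z": 0.012,"rx": 0,"ry": 0,"rz": 0},
  {"x": 0,"y": 0,"z": 0,"rx": 0,"ry": 0,"rz": 0},
])

```text
time: 11.2
tool_pos: [0.5783, 0.302, 0.0704]
ee_rot: [-3.125, 0.006, -1.693]
wrist_force: [0.3, 0.0, -0.9]
width: 0.0706
```

```bash
python3 -c "
from h import *
from bench import robot
go(robot.get_obs(),.5715,.3088,.025,-1.685)"
```

```text
t 11.20 pos [0.5783 0.302  0.0704] yaw -1.693 w 0.0706 F [ 0.3  0.  -0.9]
 shift mm [-5.7  8.4 45.3]  rot deg [-0.98  0.33 -0.47]
```

>>> jog_arm([
  {"x": -0.006,"y": 0.008,"z": 0.018,"rx": -0.9,"ry": 0.3,"rz": -0.4},
  {"x": 0,"y": 0.002,"z": 0.015,"rx": 0,"ry": 0,"rz": 0},
  {"x": 0,"y": 0,"z": 0,"rx": 0,"ry": 0,"rz": 0},
])

```text
time: 11.45
tool_pos: [0.5714, 0.3079, 0.0393]
ee_rot: [-3.136, 0.003, -1.69]
wrist_force: [-0.4, -0.0, -0.4]
width: 0.0705
```

```bash
python3 -c "
from h import *
from bench import robot
go(robot.get_obs(),.5715,.3088,.025,-1.685)"
```

```text
t 11.45 pos [0.5714 0.3079 0.0393] yaw -1.690 w 0.0705 F [-0.4 -0.  -0.4]
 shift mm [-0.9  0.  14.3]  rot deg [-0.3   0.16 -0.26]
```

Close as I lower the last bit, holding height against the upward drift.

>>> jog_arm([
  {"x": -0.001,"y": 0.001,"z": 0.009,"rx": -0.3,"ry": 0.1,"rz": -0.2},
  {"x": 0,"y": 0.001,"z": 0.006,"rx": 0,"ry": 0,"rz": 0},
  {"x": 0,"y": 0,"z": 0.002,"rx": 0,"ry": 0,"rz": 0},
])

```text
time: 11.7
tool_pos: [0.5704, 0.3097, 0.0227]
ee_rot: [-3.14, 0.002, -1.686]
wrist_force: [0.2, 0.8, -0.4]
width: 0.0705
```

>>> jog_arm([
  {"x": 0,"y": 0,"z": 0.001,"rx": 0,"ry": 0,"rz": 0},
  {"x": 0,"y": 0,"z": 0,"rx": 0,"ry": 0,"rz": 0},
  {"x": 0,"y": 0,"z": 0,"rx": 0,"ry": 0,"rz": 0},
  {"x": 0,"y": 0,"z": 0,"rx": 0,"ry": 0,"rz": 0},
  {"x": 0,"y": 0,"z": 0,"rx": 0,"ry": 0,"rz": 0},
], claw=0.2)

```text
time: 12.12
tool_pos: [0.5711, 0.3102, 0.0226]
ee_rot: [-3.139, 0.003, -1.686]
wrist_force: [0.4, 0.7, -0.1]
width: 0.0407
```

```bash
python3 -c "
from h import *
from bench import robot
go(robot.get_obs(),.6275,.0155,.17,-1.647)"
```

```text
t 12.12 pos [0.5711 0.3102 0.0226] yaw -1.686 w 0.0407 F [ 0.4  0.7 -0.1]
 shift mm [ 285.8  -90.2 -148.1]  rot deg [-0.17  0.18 -2.22]
```

>>> jog_arm([
  {"x": 0,"y": 0,"z": 0,"rx": 0,"ry": 0,"rz": 0},
  {"x": 0,"y": 0,"z": 0,"rx": 0,"ry": 0,"rz": 0},
  {"x": 0,"y": 0,"z": -0.005,"rx": 0,"ry": 0,"rz": 0},
  {"x": 0,"y": 0,"z": 0,"rx": 0,"ry": 0,"rz": 0},
], claw=0.6)

```text
time: 12.45
tool_pos: [0.5718, 0.3104, 0.0291]
ee_rot: [-3.137, 0.004, -1.686]
wrist_force: [-0.3, 0.3, 1.6]
width: 0.0561
```

>>> jog_arm([
  {"x": 0,"y": 0,"z": 0,"rx": 0,"ry": 0,"rz": 0},
  {"x": 0,"y": 0,"z": 0,"rx": 0,"ry": 0,"rz": 0},
  {"x": 0,"y": 0,"z": 0,"rx": 0,"ry": 0,"rz": 0},
  {"x": 0,"y": 0,"z": 0,"rx": 0,"ry": 0,"rz": 0},
], claw=0.2)

```text
time: 12.78
tool_pos: [0.5721, 0.3105, 0.0299]
ee_rot: [-3.136, 0.005, -1.686]
wrist_force: [-0.2, 0.0, -0.2]
width: 0.0395
```

>>> jog_arm([
  {"x": 0,"y": 0,"z": -0.025,"rx": 0,"ry": 0,"rz": 0},
  {"x": 0,"y": 0,"z": -0.034,"rx": 0,"ry": 0,"rz": 0},
  {"x": 0.008,"y": 0,"z": -0.034,"rx": 0,"ry": 0,"rz": 0},
  {"x": 0.015,"y": -0.004,"z": -0.034,"rx": 0,"ry": 0,"rz": 0},
  {"x": 0.025,"y": -0.008,"z": -0.03,"rx": 0,"ry": 0,"rz": -0.4},
  {"x": 0.03,"y": -0.01,"z": -0.015,"rx": 0,"ry": 0,"rz": -0.4},
  {"x": 0.034,"y": -0.01,"z": 0,"rx": 0,"ry": 0,"rz": -0.4},
  {"x": 0.034,"y": -0.01,"z": 0,"rx": 0,"ry": 0,"rz": -0.4},
  {"x": 0.034,"y": -0.01,"z": 0,"rx": 0,"ry": 0,"rz": -0.4},
  {"x": 0.034,"y": -0.01,"z": 0,"rx": 0,"ry": 0,"rz": -0.3},
  {"x": 0.03,"y": -0.01,"z": 0,"rx": 0,"ry": 0,"rz": 0},
  {"x": 0,"y": 0,"z": 0,"rx": 0,"ry": 0,"rz": 0},
])

```text
time: 13.78
tool_pos: [0.6181, 0.0512, 0.2006]
ee_rot: [3.133, -0.005, -1.635]
wrist_force: [-0.3, 0.5, -1.5]
width: 0.0396
```

```bash
python3 -c "
from h import *
from bench import robot
go(robot.get_obs(),.6275,.0155,.13,-1.647)"
```

```text
t 13.78 pos [0.6181 0.0512 0.2006] yaw -1.635 w 0.0396 F [-0.3  0.5 -1.5]
 shift mm [ 34.7 -12.3  70.7]  rot deg [ 0.46 -0.27  0.69]
```

>>> jog_arm([
  {"x": 0.018,"y": -0.007,"z": 0.015,"rx": 0.4,"ry": -0.2,"rz": 0.4},
  {"x": 0.014,"y": -0.005,"z": 0.02,"rx": 0,"ry": 0,"rz": 0.2},
  {"x": 0.002,"y": -0.001,"z": 0.02,"rx": 0,"ry": 0,"rz": 0},
  {"x": 0,"y": 0,"z": 0,"rx": 0,"ry": 0,"rz": 0},
])

```text
time: 14.12
tool_pos: [0.6291, 0.0133, 0.1434]
ee_rot: [3.141, 0.001, -1.65]
wrist_force: [-1.1, -0.4, -2.8]
width: 0.0396
```

```bash
python3 -c "
from h import *
from bench import robot
go(robot.get_obs(),.6275,.0155,.1,-1.647)"
```

```text
t 14.12 pos [0.6291 0.0133 0.1434] yaw -1.650 w 0.0396 F [-1.1 -0.4 -2.8]
 shift mm [-2.   1.8 43.4]  rot deg [ 0.04  0.04 -0.19]
```

>>> jog_arm([
  {"x": -0.002,"y": 0.001,"z": 0.015,"rx": 0,"ry": 0,"rz": -0.2},
  {"x": 0,"y": 0,"z": 0.015,"rx": 0,"ry": 0,"rz": 0},
  {"x": 0,"y": 0,"z": 0.01,"rx": 0,"ry": 0,"rz": 0},
  {"x": 0,"y": 0,"z": 0,"rx": 0,"ry": 0,"rz": 0},
])

```text
time: 14.45
tool_pos: [0.6274, 0.0178, 0.1022]
ee_rot: [3.138, 0.002, -1.646]
wrist_force: [-0.8, -0.2, -1.9]
width: 0.0394
```

```bash
python3 - <<'E'
from h import *
from bench import robot,cams
go(robot.get_obs(),.6275,.0155,.07,-1.647)
s=snap(cams,"wrist","w7")
go(robot.get_obs(),.6275,.0155,.07,-1.647)
E
```

```text
t 14.45 pos [0.6274 0.0178 0.1022] yaw -1.646 w 0.0394 F [-0.8 -0.2 -1.9]
 shift mm [ 2.3 -0.4 32.2]  rot deg [0.18 0.12 0.08]
t 14.50 pos [0.628  0.0178 0.1034] yaw -1.645 w 0.0392 F [-0.6 -0.4 -1.6]
 shift mm [ 2.4  0.3 33.4]  rot deg [0.09 0.12 0.09]
```

View pics/w7.png

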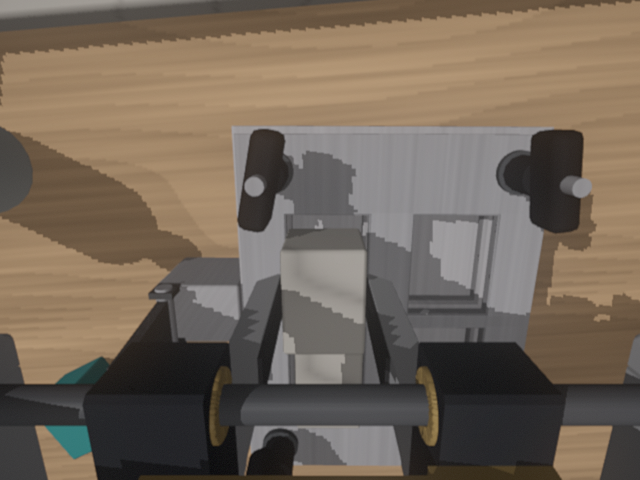

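>>> jog_arm([
  {"x": 0.002,"y": 0,"z": 0.006,"rx": 0.1,"ry": 0.1,"rz": 0},
  {"x": 0,"y": 0,"z": 0.006,"rx": 0,"ry": 0,"rz": 0},
  {"x": 0,"y": 0,"z": 0,"rx": 0,"ry": 0,"rz": 0},
])

```text
time: 14.75
tool_pos: [0.6296, 0.0168, 0.094]
ee_rot: [-3.136, 0.001, -1.644]
wrist_force: [-0.5, -0.2, -2.0]
width: 0.0395
```

```bash
python3 -c "
from h import *
from bench import robot
go(robot.get_obs(),.6275,.0155,.07,-1.647)"
```

```text
t 14.75 pos [0.6296 0.0168 0.094 ] yaw -1.644 w 0.0395 F [-0.5 -0.2 -2. ]
 shift mm [ 1.5  2.1 24. ]  rot deg [-0.33  0.03  0.18]
```

>>> jog_arm([
  {"x": 0.0015,"y": 0.002,"z": 0.005,"rx": -0.3,"ry": 0,"rz": 0.2},
  {"x": 0,"y": 0.001,"z": 0.005,"rx": -0.1,"ry": 0,"rz": 0},
  {"x": 0,"y": 0,"z": 0,"rx": 0,"ry": 0,"rz": 0},
])

```text
time: 15.0
tool_pos: [0.6272, 0.0155, 0.0849]
ee_rot: [-3.14, 0.001, -1.647]
wrist_force: [-0.7, 0.2, -2.5]
width: 0.0394
```

```bash
python3 -c "
from h import *
from bench import robot
go(robot.get_obs(),.6275,.0155,.07,-1.647)"
```

```text
t 15.00 pos [0.6272 0.0155 0.0849] yaw -1.647 w 0.0394 F [-0.7  0.2 -2.5]
 shift mm [ 0.  -0.2 14.9]  rot deg [-0.07  0.03 -0.03]
```

>>> jog_arm([
  {"x": 0,"y": 0,"z": 0.005,"rx": 0,"ry": 0,"rz": 0},
  {"x": 0,"y": 0,"z": 0.005,"rx": 0,"ry": 0,"rz": 0},
  {"x": 0,"y": 0,"z": 0.001,"rx": 0,"ry": 0,"rz": 0},
])

```text
time: 15.25
tool_pos: [0.6276, 0.0153, 0.0735]
ee_rot: [-3.139, 0.001, -1.648]
wrist_force: [-0.2, 0.4, -1.3]
width: 0.0397
```

```bash
python3 -c "
from h import *
from bench import robot
go(robot.get_obs(),.6275,.0155,.07,-1.647)"
```

```text
t 15.25 pos [0.6276 0.0153 0.0735] yaw -1.648 w 0.0397 F [-0.2  0.4 -1.3]
 shift mm [-0.2  0.1  3.5]  rot deg [-0.14  0.03 -0.05]
```

>>> jog_arm([
  {"x": 0,"y": 0,"z": 0.003,"rx": 0,"ry": 0,"rz": 0},
  {"x": 0,"y": 0,"z": 0.002,"rx": 0,"ry": 0,"rz": 0},
])

```text
time: 15.42
tool_pos: [0.6277, 0.0151, 0.0698]
ee_rot: [-3.139, 0.0, -1.648]
wrist_force: [-5.6, -0.3, 11.7]
width: 0.0397
```

>>> jog_arm([
  {"x": 0,"y": 0,"z": 0,"rx": 0,"ry": 0,"rz": 0},
  {"x": 0,"y": 0,"z": 0,"rx": 0,"ry": 0,"rz": 0},
  {"x": 0,"y": 0,"z": 0,"rx": 0,"ry": 0,"rz": 0},
], claw=0.7)

```text
time: 15.67
tool_pos: [0.6288, 0.015, 0.0715]
ee_rot: [-3.135, 0.0, -1.648]
wrist_force: [-0.4, 0.1, -0.5]
width: 0.0564
```

>>> jog_arm([
  {"x": 0,"y": 0,"z": -0.015,"rx": 0,"ry": 0,"rz": 0},
  {"x": 0,"y": 0,"z": -0.03,"rx": 0,"ry": 0,"rz": 0},
  {"x": 0,"y": 0,"z": -0.035,"rx": 0,"ry": 0,"rz": 0},
  {"x": 0,"y": 0,"z": -0.035,"rx": 0,"ry": 0,"rz": 0},
  {"x": 0.02,"y": 0.02,"z": -0.03,"rx": 0,"ry": 0,"rz": -3},
  {"x": 0.02,"y": 0.02,"z": -0.02,"rx": 0,"ry": 0,"rz": -3},
  {"x": 0.02,"y": 0.02,"z": 0,"rx": 0,"ry": 0,"rz": -3},
  {"x": 0,"y": 0,"z": 0,"rx": 0,"ry": 0,"rz": 0},
])

```text
time: 16.33
tool_pos: [0.5649, -0.0443, 0.2406]
ee_rot: [-3.14, -0.002, -1.479]
wrist_force: [0.2, 0.9, 0.1]
width: 0.0656
```

```bash
python3 - <<'E'
from h import *
from bench import robot,cams
s=snap(cams,"wrist","w8")
go(robot.get_obs(),.574,-.3336,.12,-1.049)
import pickle; pickle.dump(s,open("w8.pkl","wb"))
E
```

```text
t 16.38 pos [ 0.5664 -0.0429  0.2411] yaw -1.480 w 0.0656 F [-0.6 -0.2  0.6]
 shift mm [290.1  19.3 121.2]  rot deg [ -0.24  -0.08 -24.7 ]
```

View pics/w8.png

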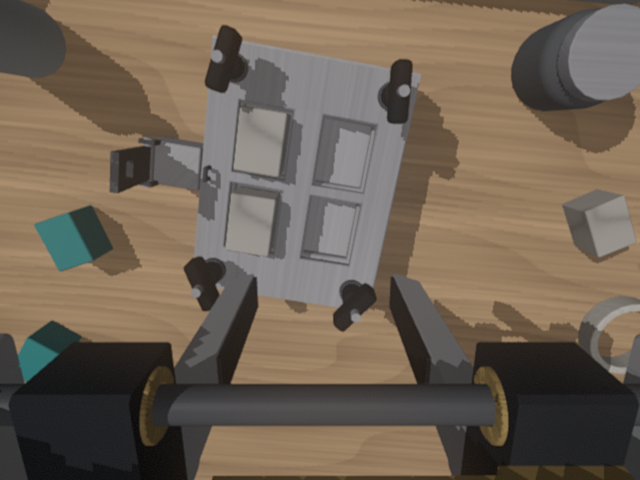

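```bash
python3 - <<'E'
from h import *; import pickle
s=pickle.load(open("w1.pkl","rb"))
print("tape",ray(s,614,231,.024).round(3),"left edge",ray(s,579,231,.024).round(3),"top",ray(s,612,199,.024).round(3))
s=pickle.load(open("w8.pkl","rb"))
print("jar",ray(s,606,54,.09).round(3))
a=cv2.imread("pics/w8.png")[170:280,550:640]; cv2.imwrite("pics/c8.png",cv2.resize(a,None,fx=5,fy=5,interpolation=cv2.INTER_CUBIC))
E
```

```text
tape [ 0.444 -0.402  0.024] left edge [ 0.444 -0.352  0.024] top [ 0.49  -0.39   0.024]
jar [ 0.719 -0.252  0.09 ]
```

View pics/c8.png

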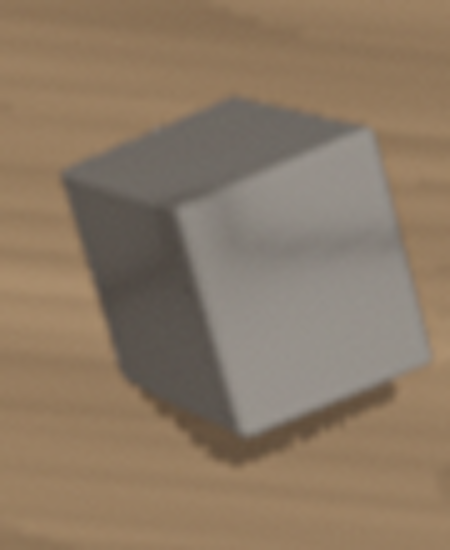

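```bash
python3 - <<'E'
from h import *; import pickle
s=pickle.load(open("w8.pkl","rb"))
quad(s,"b3",[(178,210),(372,127),(430,358),(242,436)],(550,170),5,.042)
E
```

```text
b3 [ 0.5743 -0.3336] L [38.7 51.9 38.6 52. ] ang [-1.036 -2.62   2.108  0.523]
```

>>> jog_arm([
  {"x": 0.028,"y": 0.002,"z": 0,"rx": 0,"ry": 0,"rz": 0},
  {"x": 0.029,"y": 0.002,"z": 0,"rx": 0,"ry": 0,"rz": 0},
  {"x": 0.029,"y": 0.002,"z": 0,"rx": 0,"ry": 0,"rz": 0},
  {"x": 0.029,"y": 0.002,"z": 0.005,"rx": 0,"ry": 0,"rz": 0},
  {"x": 0.029,"y": 0.002,"z": 0.01,"rx": 0,"ry": 0,"rz": 0},
  {"x": 0.029,"y": 0.002,"z": 0.015,"rx": 0,"ry": 0,"rz": 0},
  {"x": 0.029,"y": 0.002,"z": 0.015,"rx": 0,"ry": 0,"rz": -4},
  {"x": 0.029,"y": 0,"z": 0.015,"rx": 0,"ry": 0,"rz": -6},
  {"x": 0.029,"y": -0.004,"z": 0.015,"rx": 0,"ry": 0,"rz": -6},
  {"x": 0.025,"y": -0.007,"z": 0.015,"rx": 0,"ry": 0,"rz": -6},
  {"x": 0,"y": 0,"z": 0.015,"rx": 0,"ry": 0,"rz": -3},
  {"x": 0,"y": 0,"z": 0,"rx": 0,"ry": 0,"rz": 0},
], claw=0.75)

```text
time: 17.38
tool_pos: [0.6139, -0.3255, 0.122]
ee_rot: [-3.13, 0.005, -1.021]
wrist_force: [-1.4, -0.3, -0.9]
width: 0.0706
```

```bash
python3 - <<'E'
from h import *
from bench import robot,cams
s=snap(cams,"wrist","w9")
go(robot.get_obs(),.574,-.3336,.08,-1.049)
import pickle; pickle.dump(s,open("w9.pkl","wb"))
E
```

```text
t 17.43 pos [ 0.6141 -0.3256  0.1231] yaw -1.022 w 0.0704 F [ 0.3  0.1 -1.3]
 shift mm [-13.9  38.9  42.7]  rot deg [-0.66  0.22  1.53]
```

View pics/w9.png

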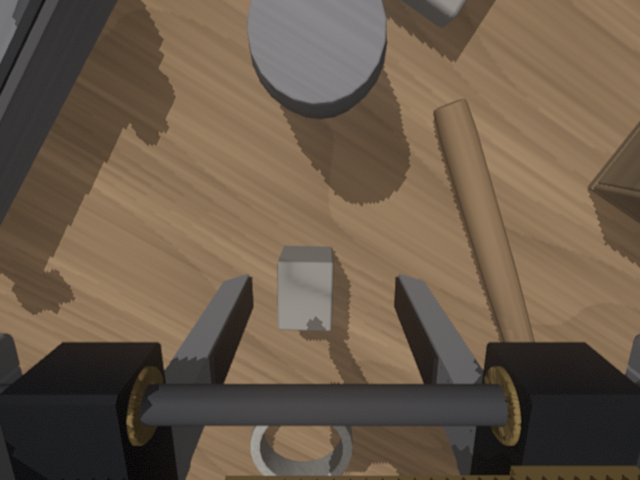

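>>> jog_arm([
  {"x": -0.005,"y": 0.013,"z": 0.006,"rx": -0.3,"ry": 0.1,"rz": 0.7},
  {"x": -0.005,"y": 0.013,"z": 0.01,"rx": -0.3,"ry": 0.1,"rz": 0.7},
  {"x": -0.004,"y": 0.013,"z": 0.012,"rx": 0,"ry": 0,"rz": 0.1},
  {"x": 0,"y": 0,"z": 0.01,"rx": 0,"ry": 0,"rz": 0},
  {"x": 0,"y": 0,"z": 0,"rx": 0,"ry": 0,"rz": 0},
])

```text
time: 17.85
tool_pos: [0.5771, -0.3297, 0.0871]
ee_rot: [-3.136, -0.004, -1.053]
wrist_force: [-0.3, -0.0, 0.0]
width: 0.0705
```

```bash
python3 - <<'E'
from h import *
from bench import robot,cams
go(robot.get_obs(),.5742,-.3336,.027,-1.049)
import pickle; s=pickle.load(open("w9.pkl","rb"))
quad(s,"b3",[(278,261),(332,262),(331,329),(278,329)],(0,0),1,.042)
E
```

```text
t 17.85 pos [ 0.5771 -0.3297  0.0871] yaw -1.053 w 0.0705 F [-0.3 -0.   0. ]
 shift mm [ 1.6  4.8 60.1]  rot deg [-0.33 -0.25 -0.25]
b3 [ 0.5752 -0.3341] L [38.  52.2 39.2 53. ] ang [-1.038 -2.6    2.124  0.52 ]
```

>>> jog_arm([
  {"x": 0.002,"y": 0.005,"z": 0.018,"rx": -0.3,"ry": -0.2,"rz": -0.2},
  {"x": 0,"y": 0.002,"z": 0.018,"rx": 0,"ry": 0,"rz": 0},
  {"x": 0,"y": 0.002,"z": 0.012,"rx": 0,"ry": 0,"rz": 0},
  {"x": 0,"y": 0,"z": 0,"rx": 0,"ry": 0,"rz": 0},
])

```text
time: 18.18
tool_pos: [0.5764, -0.3347, 0.0438]
ee_rot: [-3.135, -0.01, -1.049]
wrist_force: [0.1, -0.3, -1.7]
width: 0.0706
```

```bash
python3 -c "
from h import *
from bench import robot
go(robot.get_obs(),.5747,-.3338,.027,-1.049)"
```

```text
t 18.18 pos [ 0.5764 -0.3347  0.0438] yaw -1.049 w 0.0706 F [ 0.1 -0.3 -1.7]
 shift mm [-1.8  1.1 16.8]  rot deg [-0.4  -0.58  0.  ]
```

>>> jog_arm([
  {"x": -0.002,"y": 0.001,"z": 0.009,"rx": -0.3,"ry": -0.5,"rz": 0},
  {"x": 0,"y": 0.001,"z": 0.006,"rx": 0,"ry": 0,"rz": 0},
  {"x": 0,"y": 0,"z": 0.001,"rx": 0,"ry": 0,"rz": 0},
])

```text
time: 18.43
tool_pos: [0.5763, -0.3337, 0.0295]
ee_rot: [-3.138, -0.004, -1.048]
wrist_force: [-0.9, -0.9, 0.3]
width: 0.0707
```

```bash
python3 -c "
from h import *
from bench import robot
go(robot.get_obs(),.5747,-.3338,.027,-1.049)"
```

```text
t 18.43 pos [ 0.5763 -0.3337  0.0295] yaw -1.048 w 0.0707 F [-0.9 -0.9  0.3]
 shift mm [-0.7  1.5  2.5]  rot deg [-0.22 -0.26  0.05]
```

>>> jog_arm([
  {"x": -0.0005,"y": 0.0015,"z": 0.002,"rx": -0.2,"ry": -0.2,"rz": 0},
  {"x": 0,"y": 0,"z": 0.001,"rx": 0,"ry": 0,"rz": 0},
  {"x": 0,"y": 0,"z": 0,"rx": 0,"ry": 0,"rz": 0},
  {"x": 0,"y": 0,"z": 0,"rx": 0,"ry": 0,"rz": 0},
  {"x": 0,"y": 0,"z": 0,"rx": 0,"ry": 0,"rz": 0},
], claw=0.2)

```text
time: 18.85
tool_pos: [0.5758, -0.3343, 0.0279]
ee_rot: [-3.14, -0.003, -1.048]
wrist_force: [-0.7, 1.3, -1.2]
width: 0.0404
```

```bash
python3 -c "
from h import *
from bench import robot
go(robot.get_obs(),.6215,-.058,.17,-1.647)"
```

```text
t 18.85 pos [ 0.5758 -0.3343  0.0279] yaw -1.048 w 0.0404 F [-0.7  1.3 -1.2]
 shift mm [-216.3 -177.7 -142.4]  rot deg [-0.12 -0.12 34.31]
```

>>> jog_arm([
  {"x": 0,"y": 0,"z": -0.025,"rx": 0,"ry": 0,"rz": 0},
  {"x": 0,"y": 0,"z": -0.033,"rx": 0,"ry": 0,"rz": 0},
  {"x": -0.01,"y": -0.008,"z": -0.033,"rx": 0,"ry": 0,"rz": 0},
  {"x": -0.018,"y": -0.015,"z": -0.03,"rx": 0,"ry": 0,"rz": 0},
  {"x": -0.023,"y": -0.019,"z": -0.018,"rx": 0,"ry": 0,"rz": 0},
  {"x": -0.023,"y": -0.019,"z": 0,"rx": 0,"ry": 0,"rz": 0},
  {"x": -0.023,"y": -0.019,"z": 0,"rx": 0,"ry": 0,"rz": 0},
  {"x": -0.023,"y": -0.019,"z": 0,"rx": 0,"ry": 0,"rz": 0},
  {"x": -0.023,"y": -0.019,"z": 0,"rx": 0,"ry": 0,"rz": 0},
  {"x": -0.023,"y": -0.019,"z": 0,"rx": 0,"ry": 0,"rz": 0},
  {"x": -0.018,"y": -0.015,"z": 0,"rx": 0,"ry": 0,"rz": 0},
  {"x": 0,"y": 0,"z": 0,"rx": 0,"ry": 0,"rz": 5},
])

```text
time: 19.85
tool_pos: [0.6139, -0.0899, 0.1678]
ee_rot: [3.139, 0.009, -1.145]
wrist_force: [0.0, -0.6, -2.1]
width: 0.0397
```

>>> jog_arm([
  {"x": 0,"y": 0,"z": 0,"rx": 0,"ry": 0,"rz": 5},
  {"x": 0,"y": 0,"z": 0,"rx": 0,"ry": 0,"rz": 5},
  {"x": 0,"y": 0,"z": 0,"rx": 0,"ry": 0,"rz": 5},
  {"x": 0,"y": 0,"z": 0,"rx": 0,"ry": 0,"rz": 5},
  {"x": 0,"y": 0,"z": 0,"rx": 0,"ry": 0,"rz": 5},
  {"x": 0,"y": 0,"z": 0,"rx": 0,"ry": 0,"rz": 0},
])

```text
time: 20.35
tool_pos: [0.612, -0.0852, 0.1643]
ee_rot: [3.129, 0.008, -1.599]
wrist_force: [-0.2, -0.2, -2.6]
width: 0.0399
```

```bash
python3 -c "
from h import *
from bench import robot
go(robot.get_obs(),.6215,-.058,.13,-1.647)"
```

```text
t 20.35 pos [ 0.612  -0.0852  0.1643] yaw -1.599 w 0.0399 F [-0.2 -0.2 -2.6]
 shift mm [-27.1  -9.1  34.4]  rot deg [0.74 0.47 2.74]
```

>>> jog_arm([
  {"x": -0.013,"y": -0.005,"z": 0.003,"rx": 0.4,"ry": 0.3,"rz": 1.5},
  {"x": -0.012,"y": -0.004,"z": 0.01,"rx": 0.3,"ry": 0.2,"rz": 1},
  {"x": 0,"y": 0,"z": 0.01,"rx": 0,"ry": 0,"rz": 0},
  {"x": 0,"y": 0,"z": 0,"rx": 0,"ry": 0,"rz": 0},
])

```text
time: 20.68
tool_pos: [0.6214, -0.0609, 0.1394]
ee_rot: [3.14, -0.001, -1.638]
wrist_force: [-0.3, -0.5, -3.5]
width: 0.0396
```

```bash
python3 -c "
from h import *
from bench import robot
go(robot.get_obs(),.6215,-.058,.1,-1.647)"
```

```text
t 20.68 pos [ 0.6214 -0.0609  0.1394] yaw -1.638 w 0.0396 F [-0.3 -0.5 -3.5]
 shift mm [-3.   0.  39.4]  rot deg [ 0.11 -0.08  0.53]
```

>>> jog_arm([
  {"x": -0.003,"y": 0,"z": 0.015,"rx": 0.1,"ry": 0,"rz": 0.5},
  {"x": 0,"y": 0,"z": 0.015,"rx": 0,"ry": 0,"rz": 0},
  {"x": 0,"y": 0,"z": 0.006,"rx": 0,"ry": 0,"rz": 0},
  {"x": 0,"y": 0,"z": 0,"rx": 0,"ry": 0,"rz": 0},
])

```text
time: 21.02
tool_pos: [0.6205, -0.0599, 0.1018]
ee_rot: [3.14, -0.003, -1.642]
wrist_force: [-1.0, 0.8, -2.5]
width: 0.0398
```

```bash
python3 - <<'E'
from h import *
from bench import robot,cams
go(robot.get_obs(),.6218,-.058,.068,-1.647)
s=snap(cams,"wrist","w10")
E
```

```text
t 21.02 pos [ 0.6205 -0.0599  0.1018] yaw -1.642 w 0.0398 F [-1.   0.8 -2.5]
 shift mm [-2.1 -1.2 33.8]  rot deg [ 0.11 -0.15  0.29]
```

View pics/w10.png

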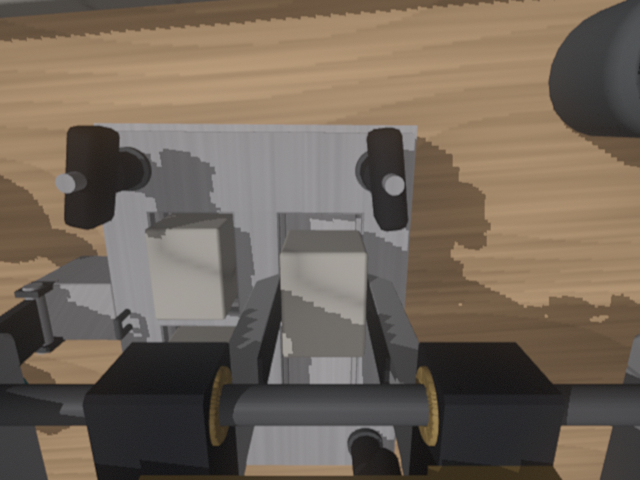

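>>> jog_arm([
  {"x": -0.002,"y": -0.001,"z": 0.006,"rx": 0.1,"ry": -0.1,"rz": 0.3},
  {"x": 0,"y": 0,"z": 0.006,"rx": 0,"ry": 0,"rz": 0},
  {"x": 0,"y": 0,"z": 0,"rx": 0,"ry": 0,"rz": 0},
])

```text
time: 21.32
tool_pos: [0.6232, -0.0593, 0.0919]
ee_rot: [-3.137, -0.001, -1.648]
wrist_force: [0.4, 0.6, -3.0]
width: 0.0398
```

```bash
python3 -c "
from h import *
from bench import robot
go(robot.get_obs(),.6218,-.058,.068,-1.647)"
```

```text
t 21.32 pos [ 0.6232 -0.0593  0.0919] yaw -1.648 w 0.0398 F [ 0.4  0.6 -3. ]
 shift mm [-1.2  1.6 23.9]  rot deg [-0.25 -0.09 -0.07]
```

>>> jog_arm([
  {"x": -0.001,"y": 0.002,"z": 0.005,"rx": -0.3,"ry": -0.1,"rz": 0},
  {"x": 0,"y": 0.001,"z": 0.005,"rx": -0.1,"ry": 0,"rz": 0},
  {"x": 0,"y": 0,"z": 0,"rx": 0,"ry": 0,"rz": 0},
])

```text
time: 21.57
tool_pos: [0.6208, -0.0582, 0.0822]
ee_rot: [3.14, 0.0, -1.648]
wrist_force: [-0.6, -0.7, -3.5]
width: 0.0393
```

```bash
python3 -c "
from h import *
from bench import robot
go(robot.get_obs(),.6218,-.058,.068,-1.647)"
```

```text
t 21.57 pos [ 0.6208 -0.0582  0.0822] yaw -1.648 w 0.0393 F [-0.6 -0.7 -3.5]
 shift mm [-0.3 -1.  14.2]  rot deg [ 0.06  0.01 -0.06]
```

>>> jog_arm([
  {"x": 0,"y": -0.001,"z": 0.005,"rx": 0,"ry": 0,"rz": 0},
  {"x": 0,"y": 0,"z": 0.005,"rx": 0,"ry": 0,"rz": 0},
  {"x": 0,"y": 0,"z": 0.002,"rx": 0,"ry": 0,"rz": 0},
  {"x": 0,"y": 0,"z": 0.002,"rx": 0,"ry": 0,"rz": 0},
])

```text
time: 21.9
tool_pos: [0.6224, -0.0584, 0.0679]
ee_rot: [-3.141, -0.0, -1.648]
wrist_force: [-4.3, 0.8, 8.6]
width: 0.0395
```

```bash
python3 -c "
from h import *
from bench import robot
go(robot.get_obs(),.6218,-.058,.068,-1.647)"
```

```text
t 21.90 pos [ 0.6224 -0.0584  0.0679] yaw -1.648 w 0.0395 F [-4.3  0.8  8.6]
 shift mm [-0.3  0.6 -0.1]  rot deg [-0.03 -0.01 -0.04]
```

>>> jog_arm([
  {"x": 0,"y": 0,"z": 0,"rx": 0,"ry": 0,"rz": 0},
  {"x": 0,"y": 0,"z": 0,"rx": 0,"ry": 0,"rz": 0},
  {"x": 0,"y": 0,"z": 0,"rx": 0,"ry": 0,"rz": 0},
], claw=0.7)

```text
time: 22.15
tool_pos: [0.6236, -0.0585, 0.0694]
ee_rot: [-3.138, -0.0, -1.648]
wrist_force: [-0.5, -0.2, 0.2]
width: 0.0562
```

>>> jog_arm([
  {"x": 0,"y": 0,"z": -0.015,"rx": 0,"ry": 0,"rz": 0},
  {"x": 0,"y": 0,"z": -0.03,"rx": 0,"ry": 0,"rz": 0},
  {"x": 0,"y": 0,"z": -0.035,"rx": 0,"ry": 0,"rz": 0},
  {"x": 0,"y": 0,"z": -0.035,"rx": 0,"ry": 0,"rz": 0},
  {"x": -0.013,"y": 0.015,"z": -0.035,"rx": 0,"ry": 0,"rz": 0},
  {"x": -0.014,"y": 0.02,"z": -0.03,"rx": 0,"ry": 0,"rz": 0},
  {"x": -0.015,"y": 0.025,"z": -0.02,"rx": 0,"ry": 0,"rz": 0},
  {"x": -0.007,"y": 0.025,"z": 0,"rx": 0,"ry": 0,"rz": 0},
  {"x": 0,"y": 0.025,"z": 0,"rx": 0,"ry": 0,"rz": 0},
  {"x": 0,"y": 0,"z": 0,"rx": 0,"ry": 0,"rz": 0},
], claw=0.7)

```text
time: 22.98
tool_pos: [0.5148, 0.0007, 0.2824]
ee_rot: [-3.13, 0.001, -1.649]
wrist_force: [1.1, 0.3, 0.3]
width: 0.066
```

```bash
python3 - <<'E'
from h import *
from bench import robot,cams
s=snap(cams,"wrist","w11")
go(robot.get_obs(),.6218,-.058,.068,-1.647)
import pickle; pickle.dump(s,open("w11.pkl","wb"))
a=cv2.imread("pics/w11.png")[0:330,170:500]; cv2.imwrite("pics/c11.png",cv2.resize(a,(594,594),interpolation=cv2.INTER_CUBIC))
E
```

```text
t 23.03 pos [5.164e-01 4.000e-04 2.822e-01] yaw -1.649 w 0.0660 F [ 0.4 -0.   0.7]
 shift mm [  50.1 -106.9  215.5]  rot deg [-0.73  0.05 -0.14]
```

View pics/c11.png

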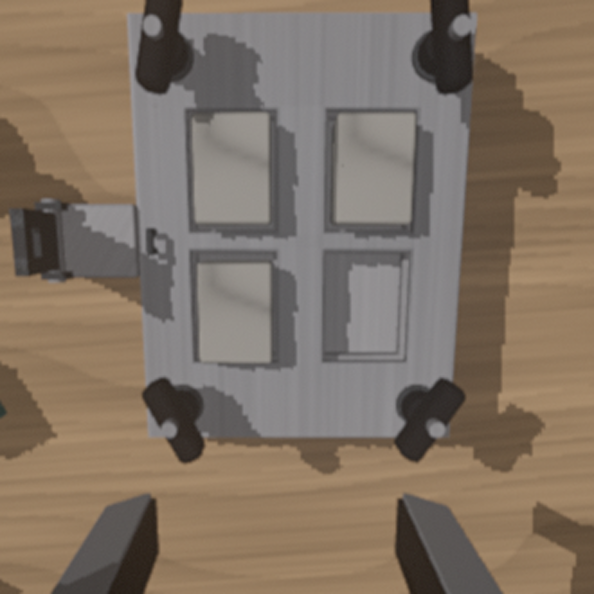

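```bash
python3 - <<'E'
from h import *; import pickle
s=pickle.load(open("w1.pkl","rb")); t=pickle.load(open("w11.pkl","rb"))
N=dict(n0=(.5015,.0562),n1=(.4911,-.0794),n2=(.6745,-.0934),n3=(.6849,.0422))
a=cv2.imread("pics/w11.png"); a=cv2.resize(a,None,fx=3,fy=3,interpolation=cv2.INTER_CUBIC)
rows=[]
for n,(x,y) in N.items():
    u,v=proj(t,[x,y,.108])[0]*3; u,v=int(u),max(int(v),115)
    c=a[v-115:v+115,u-115:u+115].copy(); print(n,"crop origin",(u-115)/3,(v-115)/3,"proj",proj(t,[x,y,.112])[0].round(1)); rows.append(c)
cv2.imwrite("pics/n11.png",cv2.resize(cv2.vconcat([cv2.hconcat(rows[:2]),cv2.hconcat(rows[2:])]),(598,598)))
E
```

```text
n0 crop origin 227.0 197.33333333333334 proj [264.8 236.8]
n1 crop origin 371.3333333333333 197.0 proj [410.8 236.7]
n2 crop origin 384.0 0.0 proj [423.7  17. ]
n3 crop origin 217.66666666666666 0.0 proj [255.4  17.4]
```

View pics/n11.png

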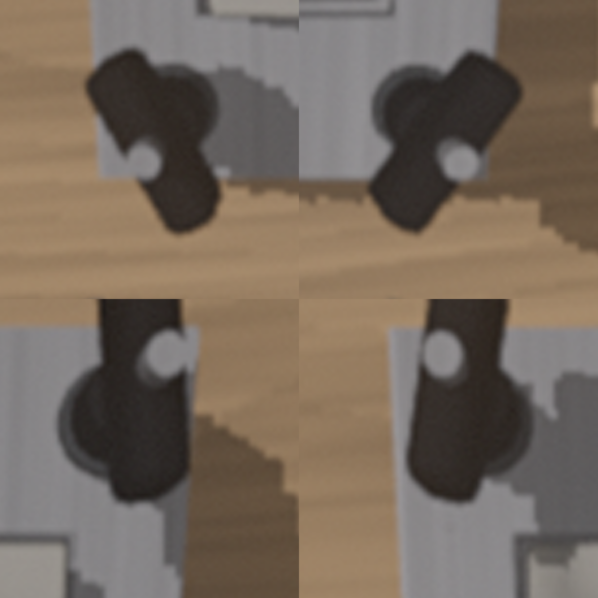

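```bash
python3 - <<'E'
from h import *; import pickle
s=pickle.load(open("w1.pkl","rb")); t=pickle.load(open("w11.pkl","rb"))
def f(n,s,a,b,o,k,z=.108):
    A=ray(s,o[0]+a[0]/k,o[1]+a[1]/k,z);B=ray(s,o[0]+b[0]/k,o[1]+b[1]/k,z); d=A-B
    print(n,((A+B)/2).round(4),"len",np.linalg.norm(d).round(4),"ang",np.arctan2(d[1],d[0]).round(3),"tool yaw",(np.arctan2(d[1],d[0])-np.pi/2).round(3))
f("n0",t,(115,70),(193,215),(227,197.3),3.9); f("n1",t,(198,73),(96,215),(371.3,197),3.9)
o=(215,5);k=2.5
f("n0",s,(168,455),(197,542),o,k);f("n1",s,(490,482),(435,552),o,k);f("n2",s,(514,48),(507,158),o,k);f("n3",s,(209,25),(188,137),o,k)
E
```

```text
n0 [0.503  0.0549 0.108 ] len 0.0402 ang 0.371 tool yaw -1.2
n1 [ 0.4925 -0.0785  0.108 ] len 0.042 ang -0.645 tool yaw -2.216
n0 [0.503  0.0552 0.108 ] len 0.044 ang 0.283 tool yaw -1.287
n1 [ 0.4926 -0.0785  0.108 ] len 0.0421 ang -0.635 tool yaw -2.205
n2 [ 0.6737 -0.0921  0.108 ] len 0.0433 ang -0.017 tool yaw -1.588
n3 [0.6842 0.0418 0.108 ] len 0.0447 ang -0.235 tool yaw -1.805
```

>>> jog_arm([
  {"x": 0,"y": 0,"z": 0,"rx": 0,"ry": 0,"rz": -7},
  {"x": 0,"y": 0,"z": 0,"rx": 0,"ry": 0,"rz": -7},
  {"x": 0,"y": 0,"z": 0,"rx": 0,"ry": 0,"rz": -7},
  {"x": 0,"y": 0,"z": 0,"rx": 0,"ry": 0,"rz": -7},
  {"x": 0,"y": 0,"z": 0,"rx": 0,"ry": 0,"rz": -7},
  {"x": 0,"y": 0,"z": 0,"rx": 0,"ry": 0,"rz": -7},
  {"x": 0,"y": 0,"z": 0,"rx": 0,"ry": 0,"rz": -7},
  {"x": 0,"y": 0,"z": 0,"rx": 0,"ry": 0,"rz": -7},
  {"x": 0,"y": 0,"z": 0,"rx": 0,"ry": 0,"rz": -7},
  {"x": 0,"y": 0,"z": 0,"rx": 0,"ry": 0,"rz": -7},
  {"x": 0,"y": 0,"z": 0,"rx": 0,"ry": 0,"rz": -7},
  {"x": 0,"y": 0,"z": 0,"rx": 0,"ry": 0,"rz": -7},
], claw=0.55)

```text
time: 24.03
tool_pos: [0.5272, -0.0037, 0.2779]
ee_rot: [-3.141, -0.015, -0.148]
wrist_force: [0.2, -0.5, 0.1]
width: 0.0516
```

>>> jog_arm([
  {"x": 0,"y": 0,"z": 0,"rx": 0,"ry": 0,"rz": -7},
  {"x": 0,"y": 0,"z": 0,"rx": 0,"ry": 0,"rz": -7},
  {"x": 0,"y": 0,"z": 0,"rx": 0,"ry": 0,"rz": -7},
  {"x": 0,"y": 0,"z": 0,"rx": 0,"ry": 0,"rz": -7},
  {"x": 0,"y": 0,"z": 0,"rx": 0,"ry": 0,"rz": -7},
  {"x": 0,"y": 0,"z": 0,"rx": 0,"ry": 0,"rz": -7},
  {"x": 0,"y": 0,"z": 0,"rx": 0,"ry": 0,"rz": -7},
  {"x": 0,"y": 0,"z": 0,"rx": 0,"ry": 0,"rz": -7},
  {"x": 0,"y": 0,"z": 0,"rx": 0,"ry": 0,"rz": -7},
  {"x": 0,"y": 0,"z": 0,"rx": 0,"ry": 0,"rz": -7},
  {"x": 0,"y": 0,"z": 0,"rx": 0,"ry": 0,"rz": -7},
  {"x": 0,"y": 0,"z": 0,"rx": 0,"ry": 0,"rz": -7},
])

```text
time: 25.03
tool_pos: [0.5394, -0.009, 0.2689]
ee_rot: [3.132, -0.001, 1.353]
wrist_force: [-0.5, 0.2, -0.7]
width: 0.0517
```

```bash
python3 -c "
from h import *
from bench import robot
o=robot.get_obs(); go(o,.5022,.0558,.18,1.92);print(o['joint_positions'])"
```

```text
t 25.03 pos [ 0.5394 -0.009   0.2689] yaw 1.353 w 0.0517 F [-0.5  0.2 -0.7]
 shift mm [ 55.2 -51.2  88.4]  rot deg [  0.52   0.1  -32.52]
[-1.21799315e-01  5.30382345e-02  1.28264161e+00 -9.18461164e-05
  1.79669784e+00 -1.47431820e+00]
```

>>> jog_arm([
  {"x": 0.014,"y": -0.013,"z": 0.01,"rx": 0.3,"ry": 0,"rz": 0},
  {"x": 0.014,"y": -0.013,"z": 0.018,"rx": 0.2,"ry": 0,"rz": 0},
  {"x": 0.014,"y": -0.013,"z": 0.018,"rx": 0,"ry": 0,"rz": 0},
  {"x": 0.013,"y": -0.012,"z": 0.018,"rx": 0,"ry": 0,"rz": 0},
  {"x": 0,"y": 0,"z": 0.018,"rx": 0,"ry": 0,"rz": -6},
  {"x": 0,"y": 0,"z": 0,"rx": 0,"ry": 0,"rz": -6.5},
  {"x": 0,"y": 0,"z": 0,"rx": 0,"ry": 0,"rz": -6.5},
  {"x": 0,"y": 0,"z": 0,"rx": 0,"ry": 0,"rz": -6.5},
  {"x": 0,"y": 0,"z": 0,"rx": 0,"ry": 0,"rz": -5},
  {"x": 0,"y": 0,"z": 0,"rx": 0,"ry": 0,"rz": 0},
])

```text
time: 25.87
tool_pos: [0.5091, 0.0551, 0.1753]
ee_rot: [-3.138, -0.001, 1.91]
wrist_force: [0.2, 0.6, 0.0]
width: 0.0515
```

```bash
python3 - <<'E'
from h import *
from bench import robot,cams
go(robot.get_obs(),.5022,.0558,.13,1.92)
s=snap(cams,"wrist","w12")
import pickle; pickle.dump(s,open("w12.pkl","wb"))
print(proj(s,[[.5022,.0558,.108],[.5022,.0558,.112]]))
E
```

```text
t 25.87 pos [0.5091 0.0551 0.1753] yaw 1.910 w 0.0515 F [0.2 0.6 0. ]
 shift mm [ 2.9 -6.1 45.3]  rot deg [-0.22 -0.06 -0.6 ]
[[328.87718923 240.39329768]
 [328.97383196 242.12086617]]
```

View pics/w12.png

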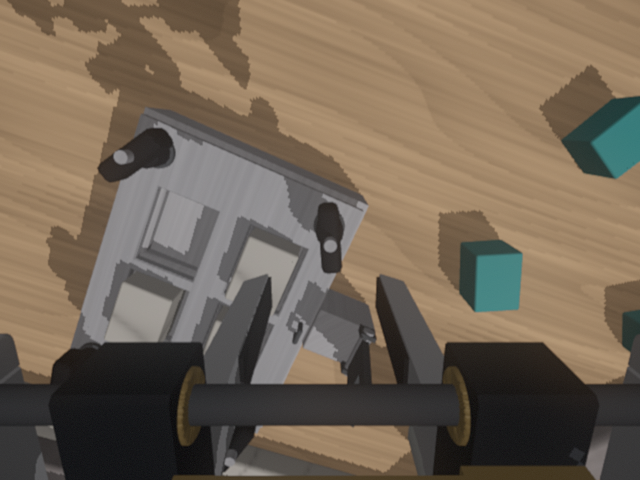

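>>> jog_arm([
  {"x": 0.003,"y": -0.006,"z": 0.015,"rx": -0.2,"ry": 0,"rz": -0.6},
  {"x": 0,"y": 0,"z": 0.018,"rx": 0,"ry": 0,"rz": 0},
  {"x": 0,"y": 0,"z": 0.012,"rx": 0,"ry": 0,"rz": 0},
  {"x": 0,"y": 0,"z": 0,"rx": 0,"ry": 0,"rz": 0},
])

```text
time: 26.25
tool_pos: [0.5057, 0.0552, 0.1293]
ee_rot: [3.138, 0.0, 1.906]
wrist_force: [-0.6, 0.8, 0.0]
width: 0.0514
```

```bash
python3 -c "
from h import *
from bench import robot
o=robot.get_obs(); go(o,.5022,.0558,.094,1.92)"
```

```text
t 26.25 pos [0.5057 0.0552 0.1293] yaw 1.906 w 0.0514 F [-0.6  0.8  0. ]
 shift mm [ 1.7 -3.2 35.3]  rot deg [ 0.19  0.01 -0.83]
```

>>> jog_arm([
  {"x": 0.002,"y": -0.003,"z": 0.012,"rx": 0,"ry": 0,"rz": -0.8},
  {"x": 0,"y": -0.001,"z": 0.012,"rx": 0,"ry": 0,"rz": 0},
  {"x": 0,"y": -0.001,"z": 0.009,"rx": 0,"ry": 0,"rz": 0},
  {"x": 0,"y": 0,"z": 0,"rx": 0,"ry": 0,"rz": 0},
])

```text
time: 26.58
tool_pos: [0.5028, 0.0548, 0.0966]
ee_rot: [3.136, 0.001, 1.912]
wrist_force: [-0.9, 0.8, 0.2]
width: 0.052
```

```bash
python3 -c "
from h import *
from bench import robot
o=robot.get_obs(); go(o,.5022,.0558,.094,1.92)"
```

```text
t 26.58 pos [0.5028 0.0548 0.0966] yaw 1.912 w 0.0520 F [-0.9  0.8  0.2]
 shift mm [ 1.1 -0.2  2.6]  rot deg [ 0.33  0.07 -0.44]
```

Good. Close on the wing.

>>> jog_arm([
  {"x": 0.001,"y": 0,"z": 0.002,"rx": 0.3,"ry": 0,"rz": -0.4},
  {"x": 0,"y": 0,"z": 0,"rx": 0,"ry": 0,"rz": 0},
  {"x": 0,"y": 0,"z": 0,"rx": 0,"ry": 0,"rz": 0},
  {"x": 0,"y": 0,"z": 0,"rx": 0,"ry": 0,"rz": 0},
  {"x": 0,"y": 0,"z": 0,"rx": 0,"ry": 0,"rz": 0},
  {"x": 0,"y": 0,"z": 0,"rx": 0,"ry": 0,"rz": 0},
], claw=0.0)

```text
time: 27.08
tool_pos: [0.5045, 0.0572, 0.0976]
ee_rot: [3.137, -0.001, 1.918]
wrist_force: [-3.1, 7.6, -0.5]
width: 0.015
```

>>> jog_arm([
  {"x": 0,"y": 0,"z": 0,"rx": 0,"ry": 0,"rz": 4},
  {"x": 0,"y": 0,"z": 0,"rx": 0,"ry": 0,"rz": 4},
  {"x": 0,"y": 0,"z": 0,"rx": 0,"ry": 0,"rz": 4},
])

```text
time: 27.33
tool_pos: [0.5043, 0.0572, 0.0971]
ee_rot: [3.138, -0.001, 1.702]
wrist_force: [0.6, -0.2, -2.2]
width: 0.0143
```

```bash
python3 -c "
from h import *
from bench import robot
o=robot.get_obs(); go(o,.503,.057,.096,.77); print(o['wrist_torque'])"
```

```text
t 27.33 pos [0.5043 0.0572 0.0971] yaw 1.702 w 0.0143 F [ 0.6 -0.2 -2.2]
 shift mm [-0.  -1.3  1.1]  rot deg [ 0.19 -0.14 53.41]
[-0.13693739 -0.28289838  0.16327992]
```

>>> jog_arm([
  {"x": 0,"y": 0,"z": 0.0003,"rx": 0,"ry": 0,"rz": 6},
  {"x": 0,"y": 0,"z": 0.0003,"rx": 0,"ry": 0,"rz": 6},
  {"x": 0,"y": 0,"z": 0.0003,"rx": 0,"ry": 0,"rz": 6},
  {"x": 0,"y": 0,"z": 0.0003,"rx": 0,"ry": 0,"rz": 6},
  {"x": 0,"y": 0,"z": 0.0003,"rx": 0,"ry": 0,"rz": 6},
])

```text
time: 27.75
tool_pos: [0.5041, 0.0556, 0.0957]
ee_rot: [3.137, 0.002, 1.155]
wrist_force: [-0.2, -0.4, -0.1]
width: 0.0141
```

```bash
python3 -c "
from h import *
from bench import robot
o=robot.get_obs(); go(o,.503,.057,.096,.77); print(o['wrist_torque'])"
```

```text
t 27.75 pos [0.5041 0.0556 0.0957] yaw 1.155 w 0.0141 F [-0.2 -0.4 -0.1]
 shift mm [ 0.9 -1.6 -0.3]  rot deg [ 0.29  0.04 22.05]
[-0.15451227 -0.00753674  0.05844385]
```

>>> jog_arm([
  {"x": 0,"y": 0,"z": 0.0003,"rx": 0,"ry": 0,"rz": 6},
  {"x": 0,"y": 0,"z": 0.0003,"rx": 0,"ry": 0,"rz": 6},
  {"x": 0,"y": 0,"z": 0.0003,"rx": 0,"ry": 0,"rz": 6},
  {"x": 0,"y": 0,"z": 0.0003,"rx": 0,"ry": 0,"rz": 4},
  {"x": 0,"y": 0,"z": 0,"rx": 0,"ry": 0,"rz": 0},
])

```text
time: 28.17
tool_pos: [0.5033, 0.0545, 0.0947]
ee_rot: [3.135, 0.003, 0.75]
wrist_force: [0.5, 1.2, -1.8]
width: 0.0136
```

>>> jog_arm([
  {"x": 0,"y": 0,"z": 0,"rx": 0,"ry": 0,"rz": 0},
  {"x": 0,"y": 0,"z": 0,"rx": 0,"ry": 0,"rz": 0},
  {"x": 0,"y": 0,"z": 0,"rx": 0,"ry": 0,"rz": 0},
  {"x": 0,"y": 0,"z": -0.005,"rx": 0,"ry": 0,"rz": 0},
  {"x": 0,"y": 0,"z": -0.02,"rx": 0,"ry": 0,"rz": 0},
  {"x": 0,"y": 0,"z": -0.02,"rx": 0,"ry": 0,"rz": 0},
  {"x": 0,"y": 0,"z": -0.02,"rx": 0,"ry": 0,"rz": 0},
  {"x": 0,"y": 0,"z": 0,"rx": 0,"ry": 0,"rz": 0},
], claw=0.55)

```text
time: 28.83
tool_pos: [0.5026, 0.0547, 0.1627]
ee_rot: [3.136, 0.004, 0.757]
wrist_force: [0.3, -0.2, 1.7]
width: 0.0512
```

```bash
python3 - <<'E'
from h import *
from bench import robot,cams
go(robot.get_obs(),.6738,-.0925,.17,1.55)
s=snap(cams,"wrist","w13")
import pickle; pickle.dump(s,open("w13.pkl","wb"))
E
```

```text
t 28.83 pos [0.5026 0.0547 0.1627] yaw 0.757 w 0.0512 F [ 0.3 -0.2  1.7]
 shift mm [ 23.2 224.6  -6.1]  rot deg [  0.21   0.35 -45.41]
```

View pics/w13.png

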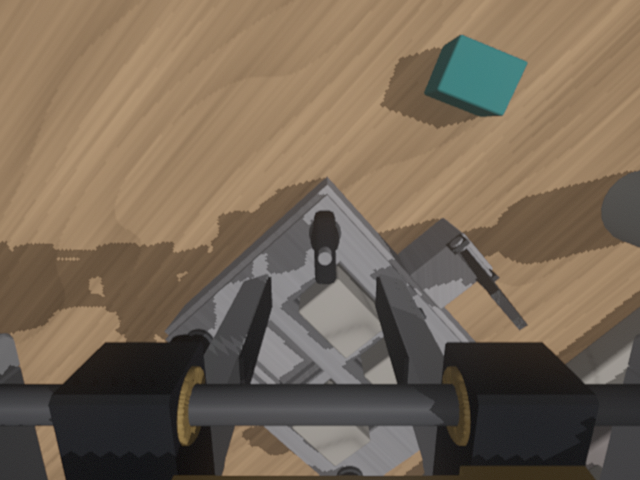

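>>> jog_arm([
  {"x": 0.002,"y": 0.024,"z": -0.001,"rx": 0,"ry": 0,"rz": 0},
  {"x": 0.002,"y": 0.03,"z": -0.001,"rx": 0,"ry": 0,"rz": 0},
  {"x": 0.003,"y": 0.03,"z": -0.001,"rx": 0,"ry": 0,"rz": 0},
  {"x": 0.003,"y": 0.03,"z": -0.001,"rx": 0,"ry": 0,"rz": 0},
  {"x": 0.003,"y": 0.03,"z": -0.001,"rx": 0,"ry": 0,"rz": 0},
  {"x": 0.003,"y": 0.03,"z": -0.001,"rx": 0,"ry": 0,"rz": 0},
  {"x": 0.003,"y": 0.03,"z": 0,"rx": 0,"ry": 0,"rz": 0},
  {"x": 0.002,"y": 0.016,"z": 0,"rx": 0,"ry": 0,"rz": -6},
  {"x": 0,"y": 0,"z": 0,"rx": 0,"ry": 0,"rz": -6.5},
  {"x": 0,"y": 0,"z": 0,"rx": 0,"ry": 0,"rz": -6.5},
  {"x": 0,"y": 0,"z": 0,"rx": 0,"ry": 0,"rz": -6.5},
  {"x": 0,"y": 0,"z": 0,"rx": 0,"ry": 0,"rz": -6.5},
])

```text
time: 29.88
tool_pos: [0.6694, -0.0972, 0.144]
ee_rot: [-3.115, 0.008, 1.345]
wrist_force: [0.4, 0.9, -0.6]
width: 0.0516
```

```bash
python3 -c "
from h import *
from bench import robot
o=robot.get_obs(); go(o,.6738,-.0925,.13,1.55)"
```

```text
t 29.88 pos [ 0.6694 -0.0972  0.144 ] yaw 1.345 w 0.0516 F [ 0.4  0.9 -0.6]
 shift mm [ 5.6  3.6 13.9]  rot deg [ -1.54   0.27 -11.74]
```

>>> jog_arm([
  {"x": 0.003,"y": 0.002,"z": 0,"rx": -0.8,"ry": 0,"rz": -6},
  {"x": 0.003,"y": 0.002,"z": 0,"rx": -0.7,"ry": 0,"rz": -5},
  {"x": 0,"y": 0,"z": 0,"rx": 0,"ry": 0,"rz": 0},
  {"x": 0,"y": 0,"z": 0,"rx": 0,"ry": 0,"rz": 0},
])

```text
time: 30.22
tool_pos: [0.6717, -0.0921, 0.1348]
ee_rot: [-3.129, 0.003, 1.548]
wrist_force: [0.5, 0.8, -0.8]
width: 0.0515
```

```bash
python3 - <<'E'
from h import *
from bench import robot,cams
go(robot.get_obs(),.6738,-.0925,.096,1.55)
s=snap(cams,"wrist","w14")
print(proj(s,[.6738,-.0925,.11]))
import pickle; pickle.dump(s,open("w14.pkl","wb"))
E
```

```text
t 30.22 pos [ 0.6717 -0.0921  0.1348] yaw 1.548 w 0.0515 F [ 0.5  0.8 -0.8]
 shift mm [-0.2  2.6 38.7]  rot deg [-0.72  0.16 -0.13]
[[323.7865961 276.1077042]]
```

View pics/w14.png

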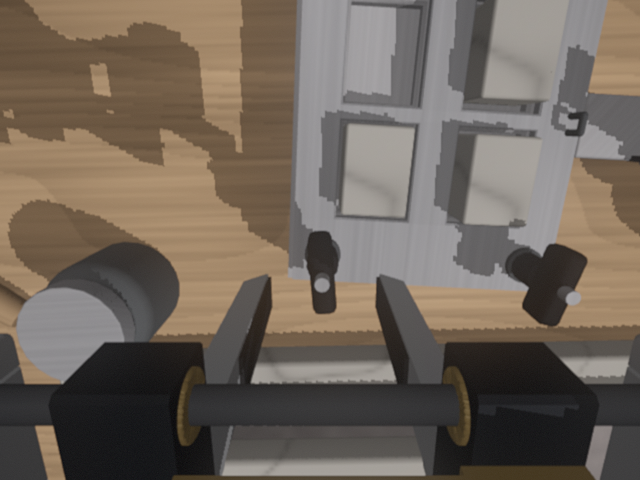

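>>> jog_arm([
  {"x": 0,"y": 0.003,"z": 0.013,"rx": -0.6,"ry": 0,"rz": 0},
  {"x": 0,"y": 0,"z": 0.014,"rx": 0,"ry": 0,"rz": 0},
  {"x": 0,"y": 0,"z": 0.009,"rx": 0,"ry": 0,"rz": 0},
  {"x": 0,"y": 0,"z": 0,"rx": 0,"ry": 0,"rz": 0},
])

```text
time: 30.6
tool_pos: [0.6743, -0.0926, 0.0965]
ee_rot: [-3.139, 0.003, 1.541]
wrist_force: [-0.2, 0.2, 0.3]
width: 0.0517
```

```bash
python3 -c "
from h import *
from bench import robot
o=robot.get_obs(); go(o,.6738,-.0925,.094,1.57)"
```

```text
t 30.60 pos [ 0.6743 -0.0926  0.0965] yaw 1.541 w 0.0517 F [-0.2  0.2  0.3]
 shift mm [ 0.1 -0.5  2.5]  rot deg [-0.16  0.16 -1.65]
```

>>> jog_arm([
  {"x": 0,"y": 0,"z": 0.002,"rx": -0.1,"ry": 0.1,"rz": -2},
  {"x": 0,"y": 0,"z": 0,"rx": 0,"ry": 0,"rz": 0},
  {"x": 0,"y": 0,"z": 0,"rx": 0,"ry": 0,"rz": 0},
  {"x": 0,"y": 0,"z": 0,"rx": 0,"ry": 0,"rz": 0},
  {"x": 0,"y": 0,"z": 0,"rx": 0,"ry": 0,"rz": 0},
  {"x": 0,"y": 0,"z": 0,"rx": 0,"ry": 0,"rz": 0},
], claw=0.0)

```text
time: 31.1
tool_pos: [0.6744, -0.093, 0.0951]
ee_rot: [-3.14, 0.001, 1.572]
wrist_force: [0.2, 0.2, 0.1]
width: 0.0151
```

>>> jog_arm([
  {"x": 0,"y": 0,"z": 0,"rx": 0,"ry": 0,"rz": 4},
  {"x": 0,"y": 0,"z": 0.0003,"rx": 0,"ry": 0,"rz": 5},
  {"x": 0,"y": 0,"z": 0.0003,"rx": 0,"ry": 0,"rz": 6},
  {"x": 0,"y": 0,"z": 0.0003,"rx": 0,"ry": 0,"rz": 6},
])

```text
time: 31.43
tool_pos: [0.6745, -0.0932, 0.0942]
ee_rot: [-3.141, 0.002, 1.191]
wrist_force: [-0.3, 0.4, -1.2]
width: 0.0136
```

```bash
python3 -c "
from h import *
from bench import robot
o=robot.get_obs(); go(o,.6738,-.0925,.094,.42);print(o['wrist_torque'])"
```

```text
t 31.43 pos [ 0.6745 -0.0932  0.0942] yaw 1.191 w 0.0136 F [-0.3  0.4 -1.2]
 shift mm [ 0.4 -0.9  0.2]  rot deg [2.000e-02 1.400e-01 4.416e+01]
[ 0.02525737 -0.16626399  0.16446709]
```

>>> jog_arm([
  {"x": 0,"y": 0,"z": 0.0003,"rx": 0,"ry": 0,"rz": 6},
  {"x": 0,"y": 0,"z": 0.0003,"rx": 0,"ry": 0,"rz": 6},
  {"x": 0,"y": 0,"z": 0.0003,"rx": 0,"ry": 0,"rz": 6},
  {"x": 0,"y": 0,"z": 0.0003,"rx": 0,"ry": 0,"rz": 6},
  {"x": 0,"y": 0,"z": 0.0003,"rx": 0,"ry": 0,"rz": 6},
  {"x": 0,"y": 0,"z": 0.0003,"rx": 0,"ry": 0,"rz": 6},
  {"x": 0,"y": 0,"z": 0.0003,"rx": 0,"ry": 0,"rz": 5},
  {"x": 0,"y": 0,"z": 0,"rx": 0,"ry": 0,"rz": 0},
])

```text
time: 32.1
tool_pos: [0.6743, -0.0934, 0.0924]
ee_rot: [3.139, 0.003, 0.436]
wrist_force: [-0.2, -0.1, -1.3]
width: 0.014
```

>>> jog_arm([
  {"x": 0,"y": 0,"z": 0,"rx": 0,"ry": 0,"rz": 0},
  {"x": 0,"y": 0,"z": 0,"rx": 0,"ry": 0,"rz": 0},
  {"x": 0,"y": 0,"z": 0,"rx": 0,"ry": 0,"rz": 0},
  {"x": 0,"y": 0,"z": -0.005,"rx": 0,"ry": 0,"rz": 0},
  {"x": 0,"y": 0,"z": -0.02,"rx": 0,"ry": 0,"rz": 0},
  {"x": 0,"y": 0,"z": -0.02,"rx": 0,"ry": 0,"rz": 0},
  {"x": 0,"y": 0,"z": -0.02,"rx": 0,"ry": 0,"rz": 0},
  {"x": 0,"y": 0,"z": 0,"rx": 0,"ry": 0,"rz": 0},
], claw=0.55)

```text
time: 32.77
tool_pos: [0.674, -0.093, 0.1604]
ee_rot: [3.141, 0.004, 0.445]
wrist_force: [0.4, -0.8, 1.5]
width: 0.0518
```

```bash
python3 - <<'E'
from h import *
from bench import robot,cams
go(robot.get_obs(),.4922,-.079,.17,.93)
s=snap(cams,"wrist","w15")
E
```

```text
t 32.77 pos [ 0.674  -0.093   0.1604] yaw 0.445 w 0.0518 F [ 0.4 -0.8  1.5]
 shift mm [-158.1  -90.9   -9. ]  rot deg [  0.     0.25 -27.79]
```

View pics/w15.png

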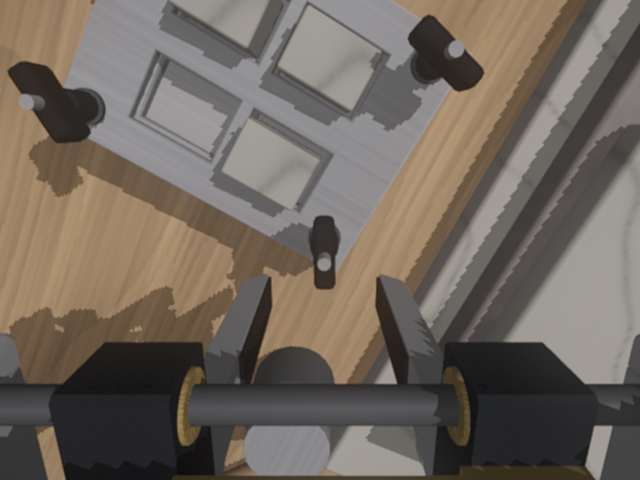

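>>> jog_arm([
  {"x": -0.02,"y": -0.011,"z": 0,"rx": 0,"ry": 0,"rz": 0},
  {"x": -0.024,"y": -0.014,"z": 0,"rx": 0,"ry": 0,"rz": 0},
  {"x": -0.024,"y": -0.014,"z": 0,"rx": 0,"ry": 0,"rz": 0},
  {"x": -0.024,"y": -0.014,"z": 0,"rx": 0,"ry": 0,"rz": 0},
  {"x": -0.024,"y": -0.014,"z": 0,"rx": 0,"ry": 0,"rz": 0},
  {"x": -0.024,"y": -0.014,"z": 0,"rx": 0,"ry": 0,"rz": 0},
  {"x": -0.018,"y": -0.01,"z": 0,"rx": 0,"ry": 0,"rz": -6},
  {"x": 0,"y": 0,"z": 0,"rx": 0,"ry": 0,"rz": -6},
  {"x": 0,"y": 0,"z": 0,"rx": 0,"ry": 0,"rz": -6},
  {"x": 0,"y": 0,"z": 0,"rx": 0,"ry": 0,"rz": -6},
  {"x": 0,"y": 0,"z": 0,"rx": 0,"ry": 0,"rz": 0},
])

```text
time: 33.73
tool_pos: [0.4752, -0.0762, 0.1417]
ee_rot: [-3.119, 0.015, 0.887]
wrist_force: [0.2, 0.3, 0.2]
width: 0.0519
```

```bash
python3 -c "
from h import *
from bench import robot
o=robot.get_obs(); go(o,.4922,-.079,.13,.93)"
```

```text
t 33.73 pos [ 0.4752 -0.0762  0.1417] yaw 0.887 w 0.0519 F [0.2 0.3 0.2]
 shift mm [ 8.7 15.3 11.3]  rot deg [-1.33  0.81 -2.45]
```

>>> jog_arm([
  {"x": 0.005,"y": 0.008,"z": 0,"rx": -0.7,"ry": 0.4,"rz": -1.5},
  {"x": 0.004,"y": 0.007,"z": 0,"rx": -0.6,"ry": 0.3,"rz": -1},
  {"x": 0,"y": 0,"z": 0,"rx": 0,"ry": 0,"rz": 0},
])

```text
time: 33.98
tool_pos: [0.4915, -0.0781, 0.1383]
ee_rot: [-3.138, 0.003, 0.926]
wrist_force: [-0.6, 0.5, 0.7]
width: 0.0517
```

```bash
python3 - <<'E'
from h import *
from bench import robot,cams
go(robot.get_obs(),.4922,-.079,.094,.93)
s=snap(cams,"wrist","w16")
print(proj(s,[.4922,-.079,.11]))
E
```

```text
t 33.98 pos [ 0.4915 -0.0781  0.1383] yaw 0.926 w 0.0517 F [-0.6  0.5  0.7]
 shift mm [-0.2  1.3 44.3]  rot deg [-0.2   0.17 -0.2 ]
[[322.83390862 271.45659283]]
```

View pics/w16.png

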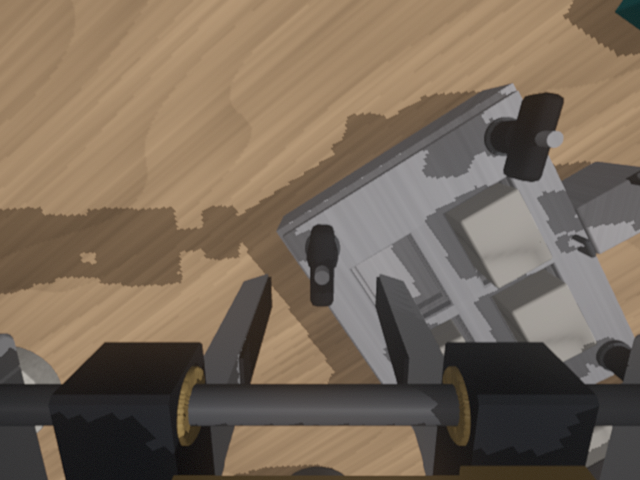

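>>> jog_arm([
  {"x": 0,"y": 0.001,"z": 0.013,"rx": -0.2,"ry": 0.1,"rz": 0},
  {"x": 0,"y": 0,"z": 0.015,"rx": 0,"ry": 0,"rz": 0},
  {"x": 0,"y": 0,"z": 0.014,"rx": 0,"ry": 0,"rz": 0},
  {"x": 0,"y": 0,"z": 0,"rx": 0,"ry": 0,"rz": 0},
])

```text
time: 34.37
tool_pos: [0.492, -0.0787, 0.0949]
ee_rot: [-3.141, 0.002, 0.921]
wrist_force: [-0.7, 0.0, 0.4]
width: 0.0516
```

```bash
python3 -c "
from h import *
from bench import robot
o=robot.get_obs(); go(o,.4922,-.079,.094,.93)"
```

```text
t 34.37 pos [ 0.492  -0.0787  0.0949] yaw 0.921 w 0.0516 F [-0.7  0.   0.4]
 shift mm [-0.1  0.4  0.9]  rot deg [-0.05  0.1  -0.54]
```

>>> jog_arm([
  {"x": 0,"y": 0,"z": 0.001,"rx": 0,"ry": 0.1,"rz": 0},
  {"x": 0,"y": 0,"z": 0,"rx": 0,"ry": 0,"rz": 0},
  {"x": 0,"y": 0,"z": 0,"rx": 0,"ry": 0,"rz": 0},
  {"x": 0,"y": 0,"z": 0,"rx": 0,"ry": 0,"rz": 0},
  {"x": 0,"y": 0,"z": 0,"rx": 0,"ry": 0,"rz": 0},
  {"x": 0,"y": 0,"z": 0,"rx": 0,"ry": 0,"rz": 0},
], claw=0.0)

```text
time: 34.87
tool_pos: [0.4929, -0.0791, 0.0963]
ee_rot: [3.14, -0.0, 0.918]
wrist_force: [-3.5, -2.3, -1.4]
width: 0.0148
```

>>> jog_arm([
  {"x": 0,"y": 0,"z": 0,"rx": 0,"ry": 0,"rz": 4},
  {"x": 0,"y": 0,"z": 0.0003,"rx": 0,"ry": 0,"rz": 5},
  {"x": 0,"y": 0,"z": 0.0003,"rx": 0,"ry": 0,"rz": 6},
  {"x": 0,"y": 0,"z": 0.0003,"rx": 0,"ry": 0,"rz": 6},
])

```text
time: 35.2
tool_pos: [0.4919, -0.0803, 0.0954]
ee_rot: [3.139, 0.002, 0.538]
wrist_force: [-0.3, -1.2, -1.9]
width: 0.0133
```

```bash
python3 -c "
from h import *
from bench import robot
o=robot.get_obs(); go(o,.4922,-.079,.094,-.22);print(o['wrist_torque'])"
```

```text
t 35.20 pos [ 0.4919 -0.0803  0.0954] yaw 0.538 w 0.0133 F [-0.3 -1.2 -1.9]
 shift mm [ 0.9 -1.   1.4]  rot deg [ 0.17  0.07 43.41]
[-0.05208273 -0.12771197  0.08159227]
```

>>> jog_arm([
  {"x": 0,"y": 0,"z": 0.0003,"rx": 0,"ry": 0,"rz": 6},
  {"x": 0,"y": 0,"z": 0.0003,"rx": 0,"ry": 0,"rz": 6},
  {"x": 0,"y": 0,"z": 0.0003,"rx": 0,"ry": 0,"rz": 6},
  {"x": 0,"y": 0,"z": 0.0003,"rx": 0,"ry": 0,"rz": 6},
  {"x": 0,"y": 0,"z": 0.0003,"rx": 0,"ry": 0,"rz": 6},
  {"x": 0,"y": 0,"z": 0.0003,"rx": 0,"ry": 0,"rz": 6},
  {"x": 0,"y": 0,"z": 0.0003,"rx": 0,"ry": 0,"rz": 5},
  {"x": 0,"y": 0,"z": 0,"rx": 0,"ry": 0,"rz": 0},
])

```text
time: 35.87
tool_pos: [0.4905, -0.0807, 0.0935]
ee_rot: [3.137, 0.002, -0.215]
wrist_force: [0.7, 0.7, -1.6]
width: 0.0134
```

>>> jog_arm([
  {"x": 0,"y": 0,"z": 0,"rx": 0,"ry": 0,"rz": 0},
  {"x": 0,"y": 0,"z": 0,"rx": 0,"ry": 0,"rz": 0},
  {"x": 0,"y": 0,"z": 0,"rx": 0,"ry": 0,"rz": 0},
  {"x": 0,"y": 0,"z": -0.005,"rx": 0,"ry": 0,"rz": 0},
  {"x": 0,"y": 0,"z": -0.02,"rx": 0,"ry": 0,"rz": 0},
  {"x": 0,"y": 0,"z": -0.02,"rx": 0,"ry": 0,"rz": 0},
  {"x": 0,"y": 0,"z": -0.02,"rx": 0,"ry": 0,"rz": 0},
  {"x": 0,"y": 0,"z": 0,"rx": 0,"ry": 0,"rz": 0},
], claw=0.55)

```text
time: 36.53
tool_pos: [0.4904, -0.0802, 0.1621]
ee_rot: [3.137, 0.003, -0.206]
wrist_force: [0.6, 0.5, 0.2]
width: 0.0516
```

```bash
python3 - <<'E'
from h import *
from bench import robot,cams
go(robot.get_obs(),.6843,.0420,.165,1.335)
s=snap(cams,"wrist","w17")
E
```

```text
t 36.53 pos [ 0.4904 -0.0802  0.1621] yaw -0.206 w 0.0516 F [0.6 0.5 0.2]
 shift mm [ 164.8 -159.3   -4.2]  rot deg [ 8.000e-02  3.400e-01 -8.828e+01]
```

View pics/w17.png

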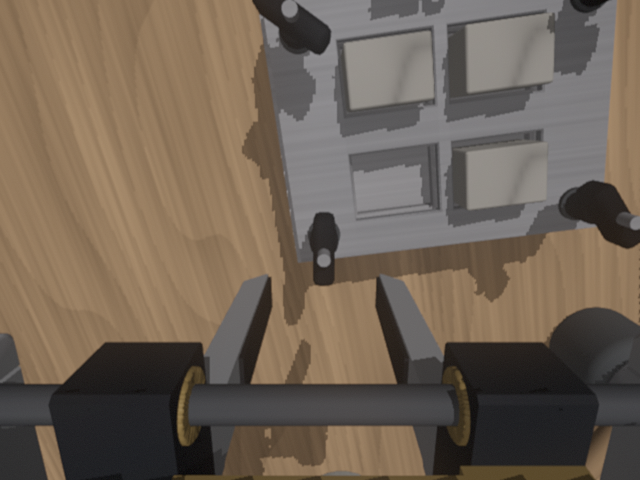

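>>> jog_arm([
  {"x": 0.018,"y": -0.017,"z": 0,"rx": 0,"ry": 0,"rz": 0},
  {"x": 0.021,"y": -0.02,"z": 0,"rx": 0,"ry": 0,"rz": 0},
  {"x": 0.021,"y": -0.02,"z": 0,"rx": 0,"ry": 0,"rz": 0},
  {"x": 0.021,"y": -0.02,"z": 0,"rx": 0,"ry": 0,"rz": 0},
  {"x": 0.021,"y": -0.02,"z": 0,"rx": 0,"ry": 0,"rz": 0},
  {"x": 0.021,"y": -0.02,"z": 0,"rx": 0,"ry": 0,"rz": 0},
  {"x": 0.021,"y": -0.02,"z": 0,"rx": 0,"ry": 0,"rz": 0},
  {"x": 0.018,"y": -0.016,"z": 0,"rx": 0,"ry": 0,"rz": -6},
  {"x": 0,"y": 0,"z": 0,"rx": 0,"ry": 0,"rz": -7},
  {"x": 0,"y": 0,"z": 0,"rx": 0,"ry": 0,"rz": -7},
  {"x": 0,"y": 0,"z": 0,"rx": 0,"ry": 0,"rz": -7},
  {"x": 0,"y": 0,"z": 0,"rx": 0,"ry": 0,"rz": -7},
])

```text
time: 37.58
tool_pos: [0.6816, 0.0433, 0.1344]
ee_rot: [-3.132, 0.031, 0.401]
wrist_force: [0.4, -0.4, 0.7]
width: 0.052
```

>>> jog_arm([
  {"x": 0,"y": 0,"z": 0,"rx": 0,"ry": 0,"rz": -7},
  {"x": 0,"y": 0,"z": 0,"rx": 0,"ry": 0,"rz": -7},
  {"x": 0,"y": 0,"z": 0,"rx": 0,"ry": 0,"rz": -7},
  {"x": 0,"y": 0,"z": 0,"rx": 0,"ry": 0,"rz": -7},
  {"x": 0,"y": 0,"z": 0,"rx": 0,"ry": 0,"rz": -7},
  {"x": 0,"y": 0,"z": 0,"rx": 0,"ry": 0,"rz": -7},
  {"x": 0,"y": 0,"z": 0,"rx": 0,"ry": 0,"rz": 0},
])

```text
time: 38.17
tool_pos: [0.6762, 0.0439, 0.118]
ee_rot: [-3.094, 0.024, 1.153]
wrist_force: [-0.2, -0.8, -0.1]
width: 0.0519
```

```bash
python3 -c "
from h import *
from bench import robot
o=robot.get_obs(); go(o,.6843,.042,.135,1.335)"
```

```text
t 38.17 pos [0.6762 0.0439 0.118 ] yaw 1.153 w 0.0519 F [-0.2 -0.8 -0.1]
 shift mm [  1.1   7.4 -17.4]  rot deg [ -2.86   1.13 -10.45]
```

>>> jog_arm([
  {"x": 0,"y": 0.004,"z": -0.009,"rx": -1.5,"ry": 0.6,"rz": -5},
  {"x": 0,"y": 0.004,"z": -0.009,"rx": -1.4,"ry": 0.5,"rz": -5},
  {"x": 0,"y": 0,"z": 0,"rx": 0,"ry": 0,"rz": 0},
])

```text
time: 38.42
tool_pos: [0.6825, 0.0411, 0.1297]
ee_rot: [-3.135, 0.002, 1.326]
wrist_force: [0.2, -0.0, 0.2]
width: 0.0518
```

```bash
python3 - <<'E'
from h import *
from bench import robot,cams
go(robot.get_obs(),.6843,.0420,.094,1.335)
s=snap(cams,"wrist","w18"); print(proj(s,[.6843,.042,.11]))
E
```

```text
t 38.42 pos [0.6825 0.0411 0.1297] yaw 1.326 w 0.0518 F [ 0.2 -0.   0.2]
 shift mm [ 1.4  1.8 35.7]  rot deg [-0.36  0.13 -0.49]
[[326.37725309 278.05685893]]
```

View pics/w18.png

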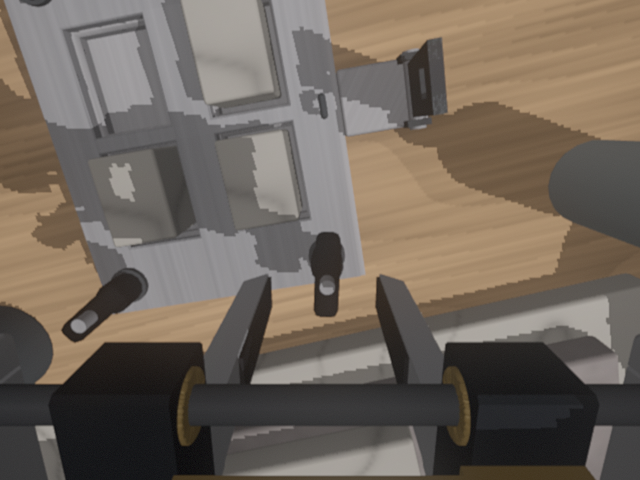

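Aligned with nut 3's wing at (327,275).

>>> jog_arm([
  {"x": 0.001,"y": 0.002,"z": 0.012,"rx": -0.3,"ry": 0.1,"rz": 0},
  {"x": 0,"y": 0,"z": 0.012,"rx": 0,"ry": 0,"rz": 0},
  {"x": 0,"y": 0,"z": 0.01,"rx": 0,"ry": 0,"rz": 0},
  {"x": 0,"y": 0,"z": 0,"rx": 0,"ry": 0,"rz": 0},
])

```text
time: 38.8
tool_pos: [0.6824, 0.042, 0.0895]
ee_rot: [-3.133, 0.002, 1.312]
wrist_force: [-0.4, 0.7, 0.3]
width: 0.0517
```

```bash
python3 -c "
from h import *
from bench import robot
o=robot.get_obs(); go(o,.6843,.042,.094,1.335)"
```

```text
t 38.80 pos [0.6824 0.042  0.0895] yaw 1.312 w 0.0517 F [-0.4  0.7  0.3]
 shift mm [ 0.5  1.8 -4.6]  rot deg [-0.49  0.12 -1.33]
```

>>> jog_arm([
  {"x": 0,"y": 0.002,"z": -0.004,"rx": -0.4,"ry": 0.1,"rz": -1.3},
  {"x": 0,"y": 0,"z": 0,"rx": 0,"ry": 0,"rz": 0},
  {"x": 0,"y": 0,"z": 0,"rx": 0,"ry": 0,"rz": 0},
  {"x": 0,"y": 0,"z": 0,"rx": 0,"ry": 0,"rz": 0},
  {"x": 0,"y": 0,"z": 0,"rx": 0,"ry": 0,"rz": 0},
  {"x": 0,"y": 0,"z": 0,"rx": 0,"ry": 0,"rz": 0},
], claw=0.0)

```text
time: 39.3
tool_pos: [0.6842, 0.0418, 0.0926]
ee_rot: [-3.138, -0.0, 1.334]
wrist_force: [1.0, 5.0, -1.4]
width: 0.0148
```

>>> jog_arm([
  {"x": 0,"y": 0,"z": 0,"rx": 0,"ry": 0,"rz": 4},
  {"x": 0,"y": 0,"z": 0.0003,"rx": 0,"ry": 0,"rz": 5},
  {"x": 0,"y": 0,"z": 0.0003,"rx": 0,"ry": 0,"rz": 6},
  {"x": 0,"y": 0,"z": 0.0003,"rx": 0,"ry": 0,"rz": 6},
])

```text
time: 39.63
tool_pos: [0.6844, 0.0426, 0.0917]
ee_rot: [-3.139, 0.0, 0.955]
wrist_force: [0.0, 0.0, -0.5]
width: 0.0137
```

```bash
python3 -c "
from h import *
from bench import robot
o=robot.get_obs(); go(o,.6843,.042,.094,.185);print(o['wrist_torque'])"
```

```text
t 39.63 pos [0.6844 0.0426 0.0917] yaw 0.955 w 0.0137 F [ 0.   0.  -0.5]
 shift mm [-0.5  0.3 -2.3]  rot deg [-0.16  0.09 44.1 ]
[-0.03874048 -0.12594386  0.13423044]
```

>>> jog_arm([
  {"x": 0,"y": 0,"z": 0.0003,"rx": 0,"ry": 0,"rz": 6},
  {"x": 0,"y": 0,"z": 0.0003,"rx": 0,"ry": 0,"rz": 6},
  {"x": 0,"y": 0,"z": 0.0003,"rx": 0,"ry": 0,"rz": 6},
  {"x": 0,"y": 0,"z": 0.0003,"rx": 0,"ry": 0,"rz": 6},
  {"x": 0,"y": 0,"z": 0.0003,"rx": 0,"ry": 0,"rz": 6},
  {"x": 0,"y": 0,"z": 0.0003,"rx": 0,"ry": 0,"rz": 6},
  {"x": 0,"y": 0,"z": 0.0003,"rx": 0,"ry": 0,"rz": 5},
  {"x": 0,"y": 0,"z": 0,"rx": 0,"ry": 0,"rz": 0},
])

```text
time: 40.3
tool_pos: [0.6846, 0.0428, 0.0899]
ee_rot: [-3.141, 0.002, 0.202]
wrist_force: [-0.1, -0.3, -1.7]
width: 0.0137
```

>>> jog_arm([
  {"x": 0,"y": 0,"z": 0,"rx": 0,"ry": 0,"rz": 0},
  {"x": 0,"y": 0,"z": 0,"rx": 0,"ry": 0,"rz": 0},
  {"x": 0,"y": 0,"z": 0,"rx": 0,"ry": 0,"rz": 0},
  {"x": 0,"y": 0,"z": -0.005,"rx": 0,"ry": 0,"rz": 0},
  {"x": 0,"y": 0,"z": -0.02,"rx": 0,"ry": 0,"rz": 0},
  {"x": 0,"y": 0,"z": -0.025,"rx": 0,"ry": 0,"rz": 0},
  {"x": 0,"y": 0,"z": -0.025,"rx": 0,"ry": 0,"rz": 0},
  {"x": 0,"y": 0,"z": -0.02,"rx": 0,"ry": 0,"rz": 0},
  {"x": 0,"y": 0,"z": 0,"rx": 0,"ry": 0,"rz": 0},
], claw=0.55)

```text
time: 41.05
tool_pos: [0.6837, 0.0427, 0.1892]
ee_rot: [-3.14, 0.004, 0.212]
wrist_force: [-0.2, -0.2, 0.4]
width: 0.0515
```

```bash
python3 - <<'E'
from h import *
from bench import robot,cams
go(robot.get_obs(),.5027,.055,.165,.757)
s=snap(cams,"wrist","w19")
E
```

```text
t 41.05 pos [0.6837 0.0427 0.1892] yaw 0.212 w 0.0515 F [-0.2 -0.2  0.4]
 shift mm [-174.2  -50.1   25. ]  rot deg [ -0.16   0.22 -31.22]
```

View pics/w19.png

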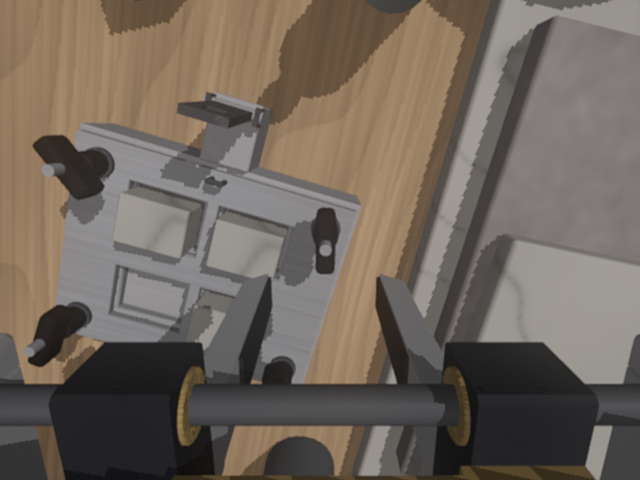

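>>> jog_arm([
  {"x": -0.018,"y": -0.005,"z": 0,"rx": 0,"ry": 0,"rz": 0},
  {"x": -0.026,"y": -0.008,"z": 0,"rx": 0,"ry": 0,"rz": 0},
  {"x": -0.026,"y": -0.008,"z": 0,"rx": 0,"ry": 0,"rz": 0},
  {"x": -0.026,"y": -0.007,"z": 0.004,"rx": 0,"ry": 0,"rz": 0},
  {"x": -0.026,"y": -0.007,"z": 0.004,"rx": 0,"ry": 0,"rz": 0},
  {"x": -0.026,"y": -0.007,"z": 0.004,"rx": 0,"ry": 0,"rz": 0},
  {"x": -0.02,"y": -0.006,"z": 0.004,"rx": 0,"ry": 0,"rz": -6},
  {"x": 0,"y": 0,"z": 0,"rx": 0,"ry": 0,"rz": -6},
  {"x": 0,"y": 0,"z": 0,"rx": 0,"ry": 0,"rz": -6},
  {"x": 0,"y": 0,"z": 0,"rx": 0,"ry": 0,"rz": -6},
  {"x": 0,"y": 0,"z": 0,"rx": 0,"ry": 0,"rz": -4},
  {"x": 0,"y": 0,"z": 0,"rx": 0,"ry": 0,"rz": 0},
])

```text
time: 42.1
tool_pos: [0.4892, 0.0545, 0.1492]
ee_rot: [-3.116, 0.027, 0.729]
wrist_force: [-0.2, 0.0, -0.2]
width: 0.0514
```

```bash
python3 -c "
from h import *
from bench import robot
o=robot.get_obs(); go(o,.5027,.055,.13,.757)"
```

```text
t 42.10 pos [0.4892 0.0545 0.1492] yaw 0.729 w 0.0514 F [-0.2  0.  -0.2]
 shift mm [10.9  9.1 18.7]  rot deg [-1.47  1.52 -1.6 ]
```

>>> jog_arm([
  {"x": 0.006,"y": 0.005,"z": 0.005,"rx": -0.8,"ry": 0.8,"rz": -1},
  {"x": 0.005,"y": 0.004,"z": 0.005,"rx": -0.7,"ry": 0.7,"rz": -0.6},
  {"x": 0,"y": 0,"z": 0,"rx": 0,"ry": 0,"rz": 0},
])

```text
time: 42.35
tool_pos: [0.5014, 0.0552, 0.1346]
ee_rot: [-3.139, 0.003, 0.753]
wrist_force: [-0.5, 0.3, 0.2]
width: 0.0518
```

```bash
python3 - <<'E'
from h import *
from bench import robot,cams
go(robot.get_obs(),.5027,.055,.092,.757)
s=snap(cams,"wrist","w20"); print(proj(s,[.5027,.055,.107]))
E
```

```text
t 42.35 pos [0.5014 0.0552 0.1346] yaw 0.753 w 0.0518 F [-0.5  0.3  0.2]
 shift mm [ 0.9  1.1 42.6]  rot deg [-0.13  0.19 -0.22]
[[324.4612751  271.71497078]]
```

View pics/w20.png

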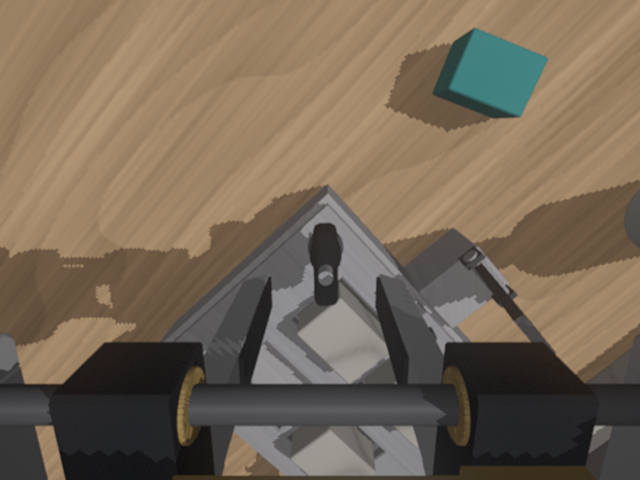

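>>> jog_arm([
  {"x": 0.001,"y": 0.001,"z": 0.013,"rx": -0.1,"ry": 0.2,"rz": 0},
  {"x": 0,"y": 0,"z": 0.014,"rx": 0,"ry": 0,"rz": 0},
  {"x": 0,"y": 0,"z": 0.013,"rx": 0,"ry": 0,"rz": 0},
  {"x": 0,"y": 0,"z": 0,"rx": 0,"ry": 0,"rz": 0},
])

```text
time: 42.73
tool_pos: [0.5019, 0.055, 0.0934]
ee_rot: [-3.14, 0.002, 0.748]
wrist_force: [-0.8, -1.0, 0.6]
width: 0.0519
```

```bash
python3 -c "
from h import *
from bench import robot
o=robot.get_obs(); go(o,.5027,.055,.092,.757)"
```

```text
t 42.73 pos [0.5019 0.055  0.0934] yaw 0.748 w 0.0519 F [-0.8 -1.   0.6]
 shift mm [0.6 0.6 1.4]  rot deg [-0.12  0.09 -0.52]
```

>>> jog_arm([
  {"x": 0.0005,"y": 0.0005,"z": 0.001,"rx": 0,"ry": 0,"rz": -0.5},
  {"x": 0,"y": 0,"z": 0,"rx": 0,"ry": 0,"rz": 0},
  {"x": 0,"y": 0,"z": 0,"rx": 0,"ry": 0,"rz": 0},
  {"x": 0,"y": 0,"z": 0,"rx": 0,"ry": 0,"rz": 0},
  {"x": 0,"y": 0,"z": 0,"rx": 0,"ry": 0,"rz": 0},
  {"x": 0,"y": 0,"z": 0,"rx": 0,"ry": 0,"rz": 0},
], claw=0.0)

```text
time: 43.23
tool_pos: [0.5036, 0.055, 0.095]
ee_rot: [-3.141, -0.0, 0.755]
wrist_force: [0.0, 0.6, 0.2]
width: 0.0151
```

>>> jog_arm([
  {"x": 0,"y": 0,"z": 0,"rx": 0,"ry": 0,"rz": 4},
  {"x": 0,"y": 0,"z": 0.0003,"rx": 0,"ry": 0,"rz": 5},
  {"x": 0,"y": 0,"z": 0.0003,"rx": 0,"ry": 0,"rz": 6},
  {"x": 0,"y": 0,"z": 0.0003,"rx": 0,"ry": 0,"rz": 6},
])

```text
time: 43.57
tool_pos: [0.5026, 0.0541, 0.0941]
ee_rot: [3.141, 0.003, 0.376]
wrist_force: [-0.1, -1.0, -0.8]
width: 0.0137
```

```bash
python3 -c "
from h import *
from bench import robot
o=robot.get_obs(); go(o,.5027,.055,.092,-.4);print(o['wrist_torque'])"
```

```text
t 43.57 pos [0.5026 0.0541 0.0941] yaw 0.376 w 0.0137 F [-0.1 -1.  -0.8]
 shift mm [ 0.5 -0.8  2.1]  rot deg [ 0.1   0.14 44.43]
[-0.10214946 -0.01274596  0.20648548]
```

>>> jog_arm([
  {"x": 0,"y": 0,"z": 0.0004,"rx": 0,"ry": 0,"rz": 6},
  {"x": 0,"y": 0,"z": 0.0004,"rx": 0,"ry": 0,"rz": 6},
  {"x": 0,"y": 0,"z": 0.0004,"rx": 0,"ry": 0,"rz": 6},
  {"x": 0,"y": 0,"z": 0.0004,"rx": 0,"ry": 0,"rz": 6},
  {"x": 0,"y": 0,"z": 0.0004,"rx": 0,"ry": 0,"rz": 6},
  {"x": 0,"y": 0,"z": 0.0004,"rx": 0,"ry": 0,"rz": 6},
])

```text
time: 44.07
tool_pos: [0.5007, 0.0539, 0.0925]
ee_rot: [3.137, 0.005, -0.283]
wrist_force: [-0.7, -0.3, -1.1]
width: 0.0138
```

>>> jog_arm([
  {"x": 0,"y": 0,"z": 0.0002,"rx": 0,"ry": 0,"rz": 4},
  {"x": 0,"y": 0,"z": 0,"rx": 0,"ry": 0,"rz": 3},
  {"x": 0,"y": 0,"z": 0,"rx": 0,"ry": 0,"rz": 0},
])

```text
time: 44.32
tool_pos: [0.5003, 0.0541, 0.0922]
ee_rot: [3.136, 0.005, -0.413]
wrist_force: [0.1, 0.7, -1.9]
width: 0.0137
```

```bash
python3 -c "
from h import *
from bench import robot
o=robot.get_obs(); go(o,.5027,.055,.092,-.4);print(o['wrist_torque'])"
```

```text
t 44.32 pos [0.5003 0.0541 0.0922] yaw -0.413 w 0.0137 F [ 0.1  0.7 -1.9]
 shift mm [ 1.8 -1.8  0.2]  rot deg [ 0.3   0.27 -0.74]
[-0.08056325 -0.21059869  0.1250805 ]
```

>>> jog_arm([
  {"x": 0,"y": 0,"z": 0,"rx": 0,"ry": 0,"rz": 0},
  {"x": 0,"y": 0,"z": 0,"rx": 0,"ry": 0,"rz": 0},
  {"x": 0,"y": 0,"z": 0,"rx": 0,"ry": 0,"rz": 0},
  {"x": 0,"y": 0,"z": -0.005,"rx": 0,"ry": 0,"rz": 0},
  {"x": 0,"y": 0,"z": -0.02,"rx": 0,"ry": 0,"rz": 0},
  {"x": 0,"y": 0,"z": -0.025,"rx": 0,"ry": 0,"rz": 0},
  {"x": 0,"y": 0,"z": -0.025,"rx": 0,"ry": 0,"rz": 0},
  {"x": 0,"y": 0,"z": 0,"rx": 0,"ry": 0,"rz": 0},
], claw=0.55)

```text
time: 44.98
tool_pos: [0.5, 0.0542, 0.1709]
ee_rot: [3.136, 0.007, -0.408]
wrist_force: [0.5, 0.2, 0.4]
width: 0.0515
```

```bash
python3 - <<'E'
from h import *
from bench import robot,cams
go(robot.get_obs(),.6743,-.0932,.165,.44)
s=snap(cams,"wrist","w21")
E
```

```text
t 44.98 pos [0.5    0.0542 0.1709] yaw -0.408 w 0.0515 F [0.5 0.2 0.4]
 shift mm [218.5  66.2   4.8]  rot deg [  0.16   0.51 -48.57]
```

View pics/w21.png

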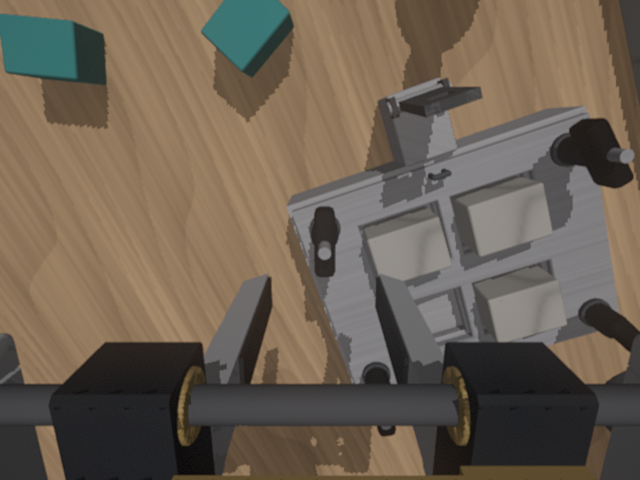

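>>> jog_arm([
  {"x": 0.024,"y": 0.007,"z": -0.002,"rx": 0,"ry": 0,"rz": 0},
  {"x": 0.029,"y": 0.009,"z": -0.002,"rx": 0,"ry": 0,"rz": 0},
  {"x": 0.029,"y": 0.009,"z": -0.002,"rx": 0,"ry": 0,"rz": 0},
  {"x": 0.029,"y": 0.009,"z": -0.002,"rx": 0,"ry": 0,"rz": 0},
  {"x": 0.029,"y": 0.009,"z": -0.002,"rx": 0,"ry": 0,"rz": 0},
  {"x": 0.029,"y": 0.009,"z": -0.002,"rx": 0,"ry": 0,"rz": 0},
  {"x": 0.029,"y": 0.008,"z": 0,"rx": 0,"ry": 0,"rz": 0},
  {"x": 0.02,"y": 0.005,"z": 0,"rx": 0,"ry": 0,"rz": -6},
  {"x": 0,"y": 0,"z": 0,"rx": 0,"ry": 0,"rz": -7},
  {"x": 0,"y": 0,"z": 0,"rx": 0,"ry": 0,"rz": -7},
  {"x": 0,"y": 0,"z": 0,"rx": 0,"ry": 0,"rz": -7},
  {"x": 0,"y": 0,"z": 0,"rx": 0,"ry": 0,"rz": -7},
])

```text
time: 46.03
tool_pos: [0.6758, -0.0985, 0.1584]
ee_rot: [-3.132, 0.034, 0.211]
wrist_force: [0.7, -0.2, -0.2]
width: 0.0516
```

```bash
python3 -c "
from h import *
from bench import robot
o=robot.get_obs(); go(o,.6743,-.0932,.135,.44)"
```

```text
t 46.03 pos [ 0.6758 -0.0985  0.1584] yaw 0.211 w 0.0516 F [ 0.7 -0.2 -0.2]
 shift mm [ 0.4 -5.2 23.5]  rot deg [ -0.79   1.87 -13.15]
```

>>> jog_arm([
  {"x": 0,"y": -0.003,"z": 0.002,"rx": -0.4,"ry": 1,"rz": -6},
  {"x": 0,"y": -0.002,"z": 0.005,"rx": -0.4,"ry": 0.9,"rz": -6},
  {"x": 0,"y": 0,"z": 0.005,"rx": 0,"ry": 0,"rz": 0},
  {"x": 0,"y": 0,"z": 0,"rx": 0,"ry": 0,"rz": 0},
])

```text
time: 46.37
tool_pos: [0.6721, -0.0938, 0.1379]
ee_rot: [-3.136, 0.007, 0.431]
wrist_force: [0.5, -0.1, -0.0]
width: 0.0517
```

```bash
python3 - <<'E'
from h import *
from bench import robot,cams
go(robot.get_obs(),.6743,-.0932,.091,.44)
s=snap(cams,"wrist","w22"); print(proj(s,[.6743,-.0932,.107]))
E
```

```text
t 46.37 pos [ 0.6721 -0.0938  0.1379] yaw 0.431 w 0.0517 F [ 0.5 -0.1 -0. ]
 shift mm [ 2.5  0.6 46.9]  rot deg [-0.3   0.41 -0.53]
[[326.62783803 268.94314176]]
```

View pics/w22.png

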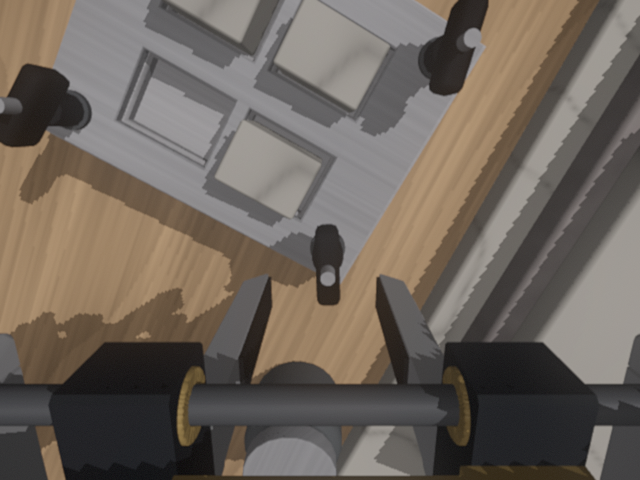

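>>> jog_arm([
  {"x": 0.0025,"y": 0.0005,"z": 0.014,"rx": -0.3,"ry": 0.4,"rz": -0.5},
  {"x": 0,"y": 0,"z": 0.015,"rx": 0,"ry": 0,"rz": 0},
  {"x": 0,"y": 0,"z": 0.013,"rx": 0,"ry": 0,"rz": 0},
  {"x": 0,"y": 0,"z": 0,"rx": 0,"ry": 0,"rz": 0},
])

```text
time: 46.75
tool_pos: [0.6756, -0.0936, 0.0948]
ee_rot: [3.141, -0.001, 0.432]
wrist_force: [-1.1, 0.7, -1.0]
width: 0.052
```

```bash
python3 -c "
from h import *
from bench import robot
o=robot.get_obs(); go(o,.6743,-.0932,.091,.44)"
```

```text
t 46.75 pos [ 0.6756 -0.0936  0.0948] yaw 0.432 w 0.0520 F [-1.1  0.7 -1. ]
 shift mm [-1.  -0.9  3.8]  rot deg [ 0.05 -0.03 -0.44]
```

>>> jog_arm([
  {"x": -0.001,"y": -0.001,"z": 0.003,"rx": 0,"ry": 0,"rz": -0.4},
  {"x": 0,"y": 0,"z": 0,"rx": 0,"ry": 0,"rz": 0},
  {"x": 0,"y": 0,"z": 0,"rx": 0,"ry": 0,"rz": 0},
  {"x": 0,"y": 0,"z": 0,"rx": 0,"ry": 0,"rz": 0},
  {"x": 0,"y": 0,"z": 0,"rx": 0,"ry": 0,"rz": 0},
  {"x": 0,"y": 0,"z": 0,"rx": 0,"ry": 0,"rz": 0},
], claw=0.0)

```text
time: 47.25
tool_pos: [0.6752, -0.0935, 0.0934]
ee_rot: [3.139, -0.002, 0.437]
wrist_force: [-3.1, -1.5, -0.8]
width: 0.015
```

>>> jog_arm([
  {"x": 0,"y": 0,"z": 0,"rx": 0,"ry": 0,"rz": 4},
  {"x": 0,"y": 0,"z": 0.0003,"rx": 0,"ry": 0,"rz": 5},
  {"x": 0,"y": 0,"z": 0.0003,"rx": 0,"ry": 0,"rz": 6},
  {"x": 0,"y": 0,"z": 0.0003,"rx": 0,"ry": 0,"rz": 6},
])

```text
time: 47.58
tool_pos: [0.6744, -0.094, 0.0925]
ee_rot: [3.139, -0.001, 0.057]
wrist_force: [-0.2, -0.5, -0.9]
width: 0.0136
```

```bash
python3 -c "
from h import *
from bench import robot
o=robot.get_obs(); go(o,.6743,-.0932,.091,-.74);print(o['wrist_torque'])"
```

```text
t 47.58 pos [ 0.6744 -0.094   0.0925] yaw 0.057 w 0.0136 F [-0.2 -0.5 -0.9]
 shift mm [-0.  -0.8  1.5]  rot deg [ 0.1  -0.1  45.69]
[-0.08684394 -0.11500493  0.0960661 ]
```

>>> jog_arm([
  {"x": 0,"y": 0,"z": 0.0004,"rx": 0,"ry": 0,"rz": 6},
  {"x": 0,"y": 0,"z": 0.0004,"rx": 0,"ry": 0,"rz": 6},
  {"x": 0,"y": 0,"z": 0.0004,"rx": 0,"ry": 0,"rz": 6},
  {"x": 0,"y": 0,"z": 0.0004,"rx": 0,"ry": 0,"rz": 6},
  {"x": 0,"y": 0,"z": 0.0004,"rx": 0,"ry": 0,"rz": 6},
  {"x": 0,"y": 0,"z": 0.0004,"rx": 0,"ry": 0,"rz": 6},
])

```text
time: 48.08
tool_pos: [0.6738, -0.0939, 0.0909]
ee_rot: [3.139, -0.002, -0.601]
wrist_force: [-1.2, -0.1, -0.2]
width: 0.0139
```

>>> jog_arm([
  {"x": 0,"y": 0,"z": 0.0002,"rx": 0,"ry": 0,"rz": 5},
  {"x": 0,"y": 0,"z": 0,"rx": 0,"ry": 0,"rz": 4},
  {"x": 0,"y": 0,"z": 0,"rx": 0,"ry": 0,"rz": 0},
])

```text
time: 48.33
tool_pos: [0.6738, -0.0936, 0.0909]
ee_rot: [3.14, -0.003, -0.764]
wrist_force: [0.6, -0.6, -1.8]
width: 0.0149
```

>>> jog_arm([
  {"x": 0,"y": 0,"z": 0,"rx": 0,"ry": 0,"rz": 0},
  {"x": 0,"y": 0,"z": 0,"rx": 0,"ry": 0,"rz": 0},
  {"x": 0,"y": 0,"z": 0,"rx": 0,"ry": 0,"rz": 0},
  {"x": 0,"y": 0,"z": -0.005,"rx": 0,"ry": 0,"rz": 0},
  {"x": 0,"y": 0,"z": -0.02,"rx": 0,"ry": 0,"rz": 0},
  {"x": 0,"y": 0,"z": -0.025,"rx": 0,"ry": 0,"rz": 0},
  {"x": 0,"y": 0,"z": -0.025,"rx": 0,"ry": 0,"rz": 0},
  {"x": 0,"y": 0,"z": 0,"rx": 0,"ry": 0,"rz": 0},
], claw=0.55)

```text
time: 49.0
tool_pos: [0.6729, -0.0936, 0.1692]
ee_rot: [3.138, -0.0, -0.76]
wrist_force: [0.3, 0.5, 1.4]
width: 0.0514
```

```bash
python3 - <<'E'
from h import *
from bench import robot,cams
go(robot.get_obs(),.4907,-.0805,.165,-.21)
s=snap(cams,"wrist","w23")
E
```

```text
t 49.00 pos [ 0.6729 -0.0936  0.1692] yaw -0.760 w 0.0514 F [0.3 0.5 1.4]
 shift mm [-141.1  116.     4.5]  rot deg [ 2.00e-01  3.00e-02 -3.15e+01]
```

View pics/w23.png

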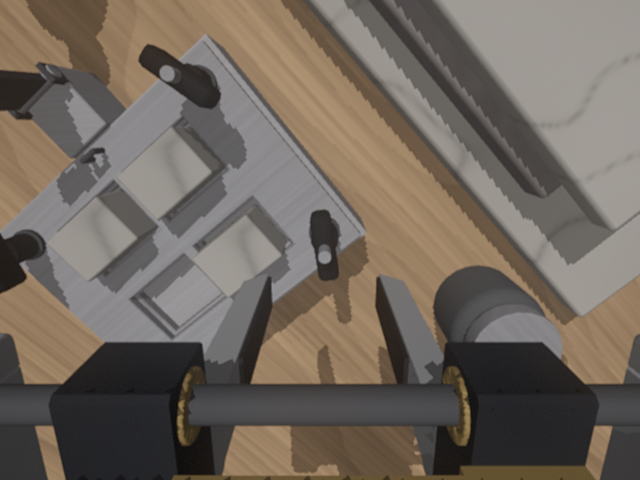

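>>> jog_arm([
  {"x": -0.015,"y": 0.012,"z": -0.002,"rx": 0,"ry": 0,"rz": 0},
  {"x": -0.021,"y": 0.017,"z": -0.002,"rx": 0,"ry": 0,"rz": 0},
  {"x": -0.021,"y": 0.017,"z": -0.002,"rx": 0,"ry": 0,"rz": 0},
  {"x": -0.021,"y": 0.017,"z": -0.002,"rx": 0,"ry": 0,"rz": 0},
  {"x": -0.021,"y": 0.017,"z": -0.002,"rx": 0,"ry": 0,"rz": 0},
  {"x": -0.021,"y": 0.017,"z": 0,"rx": 0,"ry": 0,"rz": 0},
  {"x": -0.015,"y": 0.013,"z": 0,"rx": 0,"ry": 0,"rz": -6},
  {"x": 0,"y": 0,"z": 0,"rx": 0,"ry": 0,"rz": -6},
  {"x": 0,"y": 0,"z": 0,"rx": 0,"ry": 0,"rz": -6},
  {"x": 0,"y": 0,"z": 0,"rx": 0,"ry": 0,"rz": -6},
  {"x": 0,"y": 0,"z": 0,"rx": 0,"ry": 0,"rz": -4},
  {"x": 0,"y": 0,"z": 0,"rx": 0,"ry": 0,"rz": 0},
])

```text
time: 50.05
tool_pos: [0.4811, -0.0779, 0.1577]
ee_rot: [3.138, 0.031, -0.247]
wrist_force: [-0.2, 0.3, -0.8]
width: 0.0519
```

```bash
python3 -c "
from h import *
from bench import robot
o=robot.get_obs(); go(o,.4907,-.0805,.135,-.21)"
```

```text
t 50.05 pos [ 0.4811 -0.0779  0.1577] yaw -0.247 w 0.0519 F [-0.2  0.3 -0.8]
 shift mm [10.7  0.1 22.4]  rot deg [ 0.17  1.75 -2.1 ]
```

>>> jog_arm([
  {"x": 0.006,"y": 0,"z": 0.005,"rx": 0.1,"ry": 0.9,"rz": -1.2},
  {"x": 0.005,"y": 0,"z": 0.008,"rx": 0,"ry": 0.8,"rz": -0.8},
  {"x": 0,"y": 0,"z": 0.003,"rx": 0,"ry": 0,"rz": 0},
  {"x": 0,"y": 0,"z": 0,"rx": 0,"ry": 0,"rz": 0},
])

```text
time: 50.38
tool_pos: [0.4895, -0.08, 0.1366]
ee_rot: [3.141, 0.006, -0.217]
wrist_force: [0.5, -0.1, 0.0]
width: 0.0519
```

```bash
python3 - <<'E'
from h import *
from bench import robot,cams
go(robot.get_obs(),.4907,-.0805,.091,-.21)
s=snap(cams,"wrist","w24"); print(proj(s,[.4907,-.0805,.107]))
E
```

```text
t 50.38 pos [ 0.4895 -0.08    0.1366] yaw -0.217 w 0.0519 F [ 0.5 -0.1  0. ]
 shift mm [ 1.5  0.2 45.6]  rot deg [ 0.05  0.35 -0.42]
[[324.15973339 270.03266023]]
```

View pics/w24.png

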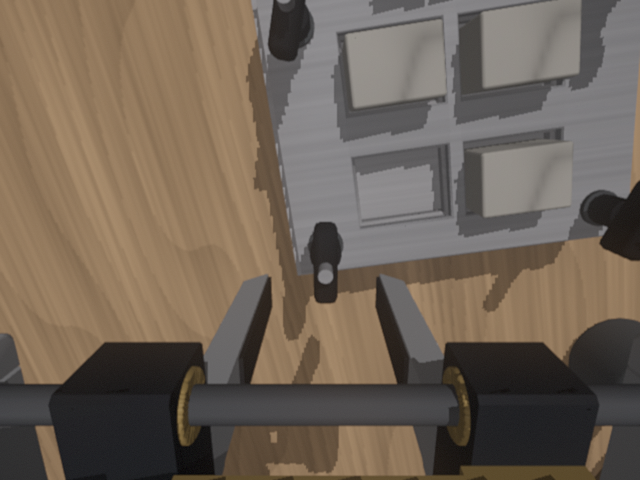

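>>> jog_arm([
  {"x": 0.001,"y": 0,"z": 0.015,"rx": 0,"ry": 0.3,"rz": -0.4},
  {"x": 0,"y": 0,"z": 0.015,"rx": 0,"ry": 0,"rz": 0},
  {"x": 0,"y": 0,"z": 0.014,"rx": 0,"ry": 0,"rz": 0},
  {"x": 0,"y": 0,"z": 0,"rx": 0,"ry": 0,"rz": 0},
])

```text
time: 50.77
tool_pos: [0.4911, -0.0804, 0.0926]
ee_rot: [3.14, -0.001, -0.214]
wrist_force: [-1.5, 0.0, -0.5]
width: 0.0516
```

```bash
python3 -c "
from h import *
from bench import robot
o=robot.get_obs(); go(o,.4907,-.0805,.091,-.21)"
```

```text
t 50.77 pos [ 0.4911 -0.0804  0.0926] yaw -0.214 w 0.0516 F [-1.5  0.  -0.5]
 shift mm [-0.4  0.1  1.6]  rot deg [ 0.06 -0.06 -0.21]
```

>>> jog_arm([
  {"x": 0,"y": 0,"z": 0.002,"rx": 0,"ry": 0,"rz": -0.2},
  {"x": 0,"y": 0,"z": 0,"rx": 0,"ry": 0,"rz": 0},
  {"x": 0,"y": 0,"z": 0,"rx": 0,"ry": 0,"rz": 0},
  {"x": 0,"y": 0,"z": 0,"rx": 0,"ry": 0,"rz": 0},
  {"x": 0,"y": 0,"z": 0,"rx": 0,"ry": 0,"rz": 0},
  {"x": 0,"y": 0,"z": 0,"rx": 0,"ry": 0,"rz": 0},
], claw=0.0)

```text
time: 51.27
tool_pos: [0.4914, -0.0806, 0.0937]
ee_rot: [3.14, -0.002, -0.211]
wrist_force: [-8.9, 1.8, 0.8]
width: 0.015
```

>>> jog_arm([
  {"x": 0,"y": 0,"z": 0,"rx": 0,"ry": 0,"rz": 4},
  {"x": 0,"y": 0,"z": 0.0003,"rx": 0,"ry": 0,"rz": 5},
  {"x": 0,"y": 0,"z": 0.0003,"rx": 0,"ry": 0,"rz": 6},
  {"x": 0,"y": 0,"z": 0.0003,"rx": 0,"ry": 0,"rz": 6},
])

```text
time: 51.6
tool_pos: [0.4899, -0.0802, 0.0928]
ee_rot: [3.139, 0.001, -0.591]
wrist_force: [-0.9, 0.8, -1.3]
width: 0.0138
```

```bash
python3 -c "
from h import *
from bench import robot
o=robot.get_obs(); go(o,.4907,-.0805,.091,-1.38);print(o['wrist_torque'],o['joint_positions'][5])"
```

```text
t 51.60 pos [ 0.4899 -0.0802  0.0928] yaw -0.591 w 0.0138 F [-0.9  0.8 -1.3]
 shift mm [ 0.8 -0.2  1.8]  rot deg [ 1.30e-01 -1.00e-02  4.52e+01]
[0.02272848 0.04984508 0.1148756 ] 0.31608453309991497
```

>>> jog_arm([
  {"x": 0,"y": 0,"z": 0.0004,"rx": 0,"ry": 0,"rz": 6},
  {"x": 0,"y": 0,"z": 0.0004,"rx": 0,"ry": 0,"rz": 6},
  {"x": 0,"y": 0,"z": 0.0004,"rx": 0,"ry": 0,"rz": 6},
  {"x": 0,"y": 0,"z": 0.0004,"rx": 0,"ry": 0,"rz": 6},
  {"x": 0,"y": 0,"z": 0.0004,"rx": 0,"ry": 0,"rz": 6},
  {"x": 0,"y": 0,"z": 0.0004,"rx": 0,"ry": 0,"rz": 6},
])

```text
time: 52.1
tool_pos: [0.4892, -0.0794, 0.0912]
ee_rot: [3.139, 0.0, -1.249]
wrist_force: [-1.2, 0.7, -0.4]
width: 0.0135
```

>>> jog_arm([
  {"x": 0,"y": 0,"z": 0.0002,"rx": 0,"ry": 0,"rz": 4},
  {"x": 0,"y": 0,"z": 0,"rx": 0,"ry": 0,"rz": 3},
  {"x": 0,"y": 0,"z": 0,"rx": 0,"ry": 0,"rz": 0},
])

```text
time: 52.35
tool_pos: [0.489, -0.0793, 0.091]
ee_rot: [3.138, -0.001, -1.377]
wrist_force: [0.8, -0.8, -1.2]
width: 0.0142
```

```bash
python3 -c "
from h import *
from bench import robot
o=robot.get_obs(); go(o,.4907,-.0805,.091,-1.38);print(o['wrist_torque'])"
```

```text
t 52.35 pos [ 0.489  -0.0793  0.091 ] yaw -1.377 w 0.0142 F [ 0.8 -0.8 -1.2]
 shift mm [ 1.5 -1.4  0. ]  rot deg [ 0.18 -0.03  0.15]
[-0.09593568 -0.00186019  0.52270684]
```

>>> jog_arm([
  {"x": 0,"y": 0,"z": 0,"rx": 0,"ry": 0,"rz": 0},
  {"x": 0,"y": 0,"z": 0,"rx": 0,"ry": 0,"rz": 0},
  {"x": 0,"y": 0,"z": 0,"rx": 0,"ry": 0,"rz": 0},
  {"x": 0,"y": 0,"z": -0.005,"rx": 0,"ry": 0,"rz": 0},
  {"x": 0,"y": 0,"z": -0.02,"rx": 0,"ry": 0,"rz": 0},
  {"x": 0,"y": 0,"z": -0.025,"rx": 0,"ry": 0,"rz": 0},
  {"x": 0,"y": 0,"z": -0.025,"rx": 0,"ry": 0,"rz": 0},
  {"x": 0,"y": 0,"z": -0.01,"rx": 0,"ry": 0,"rz": 0},
], claw=0.55)

```text
time: 53.02
tool_pos: [0.4874, -0.0788, 0.1776]
ee_rot: [3.133, 0.003, -1.374]
wrist_force: [-0.3, -0.1, 1.0]
width: 0.0515
```

```bash
python3 - <<'E'
from h import *
from bench import robot,cams
go(robot.get_obs(),.6843,.0427,.165,.207)
s=snap(cams,"wrist","w25")
E
```

```text
t 53.02 pos [ 0.4874 -0.0788  0.1776] yaw -1.374 w 0.0515 F [-0.3 -0.1  1. ]
 shift mm [ -80.6 -216.9   11. ]  rot deg [  0.26   0.5  -90.59]
```

View pics/w25.png

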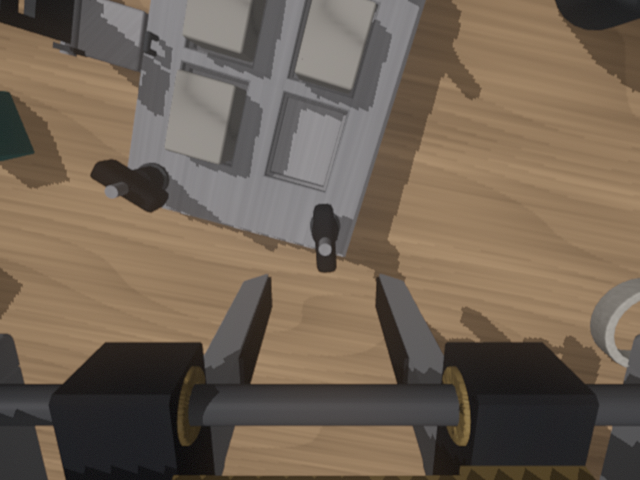

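>>> jog_arm([
  {"x": -0.008,"y": -0.02,"z": -0.001,"rx": 0,"ry": 0,"rz": 0},
  {"x": -0.01,"y": -0.028,"z": -0.001,"rx": 0,"ry": 0,"rz": 0},
  {"x": -0.01,"y": -0.028,"z": -0.001,"rx": 0,"ry": 0,"rz": 0},
  {"x": -0.01,"y": -0.028,"z": -0.001,"rx": 0,"ry": 0,"rz": 0},
  {"x": -0.01,"y": -0.028,"z": -0.001,"rx": 0,"ry": 0,"rz": 0},
  {"x": -0.01,"y": -0.028,"z": -0.001,"rx": 0,"ry": 0,"rz": 0},
  {"x": -0.01,"y": -0.028,"z": -0.001,"rx": 0,"ry": 0,"rz": 0},
  {"x": -0.008,"y": -0.022,"z": 0,"rx": 0,"ry": 0,"rz": -6},
  {"x": 0,"y": 0,"z": 0,"rx": 0,"ry": 0,"rz": -7},
  {"x": 0,"y": 0,"z": -0.001,"rx": 0,"ry": 0,"rz": -7},
  {"x": 0,"y": 0,"z": -0.001,"rx": 0,"ry": 0,"rz": -7},
  {"x": 0,"y": 0,"z": -0.001,"rx": 0,"ry": 0,"rz": -7},
])

```text
time: 54.07
tool_pos: [0.6861, 0.0423, 0.1727]
ee_rot: [3.127, 0.014, -0.771]
wrist_force: [-0.8, -0.2, 0.1]
width: 0.0519
```

>>> jog_arm([
  {"x": 0,"y": 0,"z": -0.001,"rx": 0,"ry": 0,"rz": -7},
  {"x": 0,"y": 0,"z": -0.001,"rx": 0,"ry": 0,"rz": -7},
  {"x": 0,"y": 0,"z": -0.001,"rx": 0,"ry": 0,"rz": -7},
  {"x": 0,"y": 0,"z": -0.001,"rx": 0,"ry": 0,"rz": -7},
  {"x": 0,"y": 0,"z": -0.001,"rx": 0,"ry": 0,"rz": -7},
  {"x": 0,"y": 0,"z": -0.001,"rx": 0,"ry": 0,"rz": -7},
  {"x": 0,"y": 0,"z": 0,"rx": 0,"ry": 0,"rz": -5},
  {"x": 0,"y": 0,"z": 0,"rx": 0,"ry": 0,"rz": 0},
])

```text
time: 54.73
tool_pos: [0.6833, 0.0426, 0.1649]
ee_rot: [-3.139, 0.037, 0.074]
wrist_force: [-0.3, -0.5, 0.3]
width: 0.052
```

```bash
python3 -c "
from h import *
from bench import robot
o=robot.get_obs(); go(o,.6843,.0427,.135,.207)"
```

```text
t 54.73 pos [0.6833 0.0426 0.1649] yaw 0.074 w 0.0520 F [-0.3 -0.5  0.3]
 shift mm [ 2.1  0.  29.8]  rot deg [-0.28  2.12 -7.65]
```

>>> jog_arm([
  {"x": 0.001,"y": 0,"z": 0.005,"rx": -0.1,"ry": 1.1,"rz": -4},
  {"x": 0.001,"y": 0,"z": 0.01,"rx": -0.1,"ry": 1,"rz": -3.5},
  {"x": 0,"y": 0,"z": 0.012,"rx": 0,"ry": 0,"rz": 0},
  {"x": 0,"y": 0,"z": 0,"rx": 0,"ry": 0,"rz": 0},
])

```text
time: 55.07
tool_pos: [0.6843, 0.0427, 0.1328]
ee_rot: [-3.14, 0.003, 0.2]
wrist_force: [-0.9, -0.4, -0.4]
width: 0.052
```

```bash
python3 - <<'E'
from h import *
from bench import robot,cams
go(robot.get_obs(),.6843,.0427,.091,.207)
s=snap(cams,"wrist","w26"); print(proj(s,[.6843,.0427,.107]))
E
```

```text
t 55.07 pos [0.6843 0.0427 0.1328] yaw 0.200 w 0.0520 F [-0.9 -0.4 -0.4]
 shift mm [ 0.1  0.1 41.8]  rot deg [-0.12  0.16 -0.4 ]
[[322.13677539 271.69976399]]
```

View pics/w26.png

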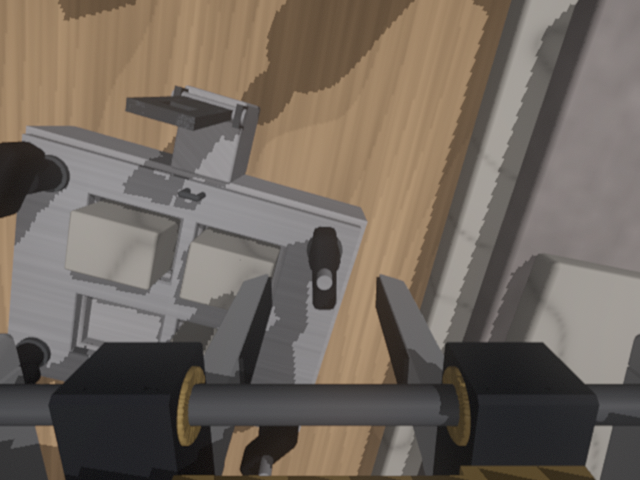

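>>> jog_arm([
  {"x": 0,"y": 0,"z": 0.014,"rx": -0.1,"ry": 0.1,"rz": -0.4},
  {"x": 0,"y": 0,"z": 0.014,"rx": 0,"ry": 0,"rz": 0},
  {"x": 0,"y": 0,"z": 0.011,"rx": 0,"ry": 0,"rz": 0},
  {"x": 0,"y": 0,"z": 0,"rx": 0,"ry": 0,"rz": 0},
])

```text
time: 55.45
tool_pos: [0.686, 0.0427, 0.0947]
ee_rot: [3.141, -0.002, 0.2]
wrist_force: [-0.9, -0.0, -0.1]
width: 0.0515
```

```bash
python3 -c "
from h import *
from bench import robot
o=robot.get_obs(); go(o,.6843,.0427,.091,.207)"
```

```text
t 55.45 pos [0.686  0.0427 0.0947] yaw 0.200 w 0.0515 F [-0.9 -0.  -0.1]
 shift mm [-1.6 -0.4  3.7]  rot deg [ 0.03 -0.11 -0.41]
```

>>> jog_arm([
  {"x": -0.0015,"y": 0,"z": 0.003,"rx": 0,"ry": -0.1,"rz": -0.4},
  {"x": 0,"y": 0,"z": 0,"rx": 0,"ry": 0,"rz": 0},
  {"x": 0,"y": 0,"z": 0,"rx": 0,"ry": 0,"rz": 0},
  {"x": 0,"y": 0,"z": 0,"rx": 0,"ry": 0,"rz": 0},
  {"x": 0,"y": 0,"z": 0,"rx": 0,"ry": 0,"rz": 0},
  {"x": 0,"y": 0,"z": 0,"rx": 0,"ry": 0,"rz": 0},
], claw=0.0)

```text
time: 55.95
tool_pos: [0.6858, 0.0422, 0.0942]
ee_rot: [3.14, -0.003, 0.205]
wrist_force: [-4.6, -0.6, -0.4]
width: 0.0153
```

>>> jog_arm([
  {"x": 0,"y": 0,"z": 0,"rx": 0,"ry": 0,"rz": 4},
  {"x": 0,"y": 0,"z": 0.0003,"rx": 0,"ry": 0,"rz": 5},
  {"x": 0,"y": 0,"z": 0.0003,"rx": 0,"ry": 0,"rz": 6},
  {"x": 0,"y": 0,"z": 0.0003,"rx": 0,"ry": 0,"rz": 6},
])

```text
time: 56.28
tool_pos: [0.6849, 0.042, 0.0933]
ee_rot: [3.14, -0.001, -0.175]
wrist_force: [-0.4, -0.1, -1.3]
width: 0.0136
```

```bash
python3 -c "
from h import *
from bench import robot
o=robot.get_obs(); go(o,.6843,.0427,.091,-.97);print(o['wrist_torque'])"
```

```text
t 56.28 pos [0.6849 0.042  0.0933] yaw -0.175 w 0.0136 F [-0.4 -0.1 -1.3]
 shift mm [-0.7 -0.6  2.3]  rot deg [ 3.000e-02 -1.000e-01  4.555e+01]
[-0.0072105  -0.0991547   0.12812917]
```

>>> jog_arm([
  {"x": 0,"y": 0,"z": 0.0004,"rx": 0,"ry": 0,"rz": 6},
  {"x": 0,"y": 0,"z": 0.0004,"rx": 0,"ry": 0,"rz": 6},
  {"x": 0,"y": 0,"z": 0.0004,"rx": 0,"ry": 0,"rz": 6},
  {"x": 0,"y": 0,"z": 0.0004,"rx": 0,"ry": 0,"rz": 6},
  {"x": 0,"y": 0,"z": 0.0004,"rx": 0,"ry": 0,"rz": 6},
  {"x": 0,"y": 0,"z": 0.0004,"rx": 0,"ry": 0,"rz": 6},
])

```text
time: 56.78
tool_pos: [0.6845, 0.042, 0.0916]
ee_rot: [3.141, -0.002, -0.834]
wrist_force: [0.7, 0.3, -1.0]
width: 0.0136
```

>>> jog_arm([
  {"x": 0,"y": 0,"z": 0.0002,"rx": 0,"ry": 0,"rz": 4},
  {"x": 0,"y": 0,"z": 0,"rx": 0,"ry": 0,"rz": 3},
  {"x": 0,"y": 0,"z": 0,"rx": 0,"ry": 0,"rz": 0},
])

```text
time: 57.03
tool_pos: [0.6845, 0.0421, 0.0913]
ee_rot: [3.141, -0.003, -0.964]
wrist_force: [-0.0, -1.0, -0.4]
width: 0.0135
```

```bash
python3 -c "
from h import *
from bench import robot
o=robot.get_obs(); go(o,.6843,.0427,.091,-.97);print(o['wrist_torque'])"
```

```text
t 57.03 pos [0.6845 0.0421 0.0913] yaw -0.964 w 0.0135 F [-0.  -1.  -0.4]
 shift mm [-0.6 -0.2  0.3]  rot deg [ 0.03 -0.17  0.34]
[-0.09266981 -0.08276426  0.04595642]
```

>>> jog_arm([
  {"x": 0,"y": 0,"z": 0,"rx": 0,"ry": 0,"rz": 0},
  {"x": 0,"y": 0,"z": 0,"rx": 0,"ry": 0,"rz": 0},
  {"x": 0,"y": 0,"z": 0,"rx": 0,"ry": 0,"rz": 0},
  {"x": 0,"y": 0,"z": -0.005,"rx": 0,"ry": 0,"rz": 0},
  {"x": 0,"y": 0,"z": -0.02,"rx": 0,"ry": 0,"rz": 0},
  {"x": 0,"y": 0,"z": -0.03,"rx": 0,"ry": 0,"rz": 0},
  {"x": 0,"y": 0,"z": -0.03,"rx": 0,"ry": 0,"rz": 0},
  {"x": 0,"y": 0,"z": -0.03,"rx": 0,"ry": 0,"rz": 0},
], claw=0.55)

```text
time: 57.7
tool_pos: [0.68, 0.0423, 0.2017]
ee_rot: [3.126, 0.008, -0.959]
wrist_force: [0.8, -0.1, -0.2]
width: 0.0514
```

```bash
python3 -c "
from h import *
from bench import robot
o=robot.get_obs(); go(o,.5,-.01,.3,-1.65)"
```

```text
t 57.70 pos [0.68   0.0423 0.2017] yaw -0.959 w 0.0514 F [ 0.8 -0.1 -0.2]
 shift mm [-61.4 178.8 -95.1]  rot deg [ 1.    0.15 39.6 ]
```

>>> jog_arm([
  {"x": -0.007,"y": 0.022,"z": -0.012,"rx": 0,"ry": 0,"rz": 0},
  {"x": -0.008,"y": 0.024,"z": -0.012,"rx": 0,"ry": 0,"rz": 0},
  {"x": -0.008,"y": 0.024,"z": -0.012,"rx": 0,"ry": 0,"rz": 0},
  {"x": -0.008,"y": 0.024,"z": -0.012,"rx": 0,"ry": 0,"rz": 0},
  {"x": -0.008,"y": 0.024,"z": -0.012,"rx": 0,"ry": 0,"rz": 0},
  {"x": -0.008,"y": 0.024,"z": -0.012,"rx": 0,"ry": 0,"rz": 6},
  {"x": -0.005,"y": 0.024,"z": -0.01,"rx": 0,"ry": 0,"rz": 6},
  {"x": 0,"y": 0,"z": -0.002,"rx": 0,"ry": 0,"rz": 7},
  {"x": 0,"y": 0,"z": 0,"rx": 0,"ry": 0,"rz": 7},
  {"x": 0,"y": 0,"z": 0,"rx": 0,"ry": 0,"rz": 7},
  {"x": 0,"y": 0,"z": 0,"rx": 0,"ry": 0,"rz": 5},
  {"x": 0,"y": 0,"z": 0,"rx": 0,"ry": 0,"rz": 0},
])

```text
time: 58.7
tool_pos: [0.5096, -0.0107, 0.3137]
ee_rot: [-3.121, -0.005, -1.64]
wrist_force: [-0.3, 0.0, -0.6]
width: 0.052
```

```bash
python3 - <<'E'
from h import *
from bench import robot,cams
go(robot.get_obs(),.5,-.01,.3,-1.65)
s=snap(cams,"wrist","w27"); t=snap(cams,"side","t27"); q=snap(cams,"scene","s27")
import pickle; pickle.dump((s,t,q),open("o27.pkl","wb"))
a=cv2.imread("pics/t27.png")[190:320,230:370]; a=cv2.resize(a,(560,520),interpolation=cv2.INTER_CUBIC); cv2.imwrite("pics/t27c.png",a)
E
```

```text
t 58.70 pos [ 0.5096 -0.0107  0.3137] yaw -1.640 w 0.0520 F [-0.3  0.  -0.6]
 shift mm [-0.1  9.9 13.5]  rot deg [-1.2  -0.25  0.59]
```

View pics/w27.png

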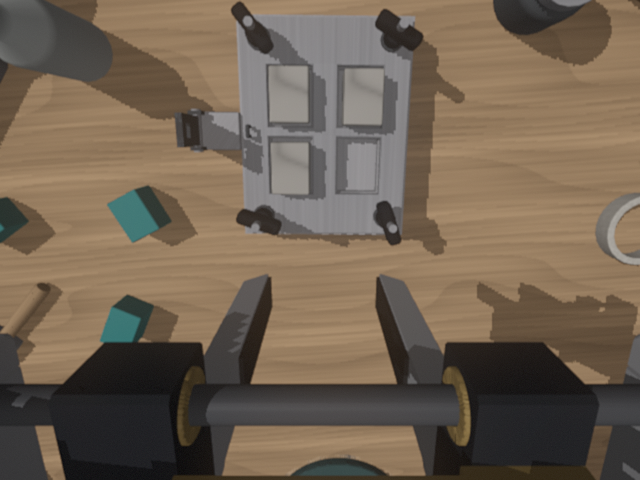

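View pics/t27c.png

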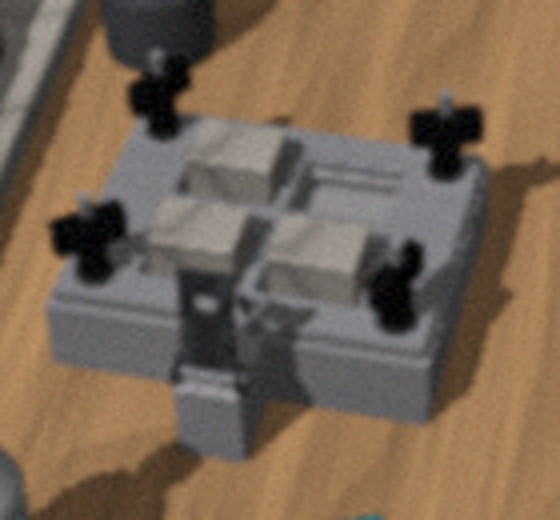

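```bash
python3 - <<'E'
from h import *
a=cv2.imread("pics/w27.png"); f=lambda x,y:cv2.resize(a[y:y+60,x:x+60],(300,300),interpolation=cv2.INTER_CUBIC)
cv2.imwrite("pics/n27.png",cv2.vconcat([cv2.hconcat([f(225,0),f(370,0)]),cv2.hconcat([f(230,190),f(360,190)])]))
E
```

```text
(no output)
```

View pics/n27.png

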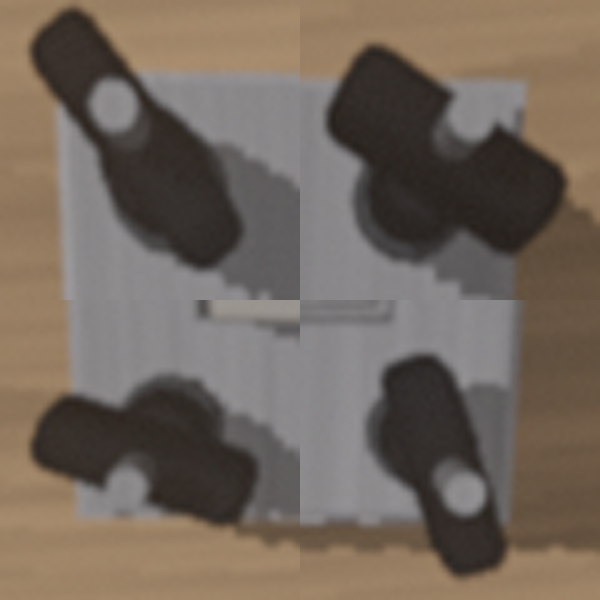

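```bash
python3 - <<'E'
from h import *; import pickle
s,t,q=pickle.load(open("o27.pkl","rb"))
ini=dict(n0=.347,n1=-.653,n2=.001,n3=-.237)
for n,(o,a,b) in dict(n3=((225,0),(58,28),(210,245)),n2=((370,0),(52,85),(240,218)),n0=((230,190),(50,131),(245,192)),n1=((360,190),(112,60),(182,272))).items():
    A=ray(s,o[0]+a[0]/5,o[1]+a[1]/5,.1);B=ray(s,o[0]+b[0]/5,o[1]+b[1]/5,.1);d=A-B;w=np.arctan2(d[1],d[0])
    print(n,((A+B)/2).round(3),np.linalg.norm(d).round(3),w.round(3),"turned",((ini[n]-w)%np.pi).round(3))
E
```

```text
n3 [0.685 0.041 0.1  ] 0.045 0.559 turned 2.345
n2 [ 0.673 -0.093  0.1  ] 0.042 0.946 turned 2.197
n0 [0.502 0.055 0.1  ] 0.042 1.187 turned 2.301
n1 [ 0.492 -0.08   0.1  ] 0.048 0.281 turned 2.207
```

```bash
python3 -c "
from h import *
from bench import robot
o=robot.get_obs(); go(o,.6743,-.0932,.16,-.66)"
```

```text
t 58.85 pos [ 0.5098 -0.0106  0.3128] yaw -1.636 w 0.0518 F [0.2 0.6 0.1]
 shift mm [  71.1 -166.5  156.5]  rot deg [ -0.91  -0.78 -55.92]
```

>>> jog_arm([
  {"x": 0.008,"y": -0.018,"z": 0.01,"rx": -0.5,"ry": -0.4,"rz": 0},
  {"x": 0.01,"y": -0.022,"z": 0.015,"rx": -0.4,"ry": -0.4,"rz": 0},
  {"x": 0.01,"y": -0.022,"z": 0.015,"rx": 0,"ry": 0,"rz": 0},
  {"x": 0.01,"y": -0.023,"z": 0.015,"rx": 0,"ry": 0,"rz": 0},
  {"x": 0.01,"y": -0.023,"z": 0.015,"rx": 0,"ry": 0,"rz": 0},
  {"x": 0.01,"y": -0.023,"z": 0.015,"rx": 0,"ry": 0,"rz": 0},
  {"x": 0.009,"y": -0.023,"z": 0.015,"rx": 0,"ry": 0,"rz": 0},
  {"x": 0,"y": 0,"z": 0.01,"rx": 0,"ry": 0,"rz": -7},
  {"x": 0,"y": 0,"z": 0.01,"rx": 0,"ry": 0,"rz": -7},
  {"x": 0,"y": 0,"z": 0,"rx": 0,"ry": 0,"rz": -7},
  {"x": 0,"y": 0,"z": 0,"rx": 0,"ry": 0,"rz": -7},
  {"x": 0,"y": 0,"z": 0,"rx": 0,"ry": 0,"rz": -7},
])

```text
time: 59.85
tool_pos: [0.6686, -0.0883, 0.1819]
ee_rot: [-3.137, 0.012, -0.987]
wrist_force: [0.2, 0.2, -0.3]
width: 0.0514
```

>>> jog_arm([
  {"x": 0,"y": 0,"z": 0,"rx": 0,"ry": 0,"rz": -7},
  {"x": 0,"y": 0,"z": 0,"rx": 0,"ry": 0,"rz": -7},
  {"x": 0,"y": 0,"z": 0,"rx": 0,"ry": 0,"rz": -4},
  {"x": 0,"y": 0,"z": 0,"rx": 0,"ry": 0,"rz": 0},
])

```text
time: 60.18
tool_pos: [0.6682, -0.088, 0.1775]
ee_rot: [-3.136, 0.016, -0.657]
wrist_force: [-0.7, -0.1, -0.4]
width: 0.0518
```

```bash
python3 -c "
from h import *
from bench import robot
o=robot.get_obs(); go(o,.6743,-.0932,.135,-.66)"
```

```text
t 60.18 pos [ 0.6682 -0.088   0.1775] yaw -0.657 w 0.0518 F [-0.7 -0.1 -0.4]
 shift mm [ 8.7  0.6 42.4]  rot deg [-0.33  0.93  0.19]
```

>>> jog_arm([
  {"x": 0.004,"y": 0,"z": 0.012,"rx": -0.2,"ry": 0.5,"rz": 0},
  {"x": 0.004,"y": 0,"z": 0.015,"rx": -0.1,"ry": 0.4,"rz": 0},
  {"x": 0,"y": 0,"z": 0.012,"rx": 0,"ry": 0,"rz": 0},
  {"x": 0,"y": 0,"z": 0,"rx": 0,"ry": 0,"rz": 0},
])

```text
time: 60.52
tool_pos: [0.6753, -0.0926, 0.1368]
ee_rot: [-3.141, -0.0, -0.658]
wrist_force: [0.7, 0.9, -0.2]
width: 0.0518
```

```bash
python3 - <<'E'
from h import *
from bench import robot,cams
go(robot.get_obs(),.674,-.0935,.09,-.66)
s=snap(cams,"wrist","w28")
E
```

```text
t 60.52 pos [ 0.6753 -0.0926  0.1368] yaw -0.658 w 0.0518 F [ 0.7  0.9 -0.2]
 shift mm [-0.5  1.5 46.8]  rot deg [-0.04 -0.03  0.09]
```

View pics/w28.png

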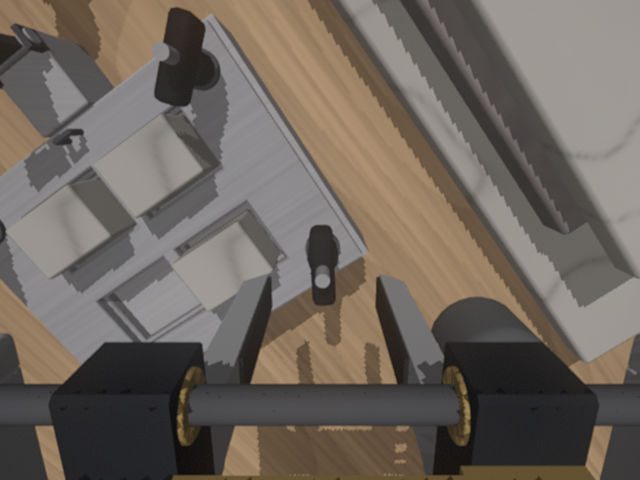

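>>> jog_arm([
  {"x": 0,"y": 0.001,"z": 0.015,"rx": 0,"ry": 0,"rz": 0},
  {"x": 0,"y": 0,"z": 0.015,"rx": 0,"ry": 0,"rz": 0},
  {"x": 0,"y": 0,"z": 0.012,"rx": 0,"ry": 0,"rz": 0},
  {"x": 0,"y": 0,"z": 0,"rx": 0,"ry": 0,"rz": 0},
])

```text
time: 60.9
tool_pos: [0.6768, -0.0937, 0.0981]
ee_rot: [-3.138, -0.006, -0.659]
wrist_force: [-0.4, -0.7, -1.0]
width: 0.0518
```

>>> jog_arm([
  {"x": 0,"y": 0,"z": 0.002,"rx": 0,"ry": 0,"rz": 0},
  {"x": 0,"y": 0,"z": 0,"rx": 0,"ry": 0,"rz": 0},
  {"x": 0,"y": 0,"z": 0,"rx": 0,"ry": 0,"rz": 0},
  {"x": 0,"y": 0,"z": 0,"rx": 0,"ry": 0,"rz": 0},
  {"x": 0,"y": 0,"z": 0,"rx": 0,"ry": 0,"rz": 0},
  {"x": 0,"y": 0,"z": 0,"rx": 0,"ry": 0,"rz": 0},
], claw=0.0)

```text
time: 61.4
tool_pos: [0.6763, -0.0923, 0.0993]
ee_rot: [-3.136, -0.004, -0.659]
wrist_force: [-7.3, 6.1, 0.7]
width: 0.0151
```

>>> jog_arm([
  {"x": 0,"y": 0,"z": 0,"rx": 0,"ry": 0,"rz": 2},
  {"x": 0,"y": 0,"z": 0,"rx": 0,"ry": 0,"rz": 2},
])

```text
time: 61.57
tool_pos: [0.6752, -0.0916, 0.0994]
ee_rot: [-3.137, -0.001, -0.728]
wrist_force: [0.5, -1.6, -0.9]
width: 0.014
```

```bash
python3 -c "
from h import *
from bench import robot
o=robot.get_obs(); go(o,.674,-.0935,.09,-.66); print(o['wrist_torque'])"
```

```text
t 61.57 pos [ 0.6752 -0.0916  0.0994] yaw -0.728 w 0.0140 F [ 0.5 -1.6 -0.9]
 shift mm [0.3 2.3 9.4]  rot deg [-0.24 -0.09 -3.91]
[-0.28260357 -0.26978316  0.48341408]
```

>>> jog_arm([
  {"x": 0,"y": 0,"z": 0,"rx": 0,"ry": 0,"rz": 0},
  {"x": 0,"y": 0,"z": 0,"rx": 0,"ry": 0,"rz": 0},
  {"x": 0,"y": 0,"z": 0,"rx": 0,"ry": 0,"rz": 0},
  {"x": 0,"y": 0,"z": -0.005,"rx": 0,"ry": 0,"rz": 0},
  {"x": 0,"y": 0,"z": -0.025,"rx": 0,"ry": 0,"rz": 0},
  {"x": 0,"y": 0,"z": -0.035,"rx": 0,"ry": 0,"rz": 0},
  {"x": 0,"y": 0,"z": -0.035,"rx": 0,"ry": 0,"rz": 0},
  {"x": 0,"y": 0,"z": -0.03,"rx": 0,"ry": 0,"rz": 0},
], claw=0.5)

```text
time: 62.23
tool_pos: [0.6708, -0.0913, 0.2248]
ee_rot: [3.137, 0.014, -0.726]
wrist_force: [1.1, 0.7, 0.2]
width: 0.0473
```

```bash
python3 -c "
from h import *
from bench import robot
o=robot.get_obs(); go(o,.601,.16,.22,-.077); print(o['wrist_torque'])"
```

```text
t 62.23 pos [ 0.6708 -0.0913  0.2248] yaw -0.726 w 0.0473 F [1.1 0.7 0.2]
 shift mm [-219.  -141.5    7.2]  rot deg [ -0.     0.88 -37.2 ]
[-0.02651799 -0.03641449  0.02303429]
```

>>> jog_arm([
  {"x": -0.02,"y": -0.013,"z": -0.002,"rx": 0,"ry": 0.4,"rz": 0},
  {"x": -0.028,"y": -0.018,"z": -0.002,"rx": 0,"ry": 0.4,"rz": 0},
  {"x": -0.028,"y": -0.018,"z": -0.002,"rx": 0,"ry": 0,"rz": 0},
  {"x": -0.028,"y": -0.018,"z": -0.002,"rx": 0,"ry": 0,"rz": 0},
  {"x": -0.028,"y": -0.018,"z": -0.002,"rx": 0,"ry": 0,"rz": 0},
  {"x": -0.028,"y": -0.018,"z": -0.002,"rx": 0,"ry": 0,"rz": 0},
  {"x": -0.028,"y": -0.018,"z": -0.002,"rx": 0,"ry": 0,"rz": 0},
  {"x": -0.028,"y": -0.018,"z": 0,"rx": 0,"ry": 0,"rz": -6},
  {"x": 0,"y": 0,"z": 0,"rx": 0,"ry": 0,"rz": -7},
  {"x": 0,"y": 0,"z": 0,"rx": 0,"ry": 0,"rz": -7},
  {"x": 0,"y": 0,"z": 0,"rx": 0,"ry": 0,"rz": -7},
  {"x": 0,"y": 0,"z": 0,"rx": 0,"ry": 0,"rz": -7},
], claw=0.0)

```text
time: 63.23
tool_pos: [0.6046, 0.1658, 0.2611]
ee_rot: [3.141, -0.035, -0.129]
wrist_force: [0.8, -0.4, -0.2]
width: 0.0009
```

```bash
python3 -c "
from h import *
from bench import robot
o=robot.get_obs(); go(o,.601,.16,.2,-.077)"
```

```text
t 63.23 pos [0.6046 0.1658 0.2611] yaw -0.129 w 0.0009 F [ 0.8 -0.4 -0.2]
 shift mm [-5.   6.2 61. ]  rot deg [ 0.08 -2.03 -3.  ]
```

>>> jog_arm([
  {"x": -0.003,"y": 0.003,"z": 0.015,"rx": 0,"ry": -1,"rz": -1.5},
  {"x": -0.002,"y": 0.003,"z": 0.02,"rx": 0,"ry": -1,"rz": -1.5},
  {"x": 0,"y": 0,"z": 0.02,"rx": 0,"ry": 0,"rz": 0},
  {"x": 0,"y": 0,"z": 0,"rx": 0,"ry": 0,"rz": 0},
])

```text
time: 63.57
tool_pos: [0.6014, 0.1614, 0.2107]
ee_rot: [-3.14, -0.01, -0.067]
wrist_force: [0.2, -0.1, -1.7]
width: 0.0003
```

```bash
python3 - <<'E'
from h import *
from bench import robot,cams
go(robot.get_obs(),.601,.16,.1,-.077)
s=snap(cams,"wrist","w29");t=snap(cams,"side","t29")
a=cv2.imread("pics/t29.png")[170:320,220:370]; a=cv2.resize(a,(480,480),interpolation=cv2.INTER_CUBIC)
b=cv2.resize(cv2.imread("pics/w29.png"),(320,240)); b=cv2.copyMakeBorder(b,0,240,0,0,cv2.BORDER_CONSTANT)
cv2.imwrite("pics/c29.png",cv2.hconcat([a,b]))
E
```

```text
t 63.57 pos [0.6014 0.1614 0.2107] yaw -0.067 w 0.0003 F [ 0.2 -0.1 -1.7]
 shift mm [ -1.3   1.6 110.7]  rot deg [-0.08 -0.55  0.6 ]
```

View pics/c29.png

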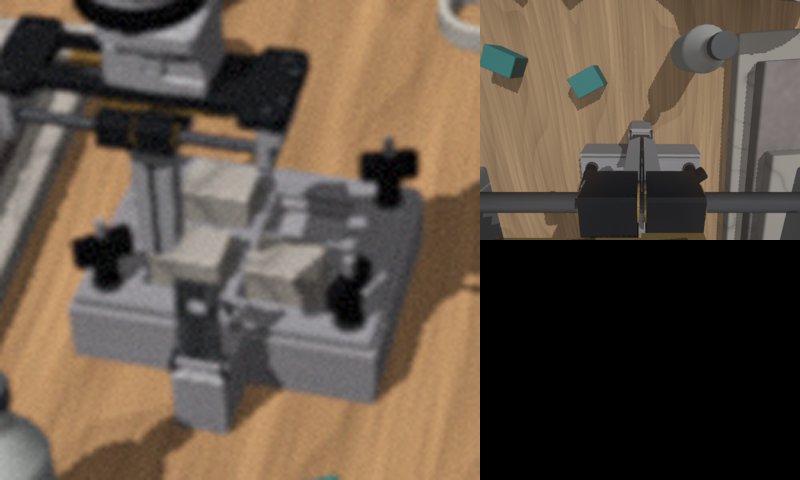

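```bash
python3 - <<'E'
from h import *; import pickle
s,t,q=pickle.load(open("o27.pkl","rb"))
print("hinge",ray(t,220+200/3.2,170+368/3.2,.063), "tip proj",proj(t,[.6014,.1614,.2107]),"strap top proj",proj(t,[[.598,.117,.135],[.598,.117,.063]]))
t2=pickle.load(open("w11.pkl","rb")); 
print("wrist hinge", ray(t2,170+50/1.8,240/1.8,.063), "strap top end",ray(t2,170+35/1.8,240/1.8,.135))
E
```

```text
hinge [0.59567265 0.12745384 0.063     ] tip proj [[271.38885097 246.08912037]] strap top proj [[280.33742625 258.4007706 ]
 [282.47371809 281.53910809]]
wrist hinge [0.59957673 0.11870403 0.063     ] strap top end [0.59890458 0.10292285 0.135     ]
```

>>> jog_arm([
  {"x": 0,"y": 0.001,"z": 0.02,"rx": 0,"ry": -0.5,"rz": 0.5},
  {"x": 0,"y": 0,"z": 0.03,"rx": 0,"ry": 0,"rz": 0},
  {"x": 0,"y": 0,"z": 0.03,"rx": 0,"ry": 0,"rz": 0},
  {"x": 0,"y": 0,"z": 0.024,"rx": 0,"ry": 0,"rz": 0},
  {"x": 0,"y": 0,"z": 0,"rx": 0,"ry": 0,"rz": 0},
])

```text
time: 64.08
tool_pos: [0.6118, 0.1623, 0.1229]
ee_rot: [-3.132, -0.031, -0.076]
wrist_force: [-0.5, -0.6, -1.0]
width: 0.0003
```

```bash
python3 -c "
from h import *
from bench import robot
o=robot.get_obs(); go(o,.5985,.128,.1,-.077)"
```

```text
t 64.08 pos [0.6118 0.1623 0.1229] yaw -0.076 w 0.0003 F [-0.5 -0.6 -1. ]
 shift mm [-11.3  35.5  22.2]  rot deg [-0.52 -1.79  0.06]
```

>>> jog_arm([
  {"x": -0.01,"y": 0.005,"z": 0.008,"rx": -0.4,"ry": -1.7,"rz": 0},
  {"x": 0,"y": 0,"z": 0.01,"rx": 0,"ry": 0,"rz": 0},
  {"x": 0,"y": 0,"z": 0,"rx": 0,"ry": 0,"rz": 0},
])

```text
time: 64.33
tool_pos: [0.6036, 0.1583, 0.1094]
ee_rot: [-3.138, -0.006, -0.076]
wrist_force: [-0.3, -0.0, -1.1]
width: 0.0005
```

```bash
python3 -c "
from h import *
from bench import robot
o=robot.get_obs(); go(o,.5985,.128,.1,-.077)"
```

```text
t 64.33 pos [0.6036 0.1583 0.1094] yaw -0.076 w 0.0005 F [-0.3 -0.  -1.1]
 shift mm [-2.8 30.7  9.3]  rot deg [-0.19 -0.37  0.07]
```

Now sweep in (tool +y is towards the plate).

>>> jog_arm([
  {"x": -0.001,"y": 0.006,"z": 0.004,"rx": -0.2,"ry": -0.3,"rz": 0},
  {"x": 0,"y": 0.006,"z": 0.003,"rx": 0,"ry": 0,"rz": 0},
  {"x": 0,"y": 0.006,"z": 0.001,"rx": 0,"ry": 0,"rz": 0},
  {"x": 0,"y": 0.006,"z": 0,"rx": 0,"ry": 0,"rz": 0},
  {"x": 0,"y": 0.006,"z": 0,"rx": 0,"ry": 0,"rz": 0},
  {"x": 0,"y": 0.006,"z": 0,"rx": 0,"ry": 0,"rz": 0},
])

```text
time: 64.83
tool_pos: [0.6026, 0.1208, 0.1066]
ee_rot: [-3.139, -0.01, -0.075]
wrist_force: [-0.9, 2.4, -2.0]
width: 0.0003
```

```bash
python3 -c "
from h import *
from bench import robot
o=robot.get_obs(); go(o,.597,.105,.1,-.077)"
```

```text
t 64.83 pos [0.6026 0.1208 0.1066] yaw -0.075 w 0.0003 F [-0.9  2.4 -2. ]
 shift mm [-4.5 16.2  6.5]  rot deg [-0.17 -0.57  0.14]
```

>>> jog_arm([
  {"x": -0.002,"y": 0.006,"z": 0.001,"rx": -0.1,"ry": -0.4,"rz": 0},
  {"x": -0.001,"y": 0.006,"z": 0.002,"rx": 0,"ry": 0,"rz": 0},
  {"x": 0,"y": 0.006,"z": 0.003,"rx": 0,"ry": 0,"rz": 0},
  {"x": 0,"y": 0.005,"z": 0.004,"rx": 0,"ry": 0,"rz": 0},
])

```text
time: 65.17
tool_pos: [0.5985, 0.0969, 0.0981]
ee_rot: [-3.136, -0.006, -0.075]
wrist_force: [-0.8, 1.7, 1.3]
width: 0.0002
```

```bash
python3 -c "
from h import *
from bench import robot
o=robot.get_obs(); go(o,.5955,.0845,.085,-.077)"
```

```text
t 65.17 pos [0.5985 0.0969 0.0981] yaw -0.075 w 0.0002 F [-0.8  1.7  1.3]
 shift mm [-2.2 12.7 13. ]  rot deg [-0.29 -0.34  0.14]
```

>>> jog_arm([
  {"x": -0.001,"y": 0.005,"z": 0.004,"rx": -0.2,"ry": -0.3,"rz": 0},
  {"x": 0,"y": 0.004,"z": 0.005,"rx": 0,"ry": 0,"rz": 0},
  {"x": 0,"y": 0.003,"z": 0.005,"rx": 0,"ry": 0,"rz": 0},
  {"x": 0,"y": 0.002,"z": 0.005,"rx": 0,"ry": 0,"rz": 0},
])

```text
time: 65.5
tool_pos: [0.5966, 0.0802, 0.0782]
ee_rot: [-3.141, -0.002, -0.076]
wrist_force: [0.8, 2.0, 1.5]
width: 0.0007
```

```bash
python3 -c "
from h import *
from bench import robot
o=robot.get_obs(); go(o,.5952,.0805,.066,-.077)"
```

```text
t 65.50 pos [0.5966 0.0802 0.0782] yaw -0.076 w 0.0007 F [0.8 2.  1.5]
 shift mm [-1.5 -0.2 12.2]  rot deg [-0.01 -0.11  0.08]
```

>>> jog_arm([
  {"x": -0.001,"y": 0,"z": 0.004,"rx": 0,"ry": 0,"rz": 0},
  {"x": 0,"y": 0,"z": 0.004,"rx": 0,"ry": 0,"rz": 0},
  {"x": 0,"y": 0,"z": 0.003,"rx": 0,"ry": 0,"rz": 0},
])

```text
time: 65.75
tool_pos: [0.596, 0.078, 0.0659]
ee_rot: [3.139, -0.003, -0.077]
wrist_force: [-3.4, 0.8, 20.8]
width: 0.0001
```

>>> jog_arm([
  {"x": 0,"y": 0,"z": 0.002,"rx": 0,"ry": 0,"rz": 0},
  {"x": 0,"y": 0,"z": 0.001,"rx": 0,"ry": 0,"rz": 0},
])

```text
time: 65.92
tool_pos: [0.5961, 0.0781, 0.0662]
ee_rot: [3.138, -0.004, -0.076]
wrist_force: [-1.8, -0.5, 3.4]
width: 0.0004
```

Seated at z ≈ 0.066 with a reaction force, as expected for the closed strap. Rise straight and look.

>>> jog_arm([
  {"x": 0,"y": 0,"z": -0.01,"rx": 0,"ry": 0,"rz": 0},
  {"x": 0,"y": 0,"z": -0.025,"rx": 0,"ry": 0,"rz": 0},
  {"x": 0,"y": 0,"z": -0.035,"rx": 0,"ry": 0,"rz": 0},
  {"x": 0,"y": 0,"z": -0.035,"rx": 0,"ry": 0,"rz": 0},
  {"x": 0,"y": 0.02,"z": -0.035,"rx": 0,"ry": 0,"rz": 0},
  {"x": 0,"y": 0.03,"z": -0.03,"rx": 0,"ry": 0,"rz": 0},
  {"x": 0,"y": 0.035,"z": -0.02,"rx": 0,"ry": 0,"rz": 0},
  {"x": 0,"y": 0.035,"z": -0.01,"rx": 0,"ry": 0,"rz": 0},
  {"x": 0,"y": 0.035,"z": 0,"rx": 0,"ry": 0,"rz": 0},
  {"x": 0,"y": 0,"z": 0,"rx": 0,"ry": 0,"rz": 0},
])

```text
time: 66.75
tool_pos: [0.5815, -0.0781, 0.2738]
ee_rot: [3.133, 0.006, -0.066]
wrist_force: [-0.2, -0.2, -0.6]
width: 0.0007
```

```bash
python3 - <<'E'
from h import *
from bench import robot,cams
import pickle
s=snap(cams,"wrist","w30");t=snap(cams,"side","t30");q=snap(cams,"scene","s30")
pickle.dump((s,t,q),open("o30.pkl","wb"))
a=cv2.imread("pics/t30.png")[180:310,225:365]; a=cv2.resize(a,(560,520),interpolation=cv2.INTER_CUBIC); cv2.imwrite("pics/t30c.png",a)
E
```

```text
(no output)
```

View pics/w30.png

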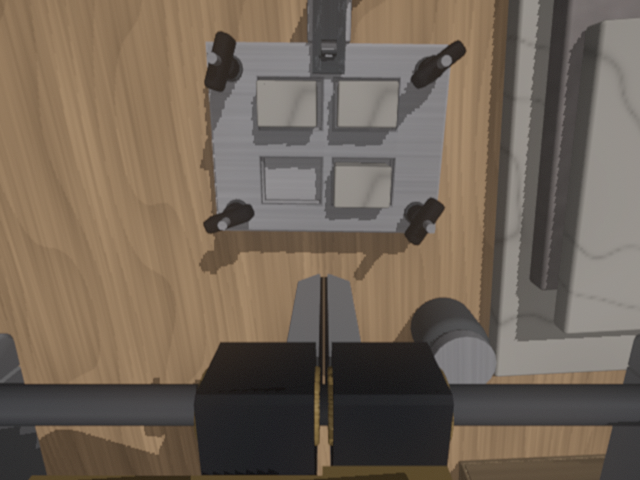

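View pics/t30c.png

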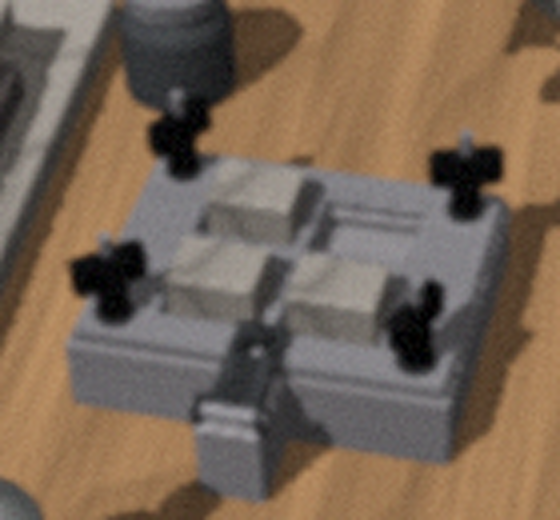

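View pics/s30.png

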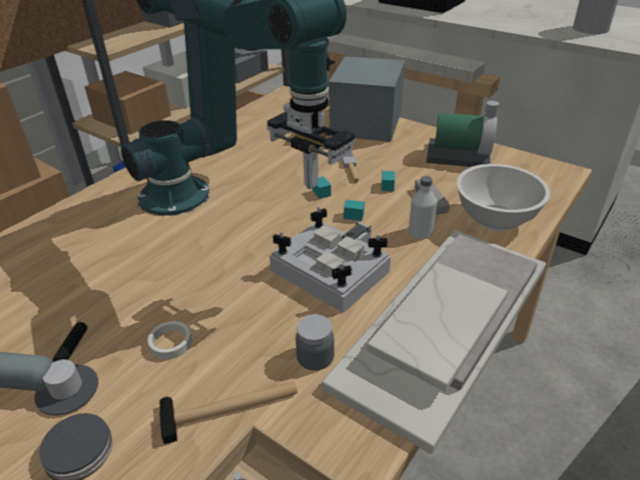

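View pics/t30.png

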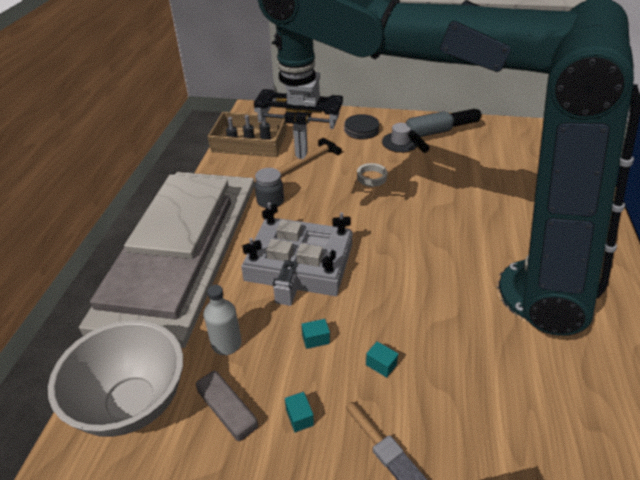

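```bash
python3 - <<'E'
from h import *; import pickle
s,t,q=pickle.load(open("o30.pkl","rb"))
for n,p in dict(p0=[(257,80),(316,79),(316,127),(258,128)],p3=[(338,80),(397,80),(397,127),(338,127)],p2=[(335,165),(391,165),(391,207),(335,207)]).items(): quad(s,n,p,(0,0),1,.082)
from bench import robot,ticket
o=robot.get_obs(); print(o["time"],o["qvel"].round(3))
print(ticket.close_job())
E
```

```text
p0 [0.5545 0.0199] L [52.3 40.9 53.1 41. ] ang [-0.051 -1.642  3.092  1.479]
p3 [0.6271 0.0151] L [52.2 40.1 53.9 40.1] ang [-0.067 -1.584  3.076  1.515]
p2 [ 0.6202 -0.0591] L [52.5 40.2 54.1 40.2] ang [-0.065 -1.588  3.077  1.513]
66.9 [ 0.03   0.006  0.02   0.001 -0.002 -0.   ]
the job is handed in; nothing more can be done
None
```

The job is done and handed in at about 67 s, well inside the 210 s limit; no verdict was reported.

- **Blocks:** Only three pale blocks were on the bench, and they now stand in pockets 0, 3 and 2; pocket 1 is empty. The last picture put each within about 2 mm of its pocket's centre, with its top at the height of a block on the floor. I left the three turquoise look-alikes and the other bench items alone.
- **Nuts:** I turned them in the order 0, 2, 1, 3, about 1.15 rad each on the first round and the rest on the second.
    - **Nuts 1 and 2:** These reached their hard stop. My picture measured only about 2.2 rad of turn on each, because they did not start at zero. I gripped nut 2 again to check, and it resisted with about 0.5 N m.
    - **Nuts 0 and 3:** These turned about 2.3 rad plus their unknown starting angle, and I did not feel a stop on either.
- **Clamp plate:** It looks down and level in the pictures; I did not measure its tilt.
- **Hasp:** It is closed. The push met the strap at about 66 mm, which matches the closed height, and the staple shows through the slot.
- **At hand-in:** The arm was clear of everything and almost still.

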